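# Put the knocked-over glue bottles back in their case

### The job

The glue bottles lying on the bench have been knocked over and belong back in the wooden case. Lift the case's lid right back until it rests on its stop, stand every bottle from the bench upright in free places of the bottle lane along the back of the case, beside the ones already standing there, and then shut the lid fully over them. All bottles in the case must end up standing flat on the lane's floor; leave the other tools where they are.

Things in the scene. Friction and masses are not known exactly. Their poses are not given: they have to be found in the camera images.
- case: fixed wooden tray of the case, 124 mm deep (x), 336 mm long (y), walls 36 mm high and 8 mm thick, floor 8 mm. Origin: centre of its underside, on the bench; -x (front) faces the robot within 0.15 rad. The bottle lane runs along the back; in front of it, behind a divider 6 mm thick and 30 mm high over the bench, a 40 mm wide compartment holds a brush and a cork block.
- lane (a point): centre of the bottle lane's floor, 8 mm above the bench; x across it (away from the robot), y along it, z up. Walls at x = -31 and 31, y = -160 and 160 mm; the front divider rises 22 mm, the others 28 mm over this floor. Bottles already there stand within 4 mm of the five places y = -124, -62, 0, 62, 124 mm; one or two are taken, any free space serves.
- lid (a joint): opening angle of the deep lid (rad): 0 shut, 1.95 on its stop, leaning back past vertical; the front goes up and over to the back. Stiff hinge (0.45 N m): the lid (0.45 kg) stays where it is left. A shell 124 mm deep, 336 mm long, 67 mm high over the hinge, top, front and ends 8 mm thick, back 6 mm; shut, it clears standing bottles' caps by 5 mm.
- lid_hinge (a point): middle of the lid's hinge axis (along the case's y): upper outer edge of the tray's back wall, 36 mm above the bench, 62 mm behind the tray's centre. Its axes turn with the lid and are those of the case when it is shut. With the lid on its stop, its free front edge stands 46 mm or more behind this axis and about 150 mm above the bench; keep the hand clear of it when reaching into the lane.
- lid_tab (a point): grip point of the lid's dark wooden lifting tab, which stands out 42 mm from the lid's front at its top, 28 mm wide (y), 14 mm thick. The point: mid width and thickness, 26 mm out from the front; when shut 150 mm in front of and 58 mm above the hinge. Axes turn with the lid. It can be pinched across its width from above at any lid angle and turns between the pads.
- bottle1: loose square white glue bottle, paper label, round black cap: body 46 x 46 x 70 mm high, cap 24 mm across and 12 mm high on it (82 mm in all), 0.12 kg within 30 %. Origin: centre of its underside; z runs through the cap, x and y are normal to the flat sides. Lies on its side on the bench, right of the case, at the start. None if absent (two or three are there).
- bottle2: loose square white glue bottle, paper label, round black cap: body 46 x 46 x 70 mm high, cap 24 mm across and 12 mm high on it (82 mm in all), 0.12 kg within 30 %. Origin: centre of its underside; z runs through the cap, x and y are normal to the flat sides. Lies on its side on the bench, right of the case, at the start. None if absent (two or three are there).
- bottle3: loose square white glue bottle, paper label, round black cap: body 46 x 46 x 70 mm high, cap 24 mm across and 12 mm high on it (82 mm in all), 0.12 kg within 30 %. Origin: centre of its underside; z runs through the cap, x and y are normal to the flat sides. Lies on its side on the bench, right of the case, at the start. None if absent (two or three are there).
- row1: loose bottle of the same kind, standing in the case's lane from the start; same size, origin and axes as bottle1. None if absent.
- row2: loose bottle of the same kind, standing in the case's lane from the start; same size, origin and axes as bottle1. None if absent.
- row3: loose bottle of the same kind, standing in the case's lane from the start; same size, origin and axes as bottle1. None if absent.
- row4: loose bottle of the same kind, standing in the case's lane from the start; same size, origin and axes as bottle1. None if absent.
- row5: loose bottle of the same kind, standing in the case's lane from the start; same size, origin and axes as bottle1. None if absent.
- brush: bystander: flat glue brush 145 mm long, 30 mm wide, 18 mm high, lying in the case's front compartment; origin under its middle.
- cork: bystander: cork sanding block 32 x 85 x 24 mm, lying in the case's front compartment; origin under its centre.
- chisel: bystander: chisel lying on the bench, 220 mm long along its x, handle 26 mm thick; origin under the joint of handle and blade.
- hammer: bystander: hammer lying on the bench, handle 250 mm long along its x, head 95 mm across at the +x end, 24 mm high; origin under the handle.
- plane: bystander: wooden hand plane 200 x 58 mm, 115 mm high at its iron; origin under its centre.
- jar: bystander: capped amber jar 74 mm across, 102 mm high; origin under its centre.
Mind the look-alikes: they are no part of the job. Leave any red look-alike of the bottle3 alone. What is shaped like the bottle1 but yellow is not meant.

How it is judged:
By the outcome, as a careful person would: the job done as asked, in the order asked, and still so for the second after the job is handed in, with the robot touching nothing.
Of bottle1, bottle2, bottle3 only 2 to 3 are there at a start; the rules pass over those that are not, and their reading is None.
Of row1, row2, row3, row4, row5 only 1 to 2 are there at a start; the rules pass over those that are not, and their reading is None.
At some moment in a run one of bottle1, bottle2, bottle3 may be knocked a few centimetres aside while the robot is not near it.
Once in a run the grip may slacken for a moment while it holds something.
It also fails if it takes over 210 s, if anything falls off the work surface, if the arm or the gripper's body presses on something with over 40 N, if the wrist force passes 120 N, or if a joint passes its speed limit or range.

### The arm

A 6-joint arm with a two-finger parallel gripper is mounted at the origin on the work surface. World frame = base frame: x ahead of the robot, y to its left, z up, the work surface at z = 0. Lengths are in m, angles in degrees, forces in N, time in s.
With the tool pointing down it reaches from about 0.375 to 0.9 m from the base axis. Payload 3.1 kg.
Tool frame: the origin (TCP) lies midway between the tips of the shut fingers; the grasp point (between the pads) lies bot.hold_point_z behind it (bot.hold_point_z is the distance from the TCP to the grasp point, in m); z points along the fingers, y is the direction in which the jaws open and shut (so a half turn about z gives the same grasp; the last joint's range is limited). The gripper opens to 87 mm and grips with 3 to 60 N. Pads are 19 mm wide; open, the fingers measure 117 mm over their backs; the gripper's body (75 mm by 190 mm) begins 51 mm behind the grasp point.
Start: joints at [-76.633, 30.224, 82.088, -0, 67.689, -10.227], TCP at [0.25, -0.573, 0.223] pointing down, gripper open.
Joint ranges: [-176.69, 176.69], [-43.24, 126.21], [12.49, 139.97], [-82, 262], [0, 151.66], [-163.58, 163.58]. Speed limits (degrees/s): [159.86, 159.86, 180, 180, 180, 180].

### API

Orientations are given as a 3x3 rotation matrix whose columns are the frame's x, y, z axes.
In Python, from rig import bot, vision, hand_in gives the robot as it stands. The module is installed in compiled form; this text tells all that it offers.
- The arm moves only by the shell command python3 -m handwheel 'ROWS'. ROWS is JSON, a list of rows, each an object of numbers: "hand": the gripper's target within -1 to 1 (fully open at 1, half-way at 0, shut at -1); "dx", "dy", "dz": the shift along the world's x, y, z in cm; "wx", "wy", "wz": the turn, a rotation vector about the world's x, y, z in rad. In form: [{"hand": .., "dx": .., "dy": .., "dz": .., "wx": .., "wy": .., "wz": ..}, ...]. A call has 1 to 10 rows; each row shifts and turns the commanded pose from where the row before left it; what a row does not reach is not made up. A row lasts 1/10 s, in which the tool goes at most 50 mm and 8.59 degrees, less where a joint would pass 70% of its speed; a pose out of reach is approached as far as the arm can. A call with a gripper value outside its range is refused whole. The fingers move at their own pace and stop on an object; the grip force is fixed at half the most. Time passes only in rows, so rows that do not move let the fingers close. It gives the time, the measured TCP pose, the force and the opening at its end, in the units of the state.
- bot.read_state(): the state, without advancing time (a new reading comes with each control period).
- vision.capture(name): name is "side" or "top"; returns (picture, depth): 400x640x3 uint8, red, green, blue; 400x640 float32, m along the optical axis (not along the pixel's ray), 0 where there is no reading.
- vision.get_calibration(name): a dict with "fx", "fy", "cx", "cy" (pixels), "rvec" (rotation vector, rad) and "tvec" (3), from world to camera coordinates, as OpenCV has them. Camera axes: x right, y down, z forward; pixel columns grow to the right and rows downward; lengths in m; the calibration is good to about 2 mm. A picture is of the moment at which its call begins. get_calibration takes no time and is no camera call.
- hand_in(): hands the job in, once; it reports no verdict.
The state is a dict: "time_s": time; "joint_positions": joint angles; "qvel": joint speeds; "tau": joint torques, N m; "position": TCP position; "tcp_rot": TCP orientation; "force": force on the tool from outside, world axes, zero at the start; "moment": the same for the moment, N m; "opening": opening from 0.0 (shut) to 1.0 (fully open).
Only numpy, scipy, OpenCV 4.12 (cv2) and the standard library are available. Lean on these libraries where they do the work, as an engineer would, in place of code of your own. Each camera call takes 0.05 s, during which the arm holds its last target.

## Working session

There is one attempt and no reset: what is moved stays moved. The work goes in short steps, Python scripts to look and compute and a shell command to move; the robot and the scene stay as the last step left them, time stands still between calls to the robot, and variables do not carry over. Pictures are saved under pics/ and viewed, and the job is handed in when it is done.

```bash
mkdir -p pics; cat > h.py <<'E'
import numpy as np, cv2
from rig import bot, vision
def cal(n):
    c=vision.get_calibration(n); K=np.array([[c['fx'],0,c['cx']],[0,c['fy'],c['cy']],[0,0,1]],float)
    R=cv2.Rodrigues(np.array(c['rvec'],float))[0]; t=np.array(c['tvec'],float).ravel()
    return K,R,t
def ray(n,u,v):
    K,R,t=cal(n); d=R.T@np.linalg.inv(K)@np.array([u,v,1.]); return -R.T@t,d
def onz(n,u,v,z):
    o,d=ray(n,u,v); return o+d*(z-o[2])/d[2]
def cloud(n,dep):
    K,R,t=cal(n); v,u=np.mgrid[0:dep.shape[0],0:dep.shape[1]]
    P=np.stack([(u-K[0,2])/K[0,0]*dep,(v-K[1,2])/K[1,1]*dep,dep],-1)
    W=(P-t)@R; W[dep<=0]=np.nan
    return W
def proj(n,X):
    K,R,t=cal(n); p=K@(R@np.asarray(X,float)+t); return p[:2]/p[2]
def shot(n,tag):
    im,d=vision.capture(n); cv2.imwrite(f'pics/{tag}.png',im[:,:,::-1]); np.save(f'pics/{tag}.npy',d); return im,d
E
python3 - <<'E'
from h import *
s=bot.read_state(); print(s['time_s'],s['position'],s['tcp_rot'],s['opening'],bot.hold_point_z)
for n in('side','top'):
    shot(n,n+'0'); K,R,t=cal(n); print(n,-R.T@t,R[2])
E
```

```text
0.0 [ 0.25004105 -0.57200653  0.22155801] [[ 9.16369705e-01  4.00332732e-01 -5.17144494e-04]
 [ 4.00332896e-01 -9.16367360e-01  2.10586121e-03]
 [ 3.69150837e-04 -2.13677737e-03 -9.99997649e-01]] 1.000909851938784 0.0187
side [ 0.06468076 -0.94035585  0.84515691] [ 0.3374155   0.73347435 -0.59005606]
top [0.41584984 0.00661657 1.34143208] [ 0.05190925 -0.02019372 -0.99844762]
```

View pics/side0.png

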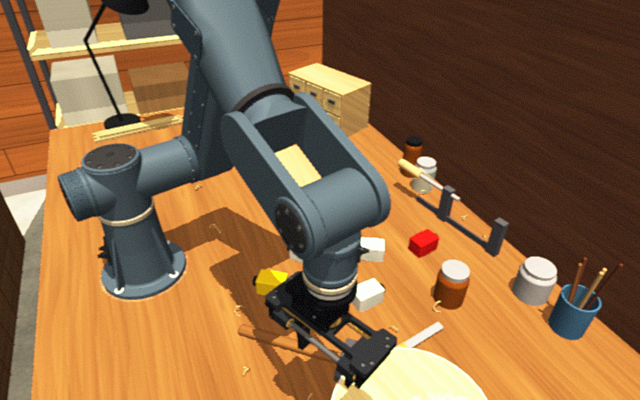

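View pics/top0.png

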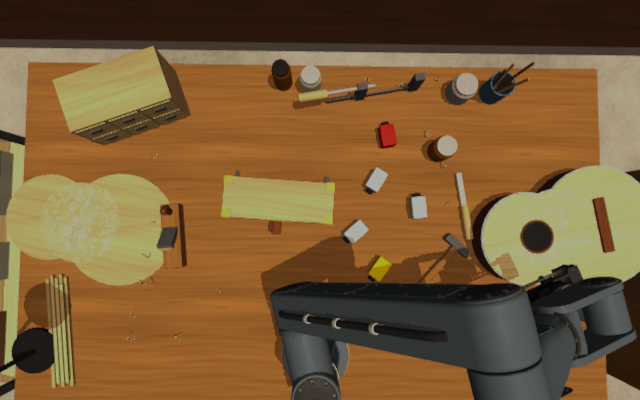

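The top view shows three white bottles at about (376,180), (419,207) and (356,231). The shut case is at (278,200) with its tab at (275,228), and the red and yellow look-alikes are at (387,135) and (380,268). The arm hides the case in the side view. Next I'll measure.

```bash
python3 - <<'E'
from h import *
im=cv2.imread('pics/top0.png'); d=np.load('pics/top0.npy'); W=cloud('top',d)
c=im[110:310,210:480]; cv2.imwrite('pics/crop1.png',cv2.resize(c,None,fx=2.9,fy=2.9,interpolation=cv2.INTER_CUBIC))
hsv=cv2.cvtColor(im,cv2.COLOR_BGR2HSV)
wh=((hsv[...,1]<60)&(hsv[...,2]>120)).astype(np.uint8)
bk=(hsv[...,2]<60).astype(np.uint8)
n,l,st,ce=cv2.connectedComponentsWithStats(wh)
for i in range(1,n):
    if st[i,4]>60 and 330<ce[i][0]<440 and 160<ce[i][1]<290:
        m=l==i; z=np.nanmedian(W[m][:,2]); P=W[m]; P=P[np.abs(P[:,2]-z)<.008]
        r=cv2.minAreaRect((P[:,:2]*1000).astype(np.float32)); print(ce[i],st[i,4],'z',z,'rect',r)
# table & lid
print('table',W[300,250],W[250,330])
for (u,v) in[(225,180),(278,200),(330,200),(230,215),(325,185),(275,228),(275,232),(270,228)]: print(u,v,W[v,u])
m=(W[...,2]>.09)&(W[...,2]<.12); m[:,:215]=0;m[:,345:]=0;m[:150]=0;m[250:]=0
P=W[m]; r=cv2.minAreaRect((P[:,:2]*1000).astype(np.float32)); print('lid',r,np.median(P[:,2]),cv2.boxPoints(r))
E
```

```text
[376.49174917 179.20792079] 303 z 0.04523673457618363 rect ((563.8162841796875, -192.34193420410156), (44.71700668334961, 68.09931945800781), 58.47136306762695)
[418.99667774 206.81063123] 301 z 0.045083197007368805 rect ((476.12493896484375, -327.7079772949219), (68.2320327758789, 44.56061553955078), 5.342592239379883)
[356.21875 230.5    ] 288 z 0.045216842464166504 rect ((398.1996154785156, -126.79273223876953), (45.613285064697266, 67.17282104492188), 45.19689178466797)
table [ 0.17400611  0.2115822  -0.00103829] [ 3.35447377e-01 -4.62723385e-02  1.88473995e-04]
225 180 [0.55097218 0.27524476 0.10460713]
278 200 [0.49126481 0.11501245 0.10659547]
330 200 [ 0.49254932 -0.0419324   0.09894005]
230 215 [0.44555245 0.25887481 0.10323509]
325 185 [ 0.5379101  -0.02650229  0.1017602 ]
275 228 [0.40701346 0.12404188 0.09760285]
275 232 [0.3950307  0.12349522 0.1021348 ]
270 228 [ 0.40621923  0.15009493 -0.00549157]
lid ((474.430908203125, 116.560546875), (336.0959777832031, 166.3640594482422), 86.34581756591797) 0.10258140194384147 [[380.70758  -45.84424 ]
 [546.7334   -56.447327]
 [568.15424  278.96533 ]
 [402.12842  289.56842 ]]
```

View pics/crop1.png

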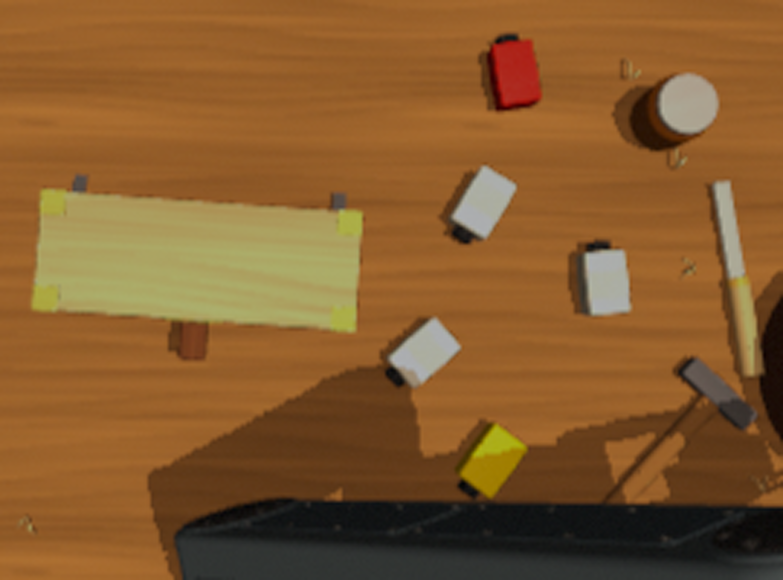

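The lid rectangle measures 336 × 166 mm (shell plus tab), which matches the sizes given. I get a hinge middle of about (0.557, 0.111), a tab point of about (0.408, 0.121) and a case yaw of −3.65°. The bottle tops read 0.045 m against 46 mm expected. Next I'll swing the arm across and take the side view as a cross-check.

```bash
python3 -m handwheel '[{"hand":1,"dx":1.6,"dy":3.85,"dz":0.5,"wz":0.148},{"hand":1,"dx":1.6,"dy":3.85,"dz":0.5,"wz":0.148},{"hand":1,"dx":1.6,"dy":3.85,"dz":0.5,"wz":0.148},{"hand":1,"dx":1.6,"dy":3.85,"dz":0.5,"wz":0.148},{"hand":1,"dx":1.6,"dy":3.85,"dz":0.5,"wz":0.148},{"hand":1,"dx":1.6,"dy":3.85,"dz":0.5,"wz":0.148},{"hand":1,"dx":1.6,"dy":3.85,"wz":0.148},{"hand":1,"dx":1.6,"dy":3.85,"wz":0.148},{"hand":1,"dx":1.5,"dy":3.85,"wz":0.148},{"hand":1,"dx":1.5,"dy":3.85,"wz":0.148}]'
python3 -m handwheel '[{"hand":1,"dy":3.85,"wz":0.148},{"hand":1,"dy":3.85,"wz":0.148},{"hand":1,"dy":3.85,"wz":0.148},{"hand":1,"dy":3.85,"wz":0.148},{"hand":1,"dy":3.85,"wz":0.148},{"hand":1,"dy":3.85,"wz":0.148},{"hand":1,"dy":3.85,"wz":0.148},{"hand":1,"dy":3.85,"wz":0.148},{"hand":0.3},{"hand":0.3}]'
python3 - <<'E'
from h import *
s=bot.read_state(); print(s['joint_positions'],np.degrees(np.arctan2(s['tcp_rot'][1,1],s['tcp_rot'][0,1])))
shot('side','side1')
E
```

```text
[-7.66326220e+01  3.02770971e+01  8.21509529e+01 -1.64154915e-04
  6.76878906e+01 -1.02280272e+01] -66.40451198158054invalid input
invalid input
```

View pics/side1.png

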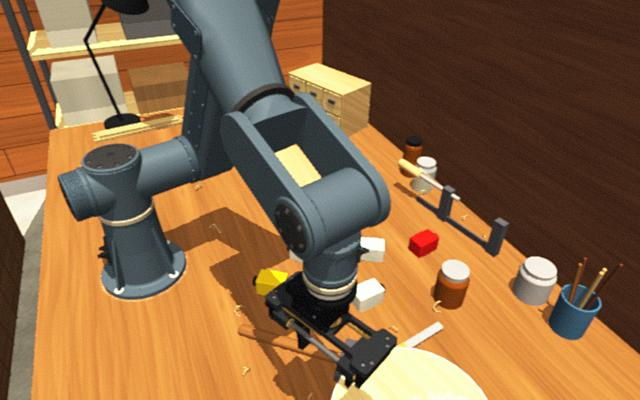

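The call was refused and the arm hasn't moved. Each row seems to need all seven numbers.

```bash
python3 -m handwheel '[{"hand":1,"dx":1.6,"dy":3.85,"dz":0.5,"wx":0,"wy":0,"wz":0.148},{"hand":1,"dx":1.6,"dy":3.85,"dz":0.5,"wx":0,"wy":0,"wz":0.148},{"hand":1,"dx":1.6,"dy":3.85,"dz":0.5,"wx":0,"wy":0,"wz":0.148},{"hand":1,"dx":1.6,"dy":3.85,"dz":0.5,"wx":0,"wy":0,"wz":0.148},{"hand":1,"dx":1.6,"dy":3.85,"dz":0.5,"wx":0,"wy":0,"wz":0.148},{"hand":1,"dx":1.6,"dy":3.85,"dz":0.5,"wx":0,"wy":0,"wz":0.148},{"hand":1,"dx":1.6,"dy":3.85,"dz":0,"wx":0,"wy":0,"wz":0.148},{"hand":1,"dx":1.6,"dy":3.85,"dz":0,"wx":0,"wy":0,"wz":0.148},{"hand":1,"dx":1.5,"dy":3.85,"dz":0,"wx":0,"wy":0,"wz":0.148},{"hand":1,"dx":1.5,"dy":3.85,"dz":0,"wx":0,"wy":0,"wz":0.148}]'
python3 - <<'E'
from h import *
s=bot.read_state(); print(s['position'],s['joint_positions'],np.degrees(np.arctan2(s['tcp_rot'][1,1],s['tcp_rot'][0,1])))
E
```

```text
time_s: 1.15
position: [0.4084, -0.186, 0.2525]
tcp_rot: [[-0.321, 0.947, 0.0], [0.947, 0.321, 0.0], [0.0, 0.0, -1.0]]
force: [1.0, 0.6, -0.2]
opening: 1.004
[ 0.40841401 -0.18603738  0.25252688] [-3.88128632e+01  1.41922481e+01  1.04127790e+02  5.41474230e-03
  6.16825267e+01 -5.75365843e+01] 18.721152360571082
```

```bash
python3 -m handwheel '[{"hand":1,"dx":0,"dy":3.85,"dz":0,"wx":0,"wy":0,"wz":0.1476},{"hand":1,"dx":0,"dy":3.85,"dz":0,"wx":0,"wy":0,"wz":0.1476},{"hand":1,"dx":0,"dy":3.85,"dz":0,"wx":0,"wy":0,"wz":0.1476},{"hand":1,"dx":0,"dy":3.85,"dz":0,"wx":0,"wy":0,"wz":0.1476},{"hand":1,"dx":0,"dy":3.85,"dz":0,"wx":0,"wy":0,"wz":0.1476},{"hand":1,"dx":0,"dy":3.85,"dz":0,"wx":0,"wy":0,"wz":0.1476},{"hand":1,"dx":0,"dy":3.85,"dz":0,"wx":0,"wy":0,"wz":0.1476},{"hand":1,"dx":0,"dy":3.8,"dz":0,"wx":0,"wy":0,"wz":0.1476},{"hand":0.2,"dx":0,"dy":0,"dz":0,"wx":0,"wy":0,"wz":0},{"hand":0.2,"dx":0,"dy":0,"dz":0,"wx":0,"wy":0,"wz":0}]'
python3 - <<'E'
from h import *
s=bot.read_state(); print(s['position'],s['joint_positions'],np.degrees(np.arctan2(s['tcp_rot'][1,1],s['tcp_rot'][0,1])))
shot('side','side1');shot('top','top1')
E
```

```text
time_s: 2.15
position: [0.4078, 0.1203, 0.2524]
tcp_rot: [[-0.998, 0.068, -0.0], [0.068, 0.998, -0.001], [0.0, -0.001, -1.0]]
force: [-0.2, -0.0, 0.6]
opening: 0.892
[0.40783801 0.12025848 0.25243125] [ 1.32146654e+00  1.22344868e+01  1.07017062e+02 -3.84803138e-02
  6.07670453e+01 -8.47884551e+01] 86.12872417300683
```

View pics/side1.png

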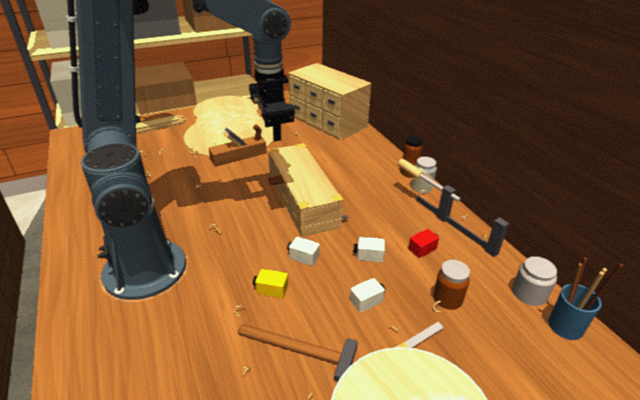

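View pics/top1.png

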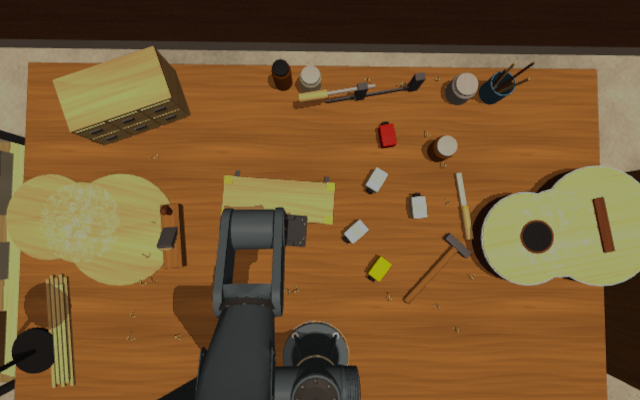

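The side view now shows the whole case: tab near (276,181), lid corners near (340,205), and three white bottles at (304,251), (370,250) and (368,295). I'll triangulate the tab and the bottles from both views.

```bash
python3 - <<'E'
from h import *
im=cv2.imread('pics/side1.png')
cv2.imwrite('pics/crop2.png',cv2.resize(im[130:320,240:400],None,fx=3.5,fy=3.1,interpolation=cv2.INTER_CUBIC))
hz=np.array([.5574,.1113,.036]);ex=np.array([.998,-.0637,0]);ey=np.array([.0637,.998,0]);ez=np.array([0,0,1.])
P=lambda x,y,z:hz+ex*x+ey*y+ez*z
for nm,q in dict(tab=P(-.150,0,.065),tabend=P(-.166,0,.065),c1=P(-.124,-.168,.067),c2=P(0,-.168,.067),c3=P(-.124,.168,.067),b=P(-.124,-.168,-.036)).items(): print(nm,q.round(4),'side',proj('side',q).round(1),'top',proj('top',q).round(1))
d=np.load('pics/side1.npy');W=cloud('side',d)
for v in range(176,190,2):
  for u in range(268,284,3): print(u,v,im[v,u],W[v,u].round(3),end=' | ')
  print()
hsv=cv2.cvtColor(im,cv2.COLOR_BGR2HSV)
wh=((hsv[...,1]<60)&(hsv[...,2]>120)).astype(np.uint8)
n,l,st,ce=cv2.connectedComponentsWithStats(wh)
for i in range(1,n):
    if st[i,4]>80 and 280<ce[i][0]<400 and 230<ce[i][1]<320:
        m=(l==i); Q=W[m]; t=Q[Q[:,2]>.04]; print(ce[i],'zmax',np.nanpercentile(Q[:,2],[50,95]),'top mean',t.mean(0))
E
```

```text
tab [0.4077 0.1209 0.101 ] side [275.  177.3] top [276.  227.8]
tabend [0.3917 0.1219 0.101 ] side [269.8 178.3] top [275.6 233.1]
c1 [ 0.4229 -0.0485  0.103 ] side [301.4 207.3] top [332.1 222.9]
c2 [ 0.5467 -0.0564  0.103 ] side [343.4 198.1] top [334.9 182.1]
c3 [0.4443 0.2869 0.103 ] side [268.3 148.5] top [220.7 215.4]
b [ 0.4229 -0.0485  0.    ] side [301.9 235.9] top [330.7 223.1]
268 176 [ 31  62 101] [ 0.436  0.285 -0.002] | 271 176 [33 60 86] [0.437 0.254 0.017] | 274 176 [28 47 72] [0.408 0.131 0.099] | 277 176 [23 40 74] [0.416 0.127 0.1  ] | 280 176 [12 33 64] [0.425 0.125 0.099] | 283 176 [ 61 121 164] [0.432 0.118 0.101] | 
268 178 [18 45 83] [0.387 0.124 0.102] | 271 178 [21 34 69] [0.396 0.123 0.1  ] | 274 178 [19 34 68] [0.406 0.124 0.097] | 277 178 [19 35 70] [0.412 0.115 0.101] | 280 178 [18 31 65] [0.421 0.113 0.1  ] | 283 178 [ 42  86 125] [0.429 0.109 0.1  ] | 
268 180 [18 47 80] [0.387 0.126 0.094] | 271 180 [21 35 68] [0.392 0.111 0.102] | 274 180 [27 36 76] [0.401 0.112 0.099] | 277 180 [21 41 77] [0.41  0.11  0.098] | 280 180 [22 41 79] [0.418 0.106 0.098] 
[... 679 characters left out ...]
04] | 277 186 [34 65 90] [0.432 0.179 0.025] | 280 186 [37 63 90] [0.43  0.145 0.048] | 283 186 [36 65 86] [0.428 0.111 0.07 ] | 
268 188 [ 27  66 112] [0.412 0.215 0.   ] | 271 188 [ 30  66 107] [0.421 0.21  0.   ] | 274 188 [ 28  59 100] [ 0.431  0.209 -0.001] | 277 188 [36 67 91] [0.432 0.18  0.017] | 280 188 [27 59 83] [0.43  0.145 0.04 ] | 283 188 [38 66 90] [0.427 0.107 0.066] | 
[303.1826484  248.16438356] zmax [0.04426567 0.04734823] top mean [ 0.39399372 -0.13267831  0.04493519]
[371.47737557 247.04298643] zmax [0.04399598 0.04721285] top mean [ 0.55914832 -0.19823321  0.04486559]
[367.78317757 291.32149533] zmax [0.04461801 0.04761866] top mean [ 0.47154826 -0.33303987  0.04508678]
```

View pics/crop2.png

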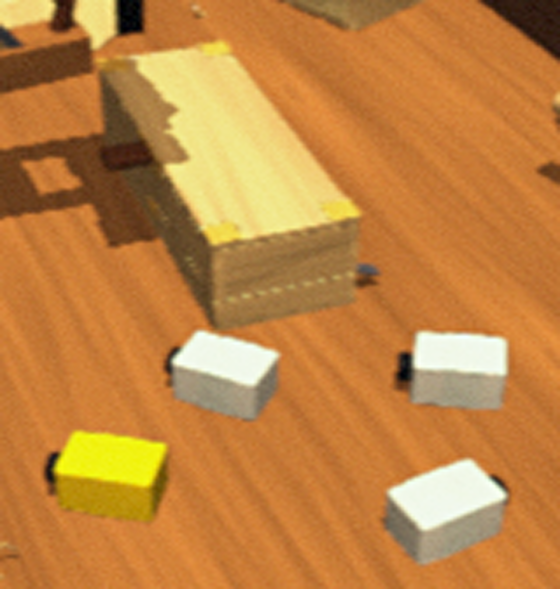

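```bash
python3 - <<'E'
from h import *
im=cv2.imread('pics/side1.png'); d=np.load('pics/side1.npy');W=cloud('side',d)
p=bot.read_state()['position']; print(proj('side',p))
print(proj('side',p+[0,.038,0]),proj('side',p-[0,.038,0]))
x0,y0=proj('side',p).round().astype(int)
cv2.imwrite('pics/crop3.png',cv2.resize(im[y0-60:y0+30,x0-60:x0+60],None,fx=6,fy=6,interpolation=cv2.INTER_CUBIC))
print(x0-60,y0-60)
for v in range(y0-20,y0+10,3): print(v,[(u,W[v,u].round(3).tolist()) for u in range(x0-8,x0+10,4)])
E
```

```text
[272.72371479 132.36411514]
[268.23975062 126.52071945] [277.41344287 138.47565747]
213 72
112 [(265, [0.363, 0.032, 0.361]), (269, [0.372, 0.027, 0.362]), (273, [0.382, 0.027, 0.359]), (277, [0.392, 0.026, 0.358]), (281, [0.402, 0.024, 0.357])]
115 [(265, [0.363, 0.032, 0.353]), (269, [0.372, 0.028, 0.353]), (273, [0.382, 0.03, 0.35]), (277, [0.392, 0.026, 0.35]), (281, [0.402, 0.025, 0.348])]
118 [(265, [0.363, 0.036, 0.343]), (269, [0.373, 0.034, 0.342]), (273, [0.384, 0.035, 0.339]), (277, [0.394, 0.034, 0.338]), (281, [0.404, 0.033, 0.336])]
121 [(265, [0.363, 0.038, 0.334]), (269, [0.372, 0.034, 0.334]), (273, [0.383, 0.033, 0.332]), (277, [0.393, 0.031, 0.331]), (281, [0.405, 0.035, 0.327])]
124 [(265, [0.363, 0.04, 0.324]), (269, [0.371, 0.031, 0.327]), (273, [0.382, 0.033, 0.324]), (277, [0.393, 0.033, 0.322]), (281, [0.61, 0.625, -0.0])]
127 [(265, [0.4, 0.162, 0.25]), (269, [0.556, 0.619, -0.0]), (273, [0.393, 0.067, 0.297]), (277, [0.403, 0.065, 0.296]), (281, [0.604, 0.61, -0.005])]
130 [(265, [0.531, 0.596, 0.003]), (269, [0.546, 0.589, 0.003]), (273, [0.393, 0.067, 0.288]), (277, [0.404, 0.068, 0.285]), (281, [0.592, 0.578, -0.001])]
133 [(265, [0.524, 0.576, 0.001]), (269, [0.538, 0.568, 0.001]), (273, [0.393, 0.069, 0.278]), (277, [0.404, 0.069, 0.276]), (281, [0.584, 0.555, -0.002])]
136 [(265, [0.515, 0.549, 0.003]), (269, [0.529, 0.541, 0.004]), (273, [0.394, 0.074, 0.267]), (277, [0.403, 0.069, 0.267]), (281, [0.574, 0.528, 0.001])]
139 [(265, [0.508, 0.528, 0.001]), (269, [0.523, 0.523, 0.001]), (273, [0.391, 0.068, 0.261]), (277, [0.403, 0.068, 0.259]), (281, [0.567, 0.511, -0.002])]
```

View pics/crop3.png

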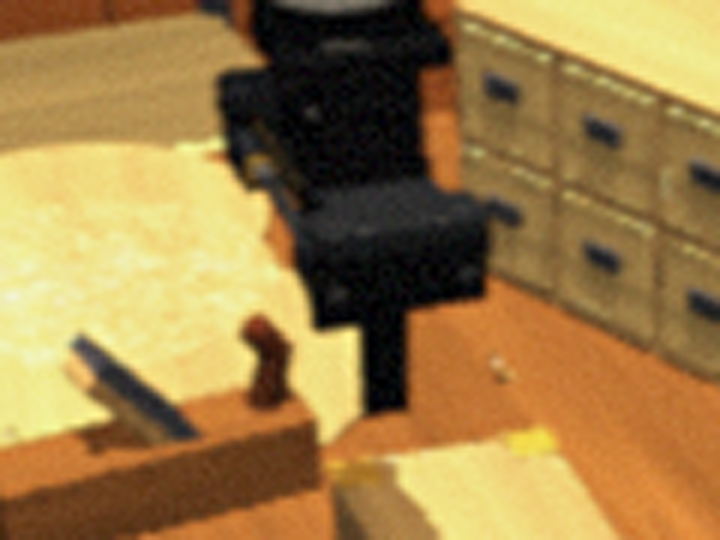

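The side view puts the tab about 3–5 mm lower in y and x than the top view does. The known finger face reads within about 2 mm in the side view. I'll aim between the two, descend over the tab and look.

```bash
python3 -m handwheel '[{"hand":0.15,"dx":-0.2,"dy":-0.2,"dz":-3,"wx":0,"wy":0,"wz":0},{"hand":0.15,"dx":0,"dy":0,"dz":-3,"wx":0,"wy":0,"wz":0},{"hand":0.15,"dx":0,"dy":0,"dz":-3,"wx":0,"wy":0,"wz":0},{"hand":0.15,"dx":0,"dy":0,"dz":-2,"wx":0,"wy":0,"wz":0},{"hand":0.15,"dx":0,"dy":0,"dz":-1,"wx":0,"wy":0,"wz":0},{"hand":0.15,"dx":0,"dy":0,"dz":-1,"wx":0,"wy":0,"wz":0},{"hand":0.15,"dx":0,"dy":0,"dz":-1,"wx":0,"wy":0,"wz":0},{"hand":0.15,"dx":0,"dy":0,"dz":0,"wx":0,"wy":0,"wz":0}]'
python3 - <<'E'
from h import *
im,d=shot('side','side2');im=im[:,:,::-1]
cv2.imwrite('pics/crop4.png',cv2.resize(im[120:220,220:340],None,fx=6,fy=6,interpolation=cv2.INTER_CUBIC))
E
```

```text
time_s: 3.05
position: [0.406, 0.1175, 0.1119]
tcp_rot: [[-0.998, 0.07, -0.001], [0.07, 0.998, -0.0], [0.001, -0.0, -1.0]]
force: [0.1, 0.3, 0.1]
opening: 0.577
```

View pics/crop4.png

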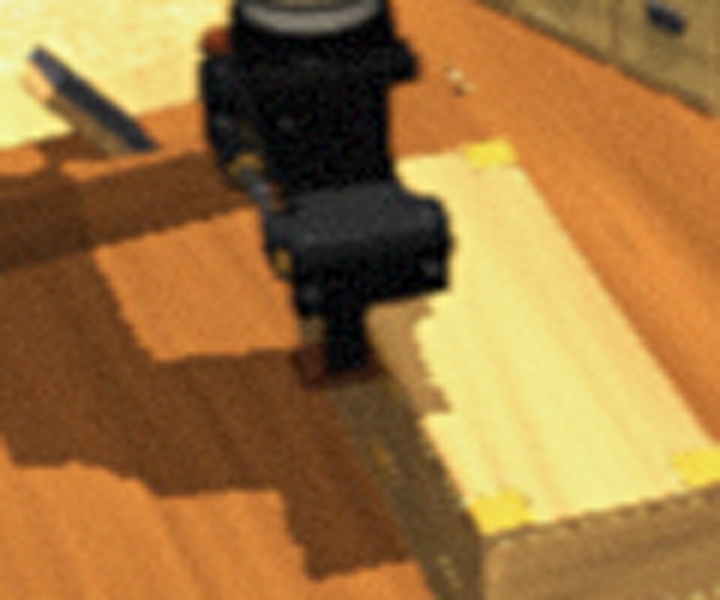

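The fingers straddle the tab, with roughly 10 mm of gap on each side. Now I'll descend and close.

```bash
python3 -m handwheel '[{"hand":0.15,"dx":0,"dy":0.1,"dz":-1.5,"wx":0,"wy":0,"wz":0},{"hand":0.15,"dx":0,"dy":0,"dz":-1.5,"wx":0,"wy":0,"wz":0},{"hand":0.15,"dx":0,"dy":0,"dz":-0.65,"wx":0,"wy":0,"wz":0},{"hand":-0.2,"dx":0,"dy":0,"dz":0,"wx":0,"wy":0,"wz":0},{"hand":-1,"dx":0,"dy":0,"dz":0,"wx":0,"wy":0,"wz":0},{"hand":-1,"dx":0,"dy":0,"dz":0,"wx":0,"wy":0,"wz":0},{"hand":-1,"dx":0,"dy":0,"dz":0,"wx":0,"wy":0,"wz":0},{"hand":-1,"dx":0,"dy":0,"dz":0,"wx":0,"wy":0,"wz":0},{"hand":-1,"dx":0,"dy":0,"dz":0,"wx":0,"wy":0,"wz":0},{"hand":-1,"dx":0,"dy":0,"dz":0,"wx":0,"wy":0,"wz":0}]'
```

```text
time_s: 4.1
position: [0.4068, 0.1205, 0.0766]
tcp_rot: [[-0.997, 0.071, 0.002], [0.071, 0.997, 0.003], [-0.002, 0.003, -1.0]]
force: [0.4, 9.0, -0.0]
opening: 0.318
```

The opening is 27.7 mm, so the tab is gripped. It sits at y of about 0.121, which agrees with the top view. Next I'll work out the arc increments.

```bash
python3 - <<'E'
import numpy as np
R=.1608;a0=np.degrees(np.arctan2(.058,-.150));N=28
f=np.radians(a0-np.arange(N+1)*111.8/N)
X=R*np.cos(f)*100;Z=R*np.sin(f)*100
for i in range(N): dX=X[i+1]-X[i]; print(i,f'"dx":{dX*.998:.2f},"dy":{-dX*.0637:.2f},"dz":{Z[i+1]-Z[i]:.2f}')
E
```

```text
0 "dx":0.44,"dy":-0.03,"dz":1.03
1 "dx":0.51,"dy":-0.03,"dz":1.00
2 "dx":0.58,"dy":-0.04,"dz":0.96
3 "dx":0.64,"dy":-0.04,"dz":0.92
4 "dx":0.71,"dy":-0.05,"dz":0.87
5 "dx":0.76,"dy":-0.05,"dz":0.82
6 "dx":0.82,"dy":-0.05,"dz":0.76
7 "dx":0.87,"dy":-0.06,"dz":0.70
8 "dx":0.92,"dy":-0.06,"dz":0.64
9 "dx":0.96,"dy":-0.06,"dz":0.58
10 "dx":1.00,"dy":-0.06,"dz":0.51
11 "dx":1.03,"dy":-0.07,"dz":0.44
12 "dx":1.06,"dy":-0.07,"dz":0.36
13 "dx":1.08,"dy":-0.07,"dz":0.29
14 "dx":1.10,"dy":-0.07,"dz":0.21
15 "dx":1.11,"dy":-0.07,"dz":0.14
16 "dx":1.12,"dy":-0.07,"dz":0.06
17 "dx":1.12,"dy":-0.07,"dz":-0.02
18 "dx":1.11,"dy":-0.07,"dz":-0.10
19 "dx":1.10,"dy":-0.07,"dz":-0.18
20 "dx":1.09,"dy":-0.07,"dz":-0.25
21 "dx":1.07,"dy":-0.07,"dz":-0.33
22 "dx":1.04,"dy":-0.07,"dz":-0.40
23 "dx":1.01,"dy":-0.06,"dz":-0.47
24 "dx":0.98,"dy":-0.06,"dz":-0.54
25 "dx":0.94,"dy":-0.06,"dz":-0.61
26 "dx":0.89,"dy":-0.06,"dz":-0.67
27 "dx":0.84,"dy":-0.05,"dz":-0.73
```

```bash
python3 -m handwheel '[{"hand":-1,"dx":0,"dy":0.2,"dz":0,"wx":0,"wy":0,"wz":0},{"hand":-1,"dx":0.44,"dy":-0.03,"dz":1.03,"wx":0,"wy":0,"wz":0},{"hand":-1,"dx":0.51,"dy":-0.03,"dz":1.0,"wx":0,"wy":0,"wz":0},{"hand":-1,"dx":0.58,"dy":-0.04,"dz":0.96,"wx":0,"wy":0,"wz":0},{"hand":-1,"dx":0.64,"dy":-0.04,"dz":0.92,"wx":0,"wy":0,"wz":0},{"hand":-1,"dx":0.71,"dy":-0.05,"dz":0.87,"wx":0,"wy":0,"wz":0},{"hand":-1,"dx":0.76,"dy":-0.05,"dz":0.82,"wx":0,"wy":0,"wz":0},{"hand":-1,"dx":0.82,"dy":-0.05,"dz":0.76,"wx":0,"wy":0,"wz":0},{"hand":-1,"dx":0.87,"dy":-0.06,"dz":0.7,"wx":0,"wy":0,"wz":0},{"hand":-1,"dx":0.92,"dy":-0.06,"dz":0.64,"wx":0,"wy":0,"wz":0}]'
```

```text
time_s: 5.1
position: [0.4666, 0.1167, 0.1525]
tcp_rot: [[-0.998, 0.069, -0.006], [0.069, 0.998, -0.0], [0.006, -0.0, -1.0]]
force: [-1.1, 1.2, -8.5]
opening: 0.316
```

```bash
python3 -m handwheel '[{"hand":-1,"dx":0.96,"dy":-0.06,"dz":0.58,"wx":0,"wy":0,"wz":0},{"hand":-1,"dx":1.0,"dy":-0.06,"dz":0.51,"wx":0,"wy":0,"wz":0},{"hand":-1,"dx":1.03,"dy":-0.07,"dz":0.44,"wx":0,"wy":0,"wz":0},{"hand":-1,"dx":1.06,"dy":-0.07,"dz":0.36,"wx":0,"wy":0,"wz":0},{"hand":-1,"dx":1.08,"dy":-0.07,"dz":0.29,"wx":0,"wy":0,"wz":0},{"hand":-1,"dx":1.1,"dy":-0.07,"dz":0.21,"wx":0,"wy":0,"wz":0},{"hand":-1,"dx":1.11,"dy":-0.07,"dz":0.14,"wx":0,"wy":0,"wz":0},{"hand":-1,"dx":1.12,"dy":-0.07,"dz":0.06,"wx":0,"wy":0,"wz":0},{"hand":-1,"dx":1.12,"dy":-0.07,"dz":-0.02,"wx":0,"wy":0,"wz":0}]'
```

```text
time_s: 6.0
position: [0.5653, 0.1104, 0.1787]
tcp_rot: [[-0.998, 0.069, -0.0], [0.069, 0.998, -0.0], [0.0, -0.0, -1.0]]
force: [-4.4, -1.1, -3.3]
opening: 0.317
```

```bash
python3 -m handwheel '[{"hand":-1,"dx":1.11,"dy":-0.07,"dz":-0.1,"wx":0,"wy":0,"wz":0},{"hand":-1,"dx":1.1,"dy":-0.07,"dz":-0.18,"wx":0,"wy":0,"wz":0},{"hand":-1,"dx":1.09,"dy":-0.07,"dz":-0.25,"wx":0,"wy":0,"wz":0},{"hand":-1,"dx":1.07,"dy":-0.07,"dz":-0.33,"wx":0,"wy":0,"wz":0},{"hand":-1,"dx":1.04,"dy":-0.07,"dz":-0.4,"wx":0,"wy":0,"wz":0},{"hand":-1,"dx":1.01,"dy":-0.06,"dz":-0.47,"wx":0,"wy":0,"wz":0},{"hand":-1,"dx":0.98,"dy":-0.06,"dz":-0.54,"wx":0,"wy":0,"wz":0}]'
```

```text
time_s: 6.7
position: [0.6397, 0.1056, 0.1559]
tcp_rot: [[-0.998, 0.069, 0.001], [0.069, 0.998, -0.0], [-0.001, -0.0, -1.0]]
force: [-4.0, -1.3, -0.5]
opening: 0.316
```

```bash
python3 -m handwheel '[{"hand":-1,"dx":0.94,"dy":-0.06,"dz":-0.61,"wx":0,"wy":0,"wz":0},{"hand":-1,"dx":0.89,"dy":-0.06,"dz":-0.67,"wx":0,"wy":0,"wz":0},{"hand":-1,"dx":0.84,"dy":-0.05,"dz":-0.73,"wx":0,"wy":0,"wz":0},{"hand":-1,"dx":0.3,"dy":-0.02,"dz":-0.3,"wx":0,"wy":0,"wz":0},{"hand":-1,"dx":0.2,"dy":0,"dz":-0.25,"wx":0,"wy":0,"wz":0},{"hand":-1,"dx":0,"dy":0,"dz":0,"wx":0,"wy":0,"wz":0},{"hand":-1,"dx":0,"dy":0,"dz":0,"wx":0,"wy":0,"wz":0}]'
```

```text
time_s: 7.4
position: [0.6673, 0.1038, 0.1351]
tcp_rot: [[-0.998, 0.068, -0.006], [0.068, 0.998, -0.001], [0.006, -0.002, -1.0]]
force: [-17.7, -2.8, 24.5]
opening: 0.316
```

The lid is on its stop: the reaction is about 30 N, at the predicted tab position. I'll ease off, release and rise.

```bash
python3 -m handwheel '[{"hand":-1,"dx":-0.2,"dy":0,"dz":0.25,"wx":0,"wy":0,"wz":0},{"hand":0.1,"dx":0,"dy":0,"dz":0,"wx":0,"wy":0,"wz":0},{"hand":0.1,"dx":0,"dy":0,"dz":0,"wx":0,"wy":0,"wz":0},{"hand":0.1,"dx":0,"dy":0,"dz":0,"wx":0,"wy":0,"wz":0},{"hand":0.1,"dx":0,"dy":0,"dz":0,"wx":0,"wy":0,"wz":0},{"hand":0.1,"dx":0,"dy":0,"dz":2,"wx":0,"wy":0,"wz":0},{"hand":0.1,"dx":0,"dy":0,"dz":3,"wx":0,"wy":0,"wz":0},{"hand":0.1,"dx":0,"dy":0,"dz":3,"wx":0,"wy":0,"wz":0}]'
python3 -m handwheel '[{"hand":0.1,"dx":-2,"dy":3.5,"dz":2,"wx":0,"wy":0,"wz":0},{"hand":0.1,"dx":-2,"dy":3.5,"dz":2,"wx":0,"wy":0,"wz":0},{"hand":0.1,"dx":-2,"dy":3.5,"dz":0,"wx":0,"wy":0,"wz":0},{"hand":0.1,"dx":-2,"dy":3.5,"dz":0,"wx":0,"wy":0,"wz":0},{"hand":0.1,"dx":-2,"dy":3.5,"dz":0,"wx":0,"wy":0,"wz":0},{"hand":0.1,"dx":-2,"dy":3.5,"dz":0,"wx":0,"wy":0,"wz":0},{"hand":0.1,"dx":-2,"dy":3,"dz":0,"wx":0,"wy":0,"wz":0},{"hand":0.1,"dx":-2,"dy":3,"dz":0,"wx":0,"wy":0,"wz":0},{"hand":0.1,"dx":-2,"dy":3,"dz":0,"wx":0,"wy":0,"wz":0},{"hand":0.1,"dx":-2,"dy":0,"dz":0,"wx":0,"wy":0,"wz":0}]'
python3 - <<'E'
from h import *
shot('side','side3');shot('top','top3')
for n in('side','top'):
    im=cv2.imread(f'pics/{n}3.png'); c=im[120:320,240:440] if n=='side' else im[90:290,200:470]
    cv2.imwrite(f'pics/{n}3c.png',cv2.resize(c,None,fx=2.9,fy=2.9,interpolation=cv2.INTER_CUBIC))
E
```

```text
time_s: 8.2
position: [0.6685, 0.1041, 0.2129]
tcp_rot: [[-0.998, 0.069, -0.001], [0.069, 0.998, 0.0], [0.001, 0.0, -1.0]]
force: [0.6, -0.5, -0.1]
opening: 0.552
time_s: 9.2
position: [0.4678, 0.408, 0.2528]
tcp_rot: [[-0.998, 0.066, 0.002], [0.066, 0.998, 0.003], [-0.002, 0.003, -1.0]]
force: [-0.3, -0.5, 0.0]
opening: 0.548
```

View pics/side3c.png

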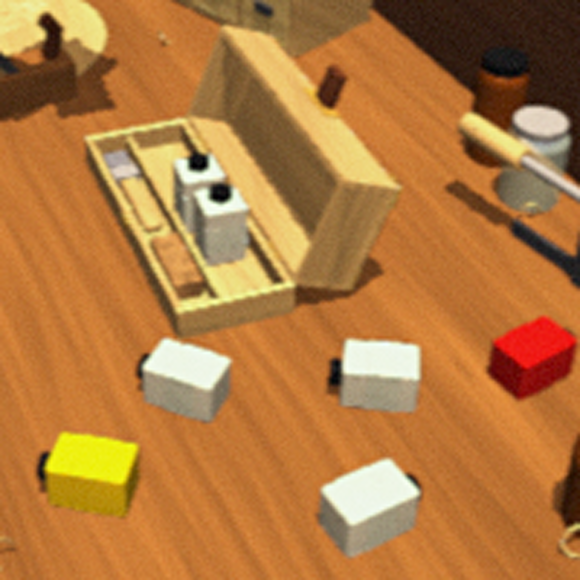

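View pics/top3c.png

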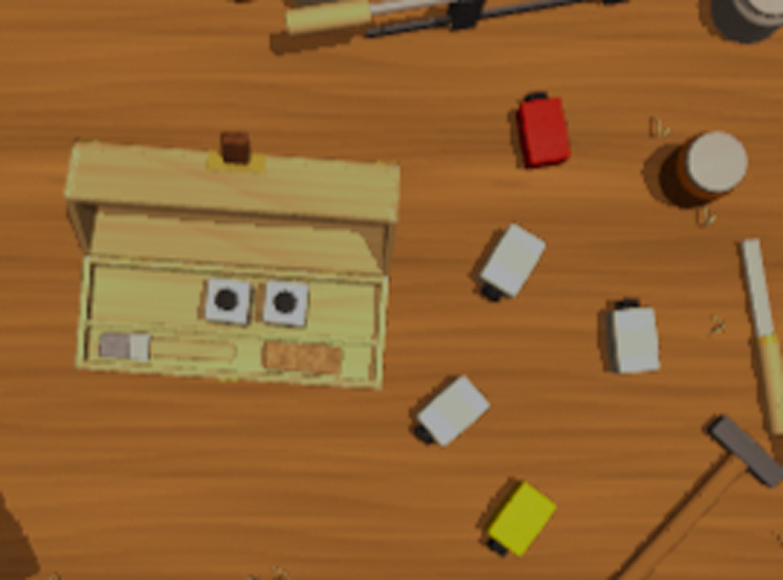

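The lid stands fully back. The top crop shows two bottles in the lane at crop (227,300) and (285,302), which are roughly the y = 0 and −62 places, so the left part and the far right end are free. The cap directions of the loose bottles are clear too.

Before picking, I'll measure the rows and all bottles again, and test in free air whether a 45° outward tool is reachable at the lane.

```bash
cat >> h.py <<'E'
def whites(tag):
    im=cv2.imread(f'pics/{tag}.png'); d=np.load(f'pics/{tag}.npy'); W=cloud('top',d)
    hsv=cv2.cvtColor(im,cv2.COLOR_BGR2HSV)
    wh=((hsv[...,1]<60)&(hsv[...,2]>110)).astype(np.uint8)
    ye=((hsv[...,1]>150)&(hsv[...,2]>120)&(abs(hsv[...,0].astype(int)-28)<6)).astype(np.uint8)
    for nm,mk in(('white',wh),('yellow',ye)):
      n,l,st,ce=cv2.connectedComponentsWithStats(mk)
      for i in range(1,n):
        if st[i,4]>60 and 220<ce[i][0]<440 and 150<ce[i][1]<300:
            m=(l==i); z=np.nanmedian(W[m][:,2])
            if not .03<z<.13: continue
            cs=[c for c in cv2.findContours(m.astype(np.uint8),0,1)[0]]; c=max(cs,key=cv2.contourArea)
            # ray-cast the outline on the measured height
            Q=np.array([onz('top',*p[0],z)[:2]*1000 for p in c],np.float32)
            P=W[m]; P=P[np.abs(P[:,2]-z)<.008]
            r=cv2.minAreaRect((P[:,:2]*1000).astype(np.float32)); r2=cv2.minAreaRect(Q)
            print(nm,ce[i].round(),st[i,4],'z',round(float(z),4),'rect',np.round(r[0],1),np.round(r[1],1),round(r[2],1),'ray',np.round(r2[0],1),np.round(r2[1],1))
HZ=np.array([.5574,.1113,.036]);EX=np.array([.998,-.0637,0]);EY=np.array([.0637,.998,0])
LANE=np.array([.5185,.1137,.008])
def inlane(p): q=np.asarray(p)-LANE; return np.array([q@EX,q@EY,q[2]])*1000
E
python3 - <<'E'
from h import *
whites('top3')
im=cv2.imread('pics/top3.png');W=cloud('top',np.load('pics/top3.npy'))
# tray rim: points with z 0.03-0.042
m=(W[...,2]>.030)&(W[...,2]<.042); m[:,:222]=0;m[:,336:]=0;m[:180]=0;m[230:]=0
P=W[m];r=cv2.minAreaRect((P[:,:2]*1000).astype(np.float32));print('tray',r);print(cv2.boxPoints(r))
m=(W[...,2]>.065)&(W[...,2]<.10);m[:,:222]=0;m[:,336:]=0;m[:180]=0;m[230:]=0
n,l,st,ce=cv2.connectedComponentsWithStats(m.astype(np.uint8))
for i in range(1,n):
    if st[i,4]>80: P=W[l==i];print(ce[i],st[i,4],P[:,2].min(),P[:,2].max(),cv2.minAreaRect((P[:,:2]*1000).astype(np.float32)),inlane([*(np.array(cv2.minAreaRect((P[:,:2]*1000).astype(np.float32))[0])/1000),.078]))
E
```

```text
white [376. 179.] 302 z 0.0449 rect [ 563.8 -192.2] [45.3 68.2] 58.0 ray [ 563.3 -191.8] [45.2 68.7]
white [278. 193.] 163 z 0.0776 rect [514.9 117.9] [43.4 44. ] 89.8 ray [513.1 117.8] [46.4 43.1]
white [298. 194.] 163 z 0.0773 rect [512.1  56.2] [43.7 43.5] 0.3 ray [510.4  56.1] [46.4 43.2]
white [419. 207.] 300 z 0.0454 rect [ 476.6 -327. ] [67.3 45.8] 1.7 ray [ 475.9 -327.3] [68.6 44.9]
white [356. 231.] 309 z 0.0451 rect [ 398.4 -126.6] [45.1 67.6] 44.3 ray [ 397.9 -126. ] [45.5 69.4]
yellow [380. 269.] 325 z 0.0449 rect [ 280.9 -201.8] [45.8 68. ] 53.5 ray [ 280.3 -201.3] [45.9 69.9]
tray ((500.38787841796875, 115.03517150878906), (336.2049255371094, 137.91282653808594), 86.86976623535156)
[[422.355    -49.05107 ]
 [560.062    -56.581894]
 [578.4208   279.1214  ]
 [440.71375  286.65222 ]]
[278.2735426  192.70852018] 223 0.06824427405294514 0.09480670333519102 ((515.6981201171875, 117.36662292480469), (45.89411926269531, 45.88106155395508), 85.14918518066406) [-3.02984     3.48080993 70.        ]
[298.22869955 193.59641256] 223 0.0658091783116488 0.09277204849889412 ((513.5032958984375, 55.71807861328125), (45.81997299194336, 45.95887756347656), 84.12045288085938) [ -1.2932623 -58.1842476  70.       ]
```

```bash
python3 -m handwheel '[{"hand":0.6,"dx":0.8,"dy":-3.3,"dz":0.5,"wx":-0.0083,"wy":-0.1307,"wz":0},{"hand":0.6,"dx":0.8,"dy":-3.3,"dz":0.5,"wx":-0.0083,"wy":-0.1307,"wz":0},{"hand":0.6,"dx":0.8,"dy":-3.3,"dz":0.5,"wx":-0.0083,"wy":-0.1307,"wz":0},{"hand":0.6,"dx":0.8,"dy":-3.3,"dz":0.5,"wx":-0.0083,"wy":-0.1307,"wz":0},{"hand":0.6,"dx":0,"dy":-3.3,"dz":0,"wx":-0.0083,"wy":-0.1307,"wz":0},{"hand":0.6,"dx":0,"dy":-3,"dz":0,"wx":-0.0083,"wy":-0.1307,"wz":0},{"hand":0.6,"dx":0,"dy":0,"dz":0,"wx":0,"wy":0,"wz":0},{"hand":0.6,"dx":0,"dy":0,"dz":0,"wx":0,"wy":0,"wz":0}]'
python3 -c "
from h import *
print(bot.read_state()['joint_positions'].round(1))"
```

```text
time_s: 10.1
position: [0.5068, 0.2269, 0.2751]
tcp_rot: [[-0.767, 0.09, 0.635], [0.063, 0.996, -0.066], [-0.638, -0.011, -0.77]]
force: [0.9, 0.8, -0.0]
opening: 0.798
[ 22.1  14.5 114.  -50.   23.1 -21. ]
```

Both row bottles stand at lane y of about +3 and −58. A 45° outward tilt runs the wrist near its singularity: q5 = 23°, with only about 39° of tilt reached. So I'll work in two stages:
1. Pick each bottle with a nearly vertical tool.
2. Pitch it upright towards +y and stand it on the bench.
3. Regrasp vertically and lower it into the lane.

I'll write a small helper that works out the moves.

```bash
cat >> h.py <<'E'
from scipy.spatial.transform import Rotation as Ro
def toolR(y,z):
    y=np.array(y,float);y/=np.linalg.norm(y);z=np.array(z,float);z-=y*(y@z);z/=np.linalg.norm(z)
    return np.column_stack([np.cross(y,z),y,z])
def az(d): d=np.radians(d); return np.array([np.cos(d),np.sin(d),0])
UP=np.array([0,0,1.])
def delta(p,R):
    s=bot.read_state(); rv=Ro.from_matrix(R@s['tcp_rot'].T).as_rotvec(); d=(np.array(p)-s['position'])*100
    print('target',np.round(p,4),'d cm',d.round(2),'rv',rv.round(4),'deg',round(np.degrees(np.linalg.norm(rv)),1),'joints',s['joint_positions'].round(0))
def pickpose(cx,cy,caz,s=45,alpha=20,gz=.025,yright=True):
    c=az(caz); y=az(caz-90) if yright else az(caz+90)
    z=-np.sin(np.radians(alpha))*c-np.cos(np.radians(alpha))*UP
    G=np.array([cx,cy,0])+c*(s-35)/1000; G[2]=gz
    return G+.0187*z, toolR(y,z)
E
python3 - <<'E'
from h import *
p,R=pickpose(.5636,-.1921,148.2)
delta(p,R)
Rv=toolR(az(58.2),-UP)
delta([p[0],p[1],.2],Rv)
print('tilt rv',(-R[:,1]*.349).round(3))
E
```

```text
target [ 0.5605 -0.1902  0.0074] d cm [  5.38 -41.71 -26.77] rv [ 0.1199  0.3249 -0.4618] deg 33.1 joints [ 22.  15. 114. -50.  23. -21.]
target [ 0.5605 -0.1902  0.2   ] d cm [  5.38 -41.71  -7.51] rv [ 0.2312  0.6589 -0.4494] deg 47.6 joints [ 22.  15. 114. -50.  23. -21.]
tilt rv [-0.184 -0.297 -0.   ]
```

```bash
python3 -m handwheel '[{"hand":1,"dx":0.54,"dy":-4.17,"dz":0,"wx":0.012,"wy":0.0325,"wz":-0.0462},{"hand":1,"dx":0.54,"dy":-4.17,"dz":0,"wx":0.012,"wy":0.0325,"wz":-0.0462},{"hand":1,"dx":0.54,"dy":-4.17,"dz":0,"wx":0.012,"wy":0.0325,"wz":-0.0462},{"hand":1,"dx":0.54,"dy":-4.17,"dz":0,"wx":0.012,"wy":0.0325,"wz":-0.0462},{"hand":1,"dx":0.54,"dy":-4.17,"dz":0,"wx":0.012,"wy":0.0325,"wz":-0.0462},{"hand":1,"dx":0.54,"dy":-4.17,"dz":0,"wx":0.012,"wy":0.0325,"wz":-0.0462},{"hand":1,"dx":0.54,"dy":-4.17,"dz":-2,"wx":0.012,"wy":0.0325,"wz":-0.0462},{"hand":1,"dx":0.54,"dy":-4.17,"dz":-2,"wx":0.012,"wy":0.0325,"wz":-0.0462},{"hand":1,"dx":0.54,"dy":-4.17,"dz":-2,"wx":0.012,"wy":0.0325,"wz":-0.0462},{"hand":1,"dx":0.54,"dy":-4.17,"dz":-2,"wx":0.012,"wy":0.0325,"wz":-0.0462}]'
python3 - <<'E'
from h import *
p,R=pickpose(.5636,-.1921,148.2)
delta(p,R)
shot('top','top4');whites('top4')
E
```

```text
time_s: 11.1
position: [0.5624, -0.1926, 0.195]
tcp_rot: [[-0.798, 0.527, 0.293], [0.495, 0.85, -0.18], [-0.344, 0.001, -0.939]]
force: [0.8, -0.0, -0.1]
opening: 1.0
target [ 0.5605 -0.1902  0.0074] d cm [ -0.18   0.24 -18.75] rv [-0.0002  0.0024 -0.0001] deg 0.1 joints [-29.  24. 104.  -1.  32. -86.]
white [278. 193.] 163 z 0.0769 rect [514.9 118.1] [44.  43.6] 89.3 ray [513.2 117.8] [46.4 43.2]
white [298. 194.] 162 z 0.077 rect [512.1  56.3] [43.7 43.7] 0.3 ray [510.4  56.1] [46.5 43.2]
white [420. 208.] 266 z 0.0453 rect [ 476.7 -329.1] [67.2 44.2] 1.0 ray [ 475.1 -328.8] [41.5 70.4]
```

```bash
python3 -m handwheel '[{"hand":1,"dx":-0.18,"dy":0.24,"dz":-3,"wx":0,"wy":0,"wz":0},{"hand":1,"dx":0,"dy":0,"dz":-4,"wx":0,"wy":0,"wz":0},{"hand":1,"dx":0,"dy":0,"dz":-3.5,"wx":0,"wy":0,"wz":0},{"hand":1,"dx":0,"dy":0,"dz":-2,"wx":0,"wy":0,"wz":0},{"hand":1,"dx":0,"dy":0,"dz":0,"wx":0,"wy":0,"wz":0}]'
python3 - <<'E'
from h import *
im,d=shot('side','side5');im=im[:,:,::-1]
cv2.imwrite('pics/side5c.png',cv2.resize(im[150:310,270:480],None,fx=3.5,fy=3.5,interpolation=cv2.INTER_CUBIC))
E
```

```text
time_s: 11.65
position: [0.558, -0.1876, 0.0667]
tcp_rot: [[-0.801, 0.526, 0.287], [0.495, 0.851, -0.178], [-0.338, -0.0, -0.941]]
force: [0.1, 0.1, 0.4]
opening: 1.001
```

View pics/side5c.png

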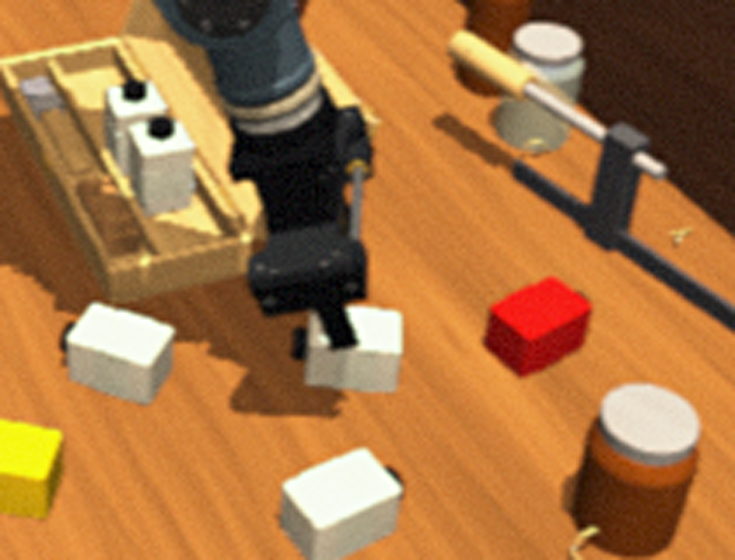

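The hand straddles bottle A and nothing has been disturbed. I'll descend and grip.

```bash
python3 -m handwheel '[{"hand":1,"dx":0.25,"dy":-0.25,"dz":-2.5,"wx":0,"wy":0,"wz":0},{"hand":1,"dx":0,"dy":0,"dz":-2,"wx":0,"wy":0,"wz":0},{"hand":1,"dx":0,"dy":0,"dz":-1.4,"wx":0,"wy":0,"wz":0},{"hand":0.3,"dx":0,"dy":0,"dz":0,"wx":0,"wy":0,"wz":0},{"hand":-1,"dx":0,"dy":0,"dz":0,"wx":0,"wy":0,"wz":0},{"hand":-1,"dx":0,"dy":0,"dz":0,"wx":0,"wy":0,"wz":0},{"hand":-1,"dx":0,"dy":0,"dz":0,"wx":0,"wy":0,"wz":0},{"hand":-1,"dx":0,"dy":0,"dz":0,"wx":0,"wy":0,"wz":0},{"hand":-1,"dx":0,"dy":0,"dz":0,"wx":0,"wy":0,"wz":0},{"hand":-1,"dx":0,"dy":0,"dz":0,"wx":0,"wy":0,"wz":0}]'
```

```text
time_s: 12.7
position: [0.5603, -0.1905, 0.0111]
tcp_rot: [[-0.799, 0.526, 0.291], [0.494, 0.85, -0.181], [-0.343, -0.001, -0.94]]
force: [-1.6, -0.3, 4.0]
opening: 0.526
```

Bottle A is gripped at 45.8 mm. I'll lift it, yaw so the cap direction points to +y, then pitch it upright.

```bash
python3 -m handwheel '[{"hand":-1,"dx":0,"dy":0,"dz":2,"wx":0,"wy":0,"wz":0},{"hand":-1,"dx":0,"dy":0,"dz":3,"wx":0,"wy":0,"wz":0},{"hand":-1,"dx":-0.6,"dy":0.5,"dz":3,"wx":0,"wy":0,"wz":-0.1344},{"hand":-1,"dx":-0.6,"dy":0.5,"dz":3,"wx":0,"wy":0,"wz":-0.1344},{"hand":-1,"dx":-0.6,"dy":0.5,"dz":2,"wx":0,"wy":0,"wz":-0.1344},{"hand":-1,"dx":-0.6,"dy":0.5,"dz":1,"wx":0,"wy":0,"wz":-0.1344},{"hand":-1,"dx":-0.6,"dy":0.5,"dz":0,"wx":0,"wy":0,"wz":-0.1344},{"hand":-1,"dx":-0.6,"dy":0.5,"dz":0,"wx":0,"wy":0,"wz":-0.1344},{"hand":-1,"dx":-0.6,"dy":0.5,"dz":0,"wx":0,"wy":0,"wz":-0.1344},{"hand":-1,"dx":-0.6,"dy":0.5,"dz":0,"wx":0,"wy":0,"wz":-0.1344}]'
python3 - <<'E'
from h import *
zf=np.sin(np.radians(70))*az(86.6)-np.cos(np.radians(70))*UP
R=toolR(az(-3.4),zf); G=np.array([.51,-.135,.046])
delta(G+.0187*zf,R)
E
```

```text
time_s: 13.7
position: [0.5142, -0.1507, 0.1374]
tcp_rot: [[0.005, 1.0, -0.001], [0.941, -0.005, -0.338], [-0.338, 0.001, -0.941]]
force: [0.4, 0.6, -1.3]
opening: 0.525
target [ 0.511  -0.1175  0.0396] d cm [-0.32  3.32 -9.78] rv [ 1.5659 -0.0501 -0.0421] deg 89.8 joints [-18.  31. 103. -28.  43.   3.]
```

```bash
python3 -m handwheel '[{"hand":-1,"dx":0,"dy":0.3,"dz":0,"wx":0.1424,"wy":-0.0046,"wz":-0.0038},{"hand":-1,"dx":0,"dy":0.3,"dz":0,"wx":0.1424,"wy":-0.0046,"wz":-0.0038},{"hand":-1,"dx":0,"dy":0.3,"dz":0,"wx":0.1424,"wy":-0.0046,"wz":-0.0038},{"hand":-1,"dx":0,"dy":0.3,"dz":0,"wx":0.1424,"wy":-0.0046,"wz":-0.0038},{"hand":-1,"dx":0,"dy":0.3,"dz":0,"wx":0.1424,"wy":-0.0046,"wz":-0.0038},{"hand":-1,"dx":0,"dy":0.3,"dz":0,"wx":0.1424,"wy":-0.0046,"wz":-0.0038},{"hand":-1,"dx":0,"dy":0.3,"dz":0,"wx":0.1424,"wy":-0.0046,"wz":-0.0038},{"hand":-1,"dx":0,"dy":0.3,"dz":0,"wx":0.1424,"wy":-0.0046,"wz":-0.0038},{"hand":-1,"dx":0,"dy":0.3,"dz":0,"wx":0.1424,"wy":-0.0046,"wz":-0.0038},{"hand":-1,"dx":0,"dy":0.3,"dz":0,"wx":0.1424,"wy":-0.0046,"wz":-0.0038}]'
python3 -m handwheel '[{"hand":-1,"dx":0,"dy":0.3,"dz":0,"wx":0.1424,"wy":-0.0046,"wz":-0.0038},{"hand":-1,"dx":0,"dy":0,"dz":0,"wx":0,"wy":0,"wz":0},{"hand":-1,"dx":0,"dy":0,"dz":0,"wx":0,"wy":0,"wz":0}]'
python3 - <<'E'
from h import *
zf=np.sin(np.radians(70))*az(86.6)-np.cos(np.radians(70))*UP
R=toolR(az(-3.4),zf); G=np.array([.51,-.135,.046])
delta(G+.0187*zf,R)
im,d=shot('side','side6');im=im[:,:,::-1]
cv2.imwrite('pics/side6c.png',cv2.resize(im[150:350,270:480],None,fx=2.9,fy=2.9,interpolation=cv2.INTER_CUBIC))
E
```

```text
time_s: 14.7
position: [0.515, -0.1228, 0.1373]
tcp_rot: [[0.018, 0.998, 0.054], [0.476, -0.056, 0.878], [0.879, 0.01, -0.476]]
force: [0.2, -0.0, -1.5]
opening: 0.526
time_s: 15.0
position: [0.5145, -0.1186, 0.1365]
tcp_rot: [[0.017, 0.998, 0.057], [0.35, -0.059, 0.935], [0.937, 0.004, -0.351]]
force: [0.4, 0.5, -0.8]
opening: 0.521
target [ 0.511  -0.1175  0.0396] d cm [-0.34  0.12 -9.69] rv [ 0.0093  0.0033 -0.0001] deg 0.6 joints [-49.  54.  87.  41.  98. -64.]
```

View pics/side6c.png

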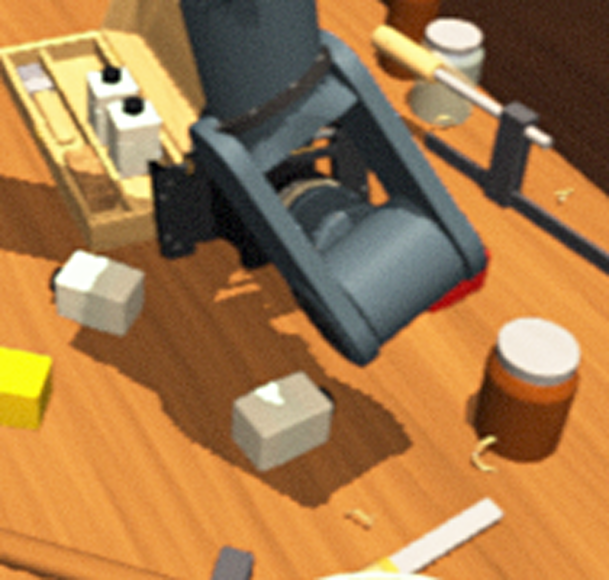

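```bash
python3 - <<'E'
from h import *
W=cloud('side',np.load('pics/side6.npy'))
for (a,b) in[(360,350),(345,335),(400,310),(450,290),(300,250),(250,255),(180,245),(205,200)]:
    u,v=int(270+a/2.9),int(150+b/2.9); print((a,b),W[v,u].round(3))
W=cloud('top',np.load('pics/top0.npy')) 
print('red',W[135,387],'jar',W[148,445])
E
```

```text
(360, 350) [ 0.449 -0.451  0.229]
(345, 335) [ 0.441 -0.442  0.237]
(400, 310) [ 0.481 -0.444  0.247]
(450, 290) [ 0.697 -0.254  0.018]
(300, 250) [ 0.419 -0.413  0.295]
(250, 255) [ 0.461 -0.283  0.172]
(180, 245) [ 0.427 -0.229  0.15 ]
(205, 200) [ 0.452 -0.218  0.182]
red [ 0.70665537 -0.227114    0.03985653] jar [ 0.65434748 -0.3949054   0.10016899]
```

The wrist and hand keep more than 3 cm above bottle B when lowered, so I'll lower.

```bash
python3 -m handwheel '[{"hand":-1,"dx":-0.3,"dy":0,"dz":-2,"wx":0,"wy":0,"wz":0},{"hand":-1,"dx":0,"dy":0,"dz":-2.5,"wx":0,"wy":0,"wz":0},{"hand":-1,"dx":0,"dy":0,"dz":-2.5,"wx":0,"wy":0,"wz":0},{"hand":-1,"dx":0,"dy":0,"dz":-1.5,"wx":0,"wy":0,"wz":0},{"hand":-1,"dx":0,"dy":0,"dz":-0.5,"wx":0,"wy":0,"wz":0},{"hand":-1,"dx":0,"dy":0,"dz":0,"wx":0,"wy":0,"wz":0}]'
python3 -m handwheel '[{"hand":-1,"dx":0,"dy":0,"dz":-0.2,"wx":0,"wy":0,"wz":0},{"hand":-1,"dx":0,"dy":0,"dz":-0.2,"wx":0,"wy":0,"wz":0},{"hand":-1,"dx":0,"dy":0,"dz":0,"wx":0,"wy":0,"wz":0}]'
```

```text
time_s: 15.65
position: [0.512, -0.1185, 0.0481]
tcp_rot: [[0.015, 0.998, 0.057], [0.35, -0.058, 0.935], [0.937, 0.006, -0.35]]
force: [-0.4, 0.5, -1.0]
opening: 0.528
time_s: 15.95
position: [0.5118, -0.1188, 0.0438]
tcp_rot: [[0.015, 0.998, 0.057], [0.35, -0.059, 0.935], [0.937, 0.006, -0.35]]
force: [-0.2, 0.7, -0.5]
opening: 0.529
```

```bash
python3 -m handwheel '[{"hand":-1,"dx":0,"dy":0,"dz":-0.2,"wx":0,"wy":0,"wz":0},{"hand":-1,"dx":0,"dy":0,"dz":0,"wx":0,"wy":0,"wz":0}]'
python3 -m handwheel '[{"hand":-1,"dx":0,"dy":0,"dz":-0.15,"wx":0,"wy":0,"wz":0},{"hand":-1,"dx":0,"dy":0,"dz":0,"wx":0,"wy":0,"wz":0}]'
python3 -m handwheel '[{"hand":-1,"dx":0,"dy":0,"dz":-0.15,"wx":0,"wy":0,"wz":0},{"hand":-1,"dx":0,"dy":0,"dz":0,"wx":0,"wy":0,"wz":0}]'
```

```text
time_s: 16.15
position: [0.5117, -0.1187, 0.0414]
tcp_rot: [[0.016, 0.998, 0.057], [0.349, -0.059, 0.935], [0.937, 0.005, -0.35]]
force: [0.3, -0.0, -1.1]
opening: 0.528
time_s: 16.35
position: [0.5116, -0.1186, 0.0398]
tcp_rot: [[0.016, 0.998, 0.057], [0.349, -0.059, 0.935], [0.937, 0.005, -0.349]]
force: [0.0, 0.8, -0.8]
opening: 0.528
time_s: 16.55
position: [0.5117, -0.1187, 0.0392]
tcp_rot: [[0.015, 0.998, 0.057], [0.347, -0.059, 0.936], [0.938, 0.006, -0.348]]
force: [0.8, -0.9, 3.1]
opening: 0.518
```

Contact at TCP z = 0.0392, as predicted. I'll release and retreat along the tool axis.

```bash
python3 -m handwheel '[{"hand":0.6,"dx":0,"dy":0,"dz":0,"wx":0,"wy":0,"wz":0},{"hand":0.6,"dx":0,"dy":0,"dz":0,"wx":0,"wy":0,"wz":0},{"hand":0.6,"dx":0,"dy":0,"dz":0,"wx":0,"wy":0,"wz":0},{"hand":0.6,"dx":0,"dy":0,"dz":0,"wx":0,"wy":0,"wz":0},{"hand":0.6,"dx":-0.12,"dy":-1.87,"dz":0.7,"wx":0,"wy":0,"wz":0},{"hand":0.6,"dx":-0.12,"dy":-1.87,"dz":0.7,"wx":0,"wy":0,"wz":0},{"hand":0.6,"dx":-0.12,"dy":-1.87,"dz":0.7,"wx":0,"wy":0,"wz":0},{"hand":0.8,"dx":0,"dy":-1,"dz":3,"wx":0,"wy":0,"wz":0},{"hand":0.8,"dx":0,"dy":-1,"dz":4,"wx":0,"wy":0,"wz":0},{"hand":0.8,"dx":0,"dy":0,"dz":4,"wx":0,"wy":0,"wz":0}]'
python3 - <<'E'
from h import *
im,d=shot('side','side7');im=im[:,:,::-1]
cv2.imwrite('pics/side7c.png',cv2.resize(im[150:350,270:480],None,fx=2.9,fy=2.9,interpolation=cv2.INTER_CUBIC))
shot('top','top7');whites('top7')
delta([.511,-.135,.2],toolR(az(86.6),-UP))
E
```

```text
time_s: 17.55
position: [0.5081, -0.196, 0.1701]
tcp_rot: [[0.016, 0.998, 0.058], [0.349, -0.06, 0.935], [0.937, 0.005, -0.35]]
force: [-0.1, -0.5, 0.2]
opening: 0.889
white [278. 193.] 163 z 0.0775 rect [514.8 117.9] [44.  43.4] 89.0 ray [513.1 117.8] [46.4 43.1]
white [298. 194.] 163 z 0.0771 rect [512.2  56.3] [43.5 44. ] 89.8 ray [510.4  56.1] [46.4 43.2]
white [352. 235.] 94 z 0.0459 rect [ 386.2 -114.5] [26.9 33.3] 44.1 ray [ 386.4 -112.7] [28.8 34.2]
target [ 0.511 -0.135  0.2  ] d cm [0.17 6.13 2.63] rv [-0.9991 -0.8719  1.3518] deg 108.5 joints [-54.  53.  80.  39. 107. -61.]
```

View pics/side7c.png

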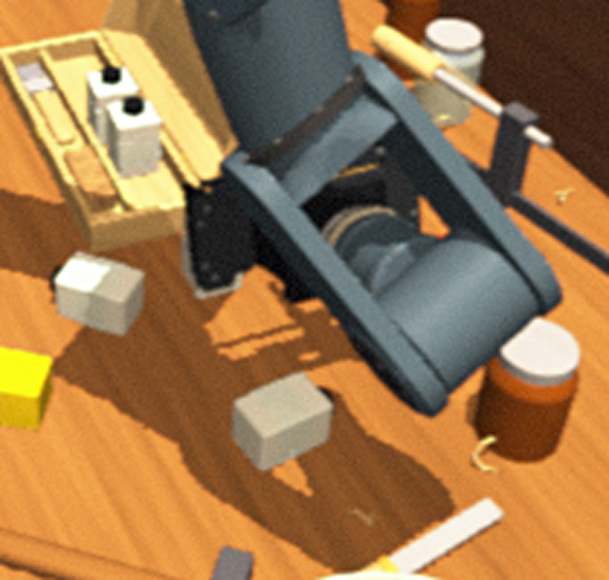

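View pics/top7.png

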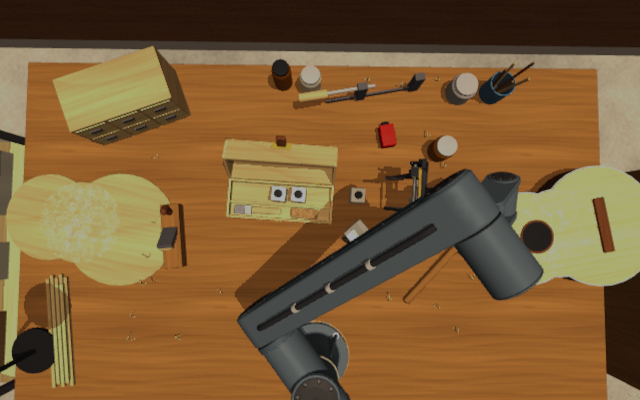

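Bottle A now stands upright at top pixel (358,195). I'll bring the hand back to vertical with its jaw along the lane, and measure bottle A.

```bash
python3 -m handwheel '[{"hand":0.8,"dx":0,"dy":0,"dz":2,"wx":-0.1355,"wy":0.008,"wz":0},{"hand":0.8,"dx":0,"dy":0,"dz":2,"wx":-0.1355,"wy":0.008,"wz":0},{"hand":0.8,"dx":0,"dy":0,"dz":2,"wx":-0.1355,"wy":0.008,"wz":0},{"hand":0.8,"dx":0,"dy":0,"dz":1,"wx":-0.1355,"wy":0.008,"wz":0},{"hand":0.8,"dx":0,"dy":0,"dz":0,"wx":-0.1355,"wy":0.008,"wz":0},{"hand":0.8,"dx":0,"dy":0,"dz":0,"wx":-0.1355,"wy":0.008,"wz":0},{"hand":0.8,"dx":0,"dy":0,"dz":0,"wx":-0.1355,"wy":0.008,"wz":0},{"hand":0.8,"dx":0,"dy":0,"dz":0,"wx":-0.1355,"wy":0.008,"wz":0},{"hand":0.8,"dx":0,"dy":0,"dz":0,"wx":-0.1355,"wy":0.008,"wz":0},{"hand":0.8,"dx":0,"dy":0,"dz":0,"wx":0,"wy":0,"wz":0.146}]'
python3 - <<'E'
from h import *
W=cloud('top',np.load('pics/top7.npy')); im=cv2.imread('pics/top7.png')
m=(W[...,2]>.055)&(W[...,2]<.095); m[:,:345]=0;m[:,372:]=0;m[:180]=0;m[212:]=0
n,l,st,ce=cv2.connectedComponentsWithStats(m.astype(np.uint8))
for i in range(1,n):
    if st[i,4]>30: P=W[l==i];t=P[P[:,2]>.075];print(ce[i],st[i,4],P[:,2].max(),cv2.minAreaRect((P[:,:2]*1000).astype(np.float32)),'cap',t.mean(0))
delta([.511,-.135,.22],toolR(az(86.6),-UP))
E
```

```text
time_s: 18.65
position: [0.5073, -0.1907, 0.2394]
tcp_rot: [[-0.099, 0.995, 0.001], [0.995, 0.099, -0.008], [-0.008, 0.0, -1.0]]
force: [-0.3, 0.4, -0.4]
opening: 0.901
[357.79908676 194.36073059] 219 0.08644417000989364 ((512.9183959960938, -130.50868225097656), (46.291114807128906, 45.76908874511719), 85.57008361816406) cap [ 0.51239752 -0.13008265  0.08109653]
target [ 0.511 -0.135  0.22 ] d cm [ 0.37  5.57 -1.94] rv [0.0062 0.0068 1.4118] deg 80.9 joints [-32.  23.  93.  -0.  64. -38.]
```

```bash
python3 -m handwheel '[{"hand":0.9,"dx":0.055,"dy":0.6,"dz":0,"wx":0,"wy":0,"wz":0.1412},{"hand":0.9,"dx":0.055,"dy":0.6,"dz":0,"wx":0,"wy":0,"wz":0.1412},{"hand":0.9,"dx":0.055,"dy":0.6,"dz":0,"wx":0,"wy":0,"wz":0.1412},{"hand":0.9,"dx":0.055,"dy":0.6,"dz":0,"wx":0,"wy":0,"wz":0.1412},{"hand":0.9,"dx":0.055,"dy":0.6,"dz":0,"wx":0,"wy":0,"wz":0.1412},{"hand":0.9,"dx":0.055,"dy":0.6,"dz":0,"wx":0,"wy":0,"wz":0.1412},{"hand":0.9,"dx":0.055,"dy":0.6,"dz":0,"wx":0,"wy":0,"wz":0.1412},{"hand":0.9,"dx":0.055,"dy":0.6,"dz":0,"wx":0,"wy":0,"wz":0.1412},{"hand":0.9,"dx":0.055,"dy":0.6,"dz":0,"wx":0,"wy":0,"wz":0.1412},{"hand":0.9,"dx":0.055,"dy":0.6,"dz":0,"wx":0,"wy":0,"wz":0.1412}]'
python3 -m handwheel '[{"hand":0.9,"dx":0,"dy":0,"dz":-4,"wx":0,"wy":0,"wz":0},{"hand":0.9,"dx":0,"dy":0,"dz":-4,"wx":0,"wy":0,"wz":0},{"hand":0.9,"dx":0,"dy":0,"dz":-1,"wx":0,"wy":0,"wz":0},{"hand":0.9,"dx":0,"dy":0,"dz":0,"wx":0,"wy":0,"wz":0}]'
python3 - <<'E'
from h import *
delta([.5128,-.1303,.0333],toolR(az(86.6),-UP))
im,d=shot('side','side8');im=im[:,:,::-1]
cv2.imwrite('pics/side8c.png',cv2.resize(im[150:350,270:480],None,fx=2.9,fy=2.9,interpolation=cv2.INTER_CUBIC))
E
```

```text
time_s: 19.65
position: [0.5129, -0.134, 0.2386]
tcp_rot: [[-0.998, 0.06, 0.006], [0.06, 0.998, 0.002], [-0.006, 0.002, -1.0]]
force: [0.1, -0.1, 1.5]
opening: 0.949
time_s: 20.05
position: [0.5121, -0.134, 0.1477]
tcp_rot: [[-0.998, 0.066, 0.003], [0.066, 0.998, 0.004], [-0.003, 0.004, -1.0]]
force: [0.1, 0.0, 0.8]
opening: 0.95
target [ 0.5128 -0.1303  0.0333] d cm [  0.07   0.37 -11.44] rv [-0.0036  0.0032  0.0071] deg 0.5 joints [ -27.   29.  100.    0.   51. -113.]
```

View pics/side8c.png

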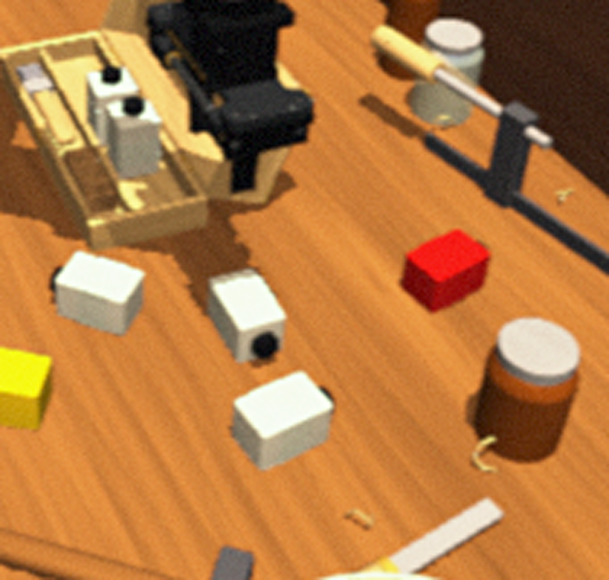

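The bottle was knocked over again while the hand was away. It lies with its cap towards −y, at crop (247,315). I'll measure it again and redo the pick.

```bash
python3 -m handwheel '[{"hand":1,"dx":0.5,"dy":4,"dz":2,"wx":0,"wy":0,"wz":-0.14},{"hand":1,"dx":0.5,"dy":4,"dz":2,"wx":0,"wy":0,"wz":-0.14},{"hand":1,"dx":0.5,"dy":4,"dz":2,"wx":0,"wy":0,"wz":-0.14},{"hand":1,"dx":0.5,"dy":4,"dz":2,"wx":0,"wy":0,"wz":-0.14}]'
python3 - <<'E'
from h import *
shot('top','top9');whites('top9')
im=cv2.imread('pics/top9.png');cv2.imwrite('pics/top9c.png',cv2.resize(im[110:310,210:480],None,fx=2.9,fy=2.9,interpolation=cv2.INTER_CUBIC))
E
```

```text
time_s: 20.5
position: [0.5348, 0.0264, 0.2327]
tcp_rot: [[-0.806, 0.592, 0.012], [0.592, 0.806, -0.004], [-0.012, 0.004, -1.0]]
force: [0.5, 0.6, -0.2]
opening: 0.995
white [381. 197.] 311 z 0.045 rect [ 507.  -205.4] [68.5 44.2] 88.5 ray [ 506.3 -204.7] [44.6 67.3]
white [419. 207.] 302 z 0.0448 rect [ 476.8 -327.4] [67.5 45.7] 1.5 ray [ 475.9 -327.3] [68.7 45.3]
white [356. 231.] 311 z 0.0452 rect [ 398.2 -126.5] [44.9 67.3] 44.1 ray [ 397.9 -125.9] [45.5 69.4]
yellow [380. 269.] 325 z 0.0446 rect [ 281.  -201.8] [45.3 68.1] 53.7 ray [ 280.2 -201.3] [45.9 69.9]
```

View pics/top9c.png

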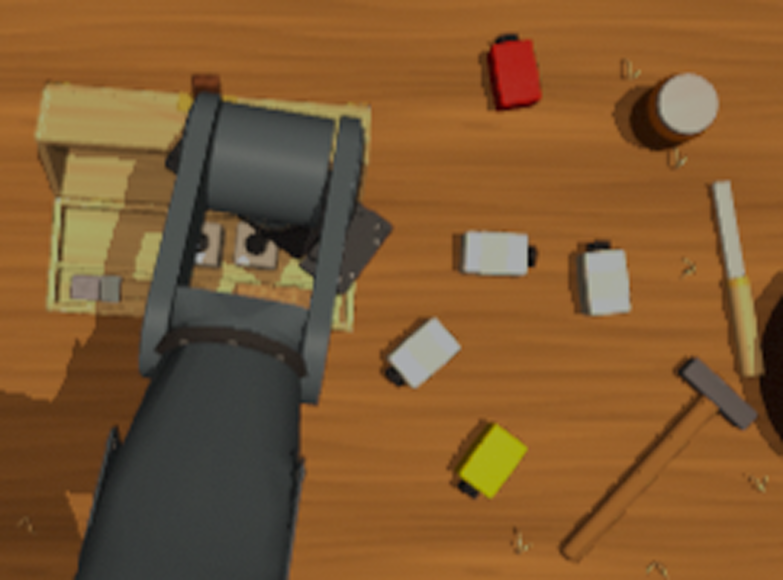

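```bash
python3 -m handwheel '[{"hand":1,"dx":-0.3,"dy":-2.4,"dz":0,"wx":0,"wy":0,"wz":-0.148},{"hand":1,"dx":-0.3,"dy":-2.4,"dz":0,"wx":0,"wy":0,"wz":-0.148},{"hand":1,"dx":-0.3,"dy":-2.4,"dz":0,"wx":0,"wy":0,"wz":-0.148},{"hand":1,"dx":-0.3,"dy":-2.4,"dz":0,"wx":0,"wy":0,"wz":-0.148},{"hand":1,"dx":-0.3,"dy":-2.4,"dz":0,"wx":0,"wy":0,"wz":-0.148},{"hand":1,"dx":-0.3,"dy":-2.4,"dz":0,"wx":0,"wy":0,"wz":-0.148},{"hand":1,"dx":-0.3,"dy":-2.4,"dz":0,"wx":0,"wy":0,"wz":-0.148},{"hand":1,"dx":-0.3,"dy":-2.4,"dz":0,"wx":0,"wy":0,"wz":-0.148},{"hand":1,"dx":-0.3,"dy":-2.4,"dz":0,"wx":0,"wy":0,"wz":-0.148},{"hand":1,"dx":-0.1,"dy":-1.7,"dz":0,"wx":0,"wy":0,"wz":-0.148}]'
python3 -m handwheel '[{"hand":1,"dx":0,"dy":0,"dz":0,"wx":0,"wy":0,"wz":-0.148},{"hand":1,"dx":0,"dy":0,"dz":0,"wx":0,"wy":0,"wz":-0.148},{"hand":1,"dx":0,"dy":0,"dz":0,"wx":0,"wy":0,"wz":-0.148},{"hand":1,"dx":0,"dy":0,"dz":0,"wx":0,"wy":0,"wz":-0.148},{"hand":1,"dx":0,"dy":0,"dz":0,"wx":0,"wy":0,"wz":-0.148},{"hand":1,"dx":0,"dy":0,"dz":0,"wx":0,"wy":0,"wz":-0.148},{"hand":1,"dx":0,"dy":0,"dz":0,"wx":0,"wy":0,"wz":-0.148},{"hand":1,"dx":0,"dy":0,"dz":0,"wx":0,"wy":0,"wz":-0.148},{"hand":1,"dx":0,"dy":0,"dz":0,"wx":0,"wy":0,"wz":-0.148},{"hand":1,"dx":0,"dy":0,"dz":0,"wx":0,"wy":0,"wz":-0.148}]'
python3 - <<'E'
from h import *
p,R=pickpose(.507,-.205,-91.5)
delta(p,R)
E
```

```text
time_s: 21.55
position: [0.5062, -0.2101, 0.2318]
tcp_rot: [[0.516, 0.857, 0.001], [0.857, -0.516, -0.01], [-0.008, 0.006, -1.0]]
force: [-0.1, 0.2, 0.9]
opening: 0.997
time_s: 22.55
position: [0.5064, -0.2085, 0.2317]
tcp_rot: [[0.9, -0.435, -0.004], [-0.435, -0.9, -0.0], [-0.004, 0.002, -1.0]]
force: [0.6, 0.4, -0.0]
opening: 1.003
target [ 0.5069 -0.2086  0.0074] d cm [ 5.000e-02 -1.000e-02 -2.243e+01] rv [ 0.3128  0.1877 -1.1351] deg 68.3 joints [-34.  24.  92.  -0.  64.  82.]
```

```bash
python3 -m handwheel '[{"hand":1,"dx":0,"dy":0,"dz":-1,"wx":0.0348,"wy":0.0209,"wz":-0.1261},{"hand":1,"dx":0,"dy":0,"dz":-1,"wx":0.0348,"wy":0.0209,"wz":-0.1261},{"hand":1,"dx":0,"dy":0,"dz":-1,"wx":0.0348,"wy":0.0209,"wz":-0.1261},{"hand":1,"dx":0,"dy":0,"dz":-1,"wx":0.0348,"wy":0.0209,"wz":-0.1261},{"hand":1,"dx":0,"dy":0,"dz":-1,"wx":0.0348,"wy":0.0209,"wz":-0.1261},{"hand":1,"dx":0,"dy":0,"dz":-1,"wx":0.0348,"wy":0.0209,"wz":-0.1261},{"hand":1,"dx":0,"dy":0,"dz":-1,"wx":0.0348,"wy":0.0209,"wz":-0.1261},{"hand":1,"dx":0,"dy":0,"dz":-1,"wx":0.0348,"wy":0.0209,"wz":-0.1261},{"hand":1,"dx":0,"dy":0,"dz":-1,"wx":0.0348,"wy":0.0209,"wz":-0.1261},{"hand":1,"dx":0,"dy":0,"dz":-1,"wx":0,"wy":0,"wz":0}]'
python3 - <<'E'
from h import *
p,R=pickpose(.507,-.205,-91.5)
delta(p,R)
im,d=shot('side','side10');im=im[:,:,::-1]
cv2.imwrite('pics/side10c.png',cv2.resize(im[150:350,270:480],None,fx=2.9,fy=2.9,interpolation=cv2.INTER_CUBIC))
E
```

```text
time_s: 23.55
position: [0.5061, -0.2098, 0.1304]
tcp_rot: [[-0.019, -1.0, 0.012], [-0.939, 0.022, 0.344], [-0.344, -0.005, -0.939]]
force: [-0.2, 0.7, 0.1]
opening: 1.002
target [ 0.5069 -0.2086  0.0074] d cm [  0.08   0.12 -12.29] rv [-0.002   0.0052 -0.0041] deg 0.4 joints [-43.  36.  92.  17.  66. 130.]
```

View pics/side10c.png

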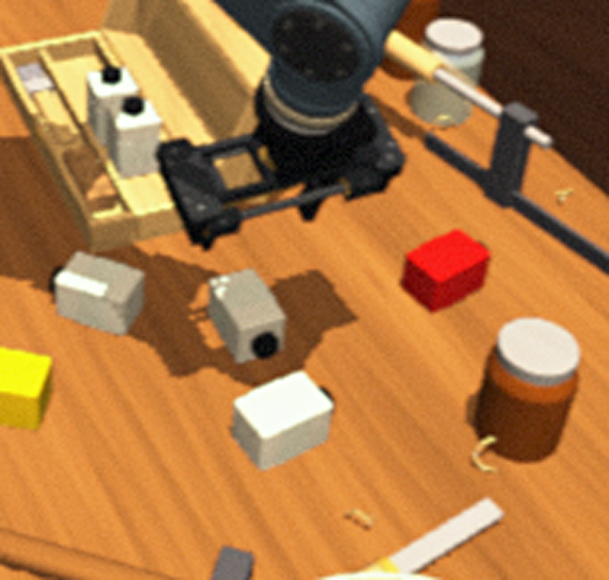

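```bash
python3 -m handwheel '[{"hand":1,"dx":0.08,"dy":0.1,"dz":-4,"wx":0,"wy":0,"wz":0},{"hand":1,"dx":0,"dy":0,"dz":-4,"wx":0,"wy":0,"wz":0},{"hand":1,"dx":0,"dy":0,"dz":-2.5,"wx":0,"wy":0,"wz":0},{"hand":0.3,"dx":0,"dy":0,"dz":-1.5,"wx":0,"wy":0,"wz":0},{"hand":0.1,"dx":0,"dy":0,"dz":0,"wx":0,"wy":0,"wz":0},{"hand":-1,"dx":0,"dy":0,"dz":0,"wx":0,"wy":0,"wz":0},{"hand":-1,"dx":0,"dy":0,"dz":0,"wx":0,"wy":0,"wz":0},{"hand":-1,"dx":0,"dy":0,"dz":0,"wx":0,"wy":0,"wz":0},{"hand":-1,"dx":0,"dy":0,"dz":0,"wx":0,"wy":0,"wz":0},{"hand":-1,"dx":0,"dy":0,"dz":0,"wx":0,"wy":0,"wz":0}]'
```

```text
time_s: 24.6
position: [0.5068, -0.2072, 0.0104]
tcp_rot: [[-0.019, -1.0, 0.011], [-0.938, 0.021, 0.345], [-0.346, -0.004, -0.938]]
force: [-0.8, -0.1, 5.5]
opening: 0.526
```

```bash
python3 -m handwheel '[{"hand":-1,"dx":0,"dy":0,"dz":2,"wx":0,"wy":0,"wz":0},{"hand":-1,"dx":0,"dy":0,"dz":3,"wx":0,"wy":0,"wz":0},{"hand":-1,"dx":0,"dy":0,"dz":4,"wx":0,"wy":0,"wz":0},{"hand":-1,"dx":0,"dy":0,"dz":4,"wx":0,"wy":0,"wz":0},{"hand":-1,"dx":0,"dy":0.5,"dz":1.5,"wx":0,"wy":0,"wz":0.1478},{"hand":-1,"dx":0,"dy":0.5,"dz":0,"wx":0,"wy":0,"wz":0.1478},{"hand":-1,"dx":0,"dy":0.5,"dz":0,"wx":0,"wy":0,"wz":0.1478},{"hand":-1,"dx":0,"dy":0.5,"dz":0,"wx":0,"wy":0,"wz":0.1478},{"hand":-1,"dx":0,"dy":0.5,"dz":0,"wx":0,"wy":0,"wz":0.1478},{"hand":-1,"dx":0,"dy":0.5,"dz":0,"wx":0,"wy":0,"wz":0.1478}]'
python3 -m handwheel '[{"hand":-1,"dx":0,"dy":0.5,"dz":0,"wx":0,"wy":0,"wz":0.1478},{"hand":-1,"dx":0,"dy":0.5,"dz":0,"wx":0,"wy":0,"wz":0.1478},{"hand":-1,"dx":0,"dy":0.5,"dz":0,"wx":0,"wy":0,"wz":0.1478},{"hand":-1,"dx":0,"dy":0.5,"dz":0,"wx":0,"wy":0,"wz":0.1478},{"hand":-1,"dx":0,"dy":0.5,"dz":0,"wx":0,"wy":0,"wz":0.1478},{"hand":-1,"dx":0,"dy":0.5,"dz":0,"wx":0,"wy":0,"wz":0.1478},{"hand":-1,"dx":0,"dy":0,"dz":0,"wx":0,"wy":0,"wz":0.1478},{"hand":-1,"dx":0,"dy":0,"dz":0,"wx":0,"wy":0,"wz":0.1478},{"hand":-1,"dx":0,"dy":0,"dz":0,"wx":0,"wy":0,"wz":0.1478},{"hand":-1,"dx":0,"dy":0,"dz":0,"wx":0,"wy":0,"wz":0.1478}]'
python3 - <<'E'
from h import *
zf=np.sin(np.radians(70))*az(86.6)-np.cos(np.radians(70))*UP
R=toolR(az(-3.4),zf); G=np.array([.51,-.135,.046])
delta(G+.0187*zf,R)
E
```

```text
time_s: 25.6
position: [0.5064, -0.1767, 0.1543]
tcp_rot: [[0.718, -0.644, -0.264], [-0.603, -0.765, 0.225], [-0.346, -0.002, -0.938]]
force: [0.1, 0.1, -0.9]
opening: 0.527
time_s: 26.6
position: [0.5064, -0.1463, 0.1543]
tcp_rot: [[0.667, 0.703, -0.248], [0.66, -0.712, -0.241], [-0.346, -0.003, -0.938]]
force: [0.3, -0.3, -1.2]
opening: 0.529
target [ 0.511  -0.1175  0.0396] d cm [  0.47   2.89 -11.47] rv [ 1.4602 -0.6641  0.5698] deg 97.5 joints [-18.  34.  92. -20.  65.  37.]
```

```bash
python3 -m handwheel '[{"hand":-1,"dx":0.04,"dy":0.24,"dz":0,"wx":0.1217,"wy":-0.0553,"wz":0.0475},{"hand":-1,"dx":0.04,"dy":0.24,"dz":0,"wx":0.1217,"wy":-0.0553,"wz":0.0475},{"hand":-1,"dx":0.04,"dy":0.24,"dz":0,"wx":0.1217,"wy":-0.0553,"wz":0.0475},{"hand":-1,"dx":0.04,"dy":0.24,"dz":0,"wx":0.1217,"wy":-0.0553,"wz":0.0475},{"hand":-1,"dx":0.04,"dy":0.24,"dz":0,"wx":0.1217,"wy":-0.0553,"wz":0.0475},{"hand":-1,"dx":0.04,"dy":0.24,"dz":0,"wx":0.1217,"wy":-0.0553,"wz":0.0475},{"hand":-1,"dx":0.04,"dy":0.24,"dz":0,"wx":0.1217,"wy":-0.0553,"wz":0.0475},{"hand":-1,"dx":0.04,"dy":0.24,"dz":0,"wx":0.1217,"wy":-0.0553,"wz":0.0475},{"hand":-1,"dx":0.04,"dy":0.24,"dz":0,"wx":0.1217,"wy":-0.0553,"wz":0.0475},{"hand":-1,"dx":0.04,"dy":0.24,"dz":0,"wx":0.1217,"wy":-0.0553,"wz":0.0475}]'
python3 -m handwheel '[{"hand":-1,"dx":0.04,"dy":0.24,"dz":-1,"wx":0.1217,"wy":-0.0553,"wz":0.0475},{"hand":-1,"dx":0.04,"dy":0.24,"dz":-2,"wx":0.1217,"wy":-0.0553,"wz":0.0475},{"hand":-1,"dx":0,"dy":0,"dz":-3,"wx":0,"wy":0,"wz":0},{"hand":-1,"dx":0,"dy":0,"dz":-3,"wx":0,"wy":0,"wz":0},{"hand":-1,"dx":0,"dy":0,"dz":-1,"wx":0,"wy":0,"wz":0},{"hand":-1,"dx":0,"dy":0,"dz":0,"wx":0,"wy":0,"wz":0}]'
python3 - <<'E'
from h import *
zf=np.sin(np.radians(70))*az(86.6)-np.cos(np.radians(70))*UP
R=toolR(az(-3.4),zf); G=np.array([.51,-.135,.046])
delta(G+.0187*zf,R)
E
```

```text
time_s: 27.6
position: [0.5104, -0.1237, 0.1547]
tcp_rot: [[0.164, 0.983, 0.089], [0.545, -0.165, 0.822], [0.822, -0.086, -0.563]]
force: [0.2, 0.0, -2.5]
opening: 0.528
time_s: 28.2
position: [0.5108, -0.1176, 0.0535]
tcp_rot: [[0.028, 0.998, 0.053], [0.34, -0.059, 0.939], [0.94, -0.008, -0.341]]
force: [-0.2, 0.5, -1.0]
opening: 0.528
target [ 0.511  -0.1175  0.0396] d cm [ 0.02  0.01 -1.39] rv [-0.002  -0.0083 -0.0001] deg 0.5 joints [-49.  62.  86.  41.  94. -68.]
```

```bash
python3 -m handwheel '[{"hand":-1,"dx":0,"dy":0,"dz":-0.7,"wx":0,"wy":0,"wz":0},{"hand":-1,"dx":0,"dy":0,"dz":-0.4,"wx":0,"wy":0,"wz":0},{"hand":-1,"dx":0,"dy":0,"dz":-0.15,"wx":0,"wy":0,"wz":0},{"hand":-1,"dx":0,"dy":0,"dz":0,"wx":0,"wy":0,"wz":0}]'
python3 -m handwheel '[{"hand":-1,"dx":0,"dy":0,"dz":-0.15,"wx":0,"wy":0,"wz":0},{"hand":-1,"dx":0,"dy":0,"dz":0,"wx":0,"wy":0,"wz":0}]'
```

```text
time_s: 28.6
position: [0.5114, -0.1181, 0.0425]
tcp_rot: [[0.026, 0.998, 0.054], [0.342, -0.059, 0.938], [0.939, -0.006, -0.343]]
force: [-0.5, -0.1, -1.0]
opening: 0.526
time_s: 28.8
position: [0.5113, -0.118, 0.0406]
tcp_rot: [[0.026, 0.998, 0.053], [0.342, -0.059, 0.938], [0.939, -0.006, -0.342]]
force: [-0.2, 1.1, -0.8]
opening: 0.527
```

```bash
python3 -m handwheel '[{"hand":-1,"dx":0,"dy":0,"dz":-0.2,"wx":0,"wy":0,"wz":0},{"hand":-1,"dx":0,"dy":0,"dz":0,"wx":0,"wy":0,"wz":0}]'
python3 -m handwheel '[{"hand":-1,"dx":0,"dy":0,"dz":-0.15,"wx":0,"wy":0,"wz":0},{"hand":-1,"dx":0,"dy":0,"dz":0,"wx":0,"wy":0,"wz":0}]'
```

```text
time_s: 29.0
position: [0.5112, -0.118, 0.0383]
tcp_rot: [[0.027, 0.998, 0.053], [0.341, -0.059, 0.938], [0.94, -0.007, -0.342]]
force: [0.7, -0.0, -1.7]
opening: 0.527
time_s: 29.2
position: [0.5112, -0.1179, 0.0368]
tcp_rot: [[0.027, 0.998, 0.053], [0.341, -0.059, 0.938], [0.94, -0.007, -0.342]]
force: [-0.1, -0.7, -0.2]
opening: 0.531
```

```bash
python3 -m handwheel '[{"hand":-1,"dx":0,"dy":0,"dz":-0.15,"wx":0,"wy":0,"wz":0},{"hand":-1,"dx":0,"dy":0,"dz":0,"wx":0,"wy":0,"wz":0}]'
```

```text
time_s: 29.4
position: [0.5111, -0.1179, 0.0366]
tcp_rot: [[0.026, 0.998, 0.054], [0.339, -0.059, 0.939], [0.941, -0.006, -0.34]]
force: [-0.6, -0.6, 4.2]
opening: 0.527
```

Contact again. Release, retreat, return to vertical and yaw.

```bash
python3 -m handwheel '[{"hand":0.6,"dx":0,"dy":0,"dz":0,"wx":0,"wy":0,"wz":0},{"hand":0.6,"dx":0,"dy":0,"dz":0,"wx":0,"wy":0,"wz":0},{"hand":0.6,"dx":0,"dy":0,"dz":0,"wx":0,"wy":0,"wz":0},{"hand":0.6,"dx":0,"dy":0,"dz":0,"wx":0,"wy":0,"wz":0},{"hand":0.6,"dx":-0.12,"dy":-1.87,"dz":0.7,"wx":0,"wy":0,"wz":0},{"hand":0.6,"dx":-0.12,"dy":-1.87,"dz":0.7,"wx":0,"wy":0,"wz":0},{"hand":0.6,"dx":-0.12,"dy":-1.87,"dz":0.7,"wx":0,"wy":0,"wz":0},{"hand":0.8,"dx":0,"dy":-1,"dz":3,"wx":0,"wy":0,"wz":0},{"hand":0.8,"dx":0,"dy":-1,"dz":4,"wx":0,"wy":0,"wz":0},{"hand":0.8,"dx":0,"dy":0,"dz":4,"wx":0,"wy":0,"wz":0}]'
python3 - <<'E'
from h import *
shot('top','top11')
W=cloud('top',np.load('pics/top11.npy'))
m=(W[...,2]>.055)&(W[...,2]<.095); m[:,:345]=0;m[:,372:]=0;m[:180]=0;m[212:]=0
n,l,st,ce=cv2.connectedComponentsWithStats(m.astype(np.uint8))
for i in range(1,n):
    if st[i,4]>30: P=W[l==i];t=P[P[:,2]>.075];print(ce[i],st[i,4],P[:,2].max(),cv2.minAreaRect((P[:,:2]*1000).astype(np.float32)),'cap',t.mean(0))
E
python3 -m handwheel '[{"hand":0.8,"dx":0,"dy":0,"dz":2,"wx":-0.1355,"wy":0.008,"wz":0},{"hand":0.8,"dx":0,"dy":0,"dz":2,"wx":-0.1355,"wy":0.008,"wz":0},{"hand":0.8,"dx":0,"dy":0,"dz":2,"wx":-0.1355,"wy":0.008,"wz":0},{"hand":0.8,"dx":0,"dy":0,"dz":1,"wx":-0.1355,"wy":0.008,"wz":0},{"hand":0.8,"dx":0,"dy":0,"dz":0,"wx":-0.1355,"wy":0.008,"wz":0},{"hand":0.8,"dx":0,"dy":0,"dz":0,"wx":-0.1355,"wy":0.008,"wz":0},{"hand":0.8,"dx":0,"dy":0,"dz":0,"wx":-0.1355,"wy":0.008,"wz":0},{"hand":0.8,"dx":0,"dy":0,"dz":0,"wx":-0.1355,"wy":0.008,"wz":0},{"hand":0.8,"dx":0,"dy":0,"dz":0,"wx":-0.1355,"wy":0.008,"wz":0},{"hand":0.8,"dx":0,"dy":0,"dz":0,"wx":0,"wy":0,"wz":0.146}]'
python3 - <<'E'
from h import *
delta([.511,-.13,.22],toolR(az(86.6),-UP))
im,d=shot('side','side11');im=im[:,:,::-1]
cv2.imwrite('pics/side11c.png',cv2.resize(im[150:350,270:480],None,fx=2.9,fy=2.9,interpolation=cv2.INTER_CUBIC))
E
```

```text
time_s: 30.4
position: [0.5076, -0.1953, 0.167]
tcp_rot: [[0.027, 0.998, 0.055], [0.341, -0.061, 0.938], [0.94, -0.007, -0.342]]
force: [0.6, -1.0, 0.6]
opening: 0.886
[357.75799087 194.89041096] 219 0.0860515773981314 ((510.7872009277344, -129.44044494628906), (46.15040969848633, 44.4532356262207), 89.22703552246094) cap [ 0.51190161 -0.13036162  0.08020743]
time_s: 31.45
position: [0.5069, -0.1901, 0.237]
tcp_rot: [[-0.088, 0.996, -0.003], [0.996, 0.088, -0.001], [-0.001, -0.003, -1.0]]
force: [0.1, -0.3, 0.5]
opening: 0.899
target [ 0.511 -0.13   0.22 ] d cm [ 0.41  6.01 -1.7 ] rv [ 2.9000e-03 -1.1000e-03  1.4235e+00] deg 81.6 joints [-32.  23.  93.  -0.  64. -37.]
```

View pics/side11c.png

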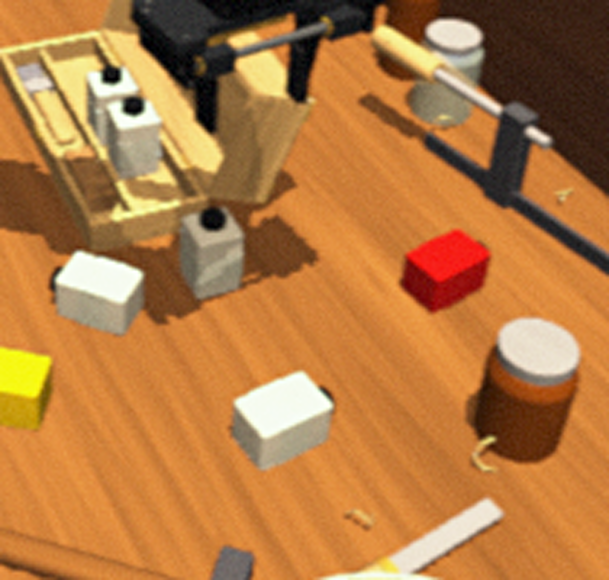

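The bottle is still standing. Now I'll yaw above it and descend.

```bash
python3 -m handwheel '[{"hand":0.9,"dx":0.046,"dy":0.6,"dz":0,"wx":0,"wy":0,"wz":0.1424},{"hand":0.9,"dx":0.046,"dy":0.6,"dz":0,"wx":0,"wy":0,"wz":0.1424},{"hand":0.9,"dx":0.046,"dy":0.6,"dz":0,"wx":0,"wy":0,"wz":0.1424},{"hand":0.9,"dx":0.046,"dy":0.6,"dz":0,"wx":0,"wy":0,"wz":0.1424},{"hand":0.9,"dx":0.046,"dy":0.6,"dz":0,"wx":0,"wy":0,"wz":0.1424},{"hand":0.9,"dx":0.046,"dy":0.6,"dz":0,"wx":0,"wy":0,"wz":0.1424},{"hand":0.9,"dx":0.046,"dy":0.6,"dz":0,"wx":0,"wy":0,"wz":0.1424},{"hand":0.9,"dx":0.046,"dy":0.6,"dz":0,"wx":0,"wy":0,"wz":0.1424},{"hand":0.9,"dx":0.046,"dy":0.6,"dz":0,"wx":0,"wy":0,"wz":0.1424},{"hand":0.9,"dx":0.046,"dy":0.6,"dz":0,"wx":0,"wy":0,"wz":0.1424}]'
python3 -m handwheel '[{"hand":0.9,"dx":0,"dy":0.2,"dz":-4,"wx":0,"wy":0,"wz":0},{"hand":0.9,"dx":0,"dy":0.1,"dz":-4,"wx":0,"wy":0,"wz":0},{"hand":0.9,"dx":0,"dy":0,"dz":-2,"wx":0,"wy":0,"wz":0},{"hand":0.9,"dx":0,"dy":0,"dz":0,"wx":0,"wy":0,"wz":0}]'
python3 - <<'E'
from h import *
delta([.5115,-.130,.0333],toolR(az(86.6),-UP))
im,d=shot('side','side12');im=im[:,:,::-1]
cv2.imwrite('pics/side12c.png',cv2.resize(im[150:350,270:480],None,fx=2.9,fy=2.9,interpolation=cv2.INTER_CUBIC))
E
```

```text
time_s: 32.5
position: [0.5119, -0.1341, 0.236]
tcp_rot: [[-0.998, 0.063, -0.001], [0.063, 0.998, -0.001], [0.001, -0.001, -1.0]]
force: [0.6, -0.1, 0.6]
opening: 0.949
time_s: 32.9
position: [0.5097, -0.1302, 0.1333]
tcp_rot: [[-0.998, 0.069, -0.007], [0.069, 0.998, 0.002], [0.007, 0.001, -1.0]]
force: [-0.7, -0.1, 0.3]
opening: 0.953
target [ 0.5115 -0.13    0.0333] d cm [  0.18   0.02 -10.  ] rv [-0.0017 -0.0072  0.0092] deg 0.7 joints [ -26.   30.  101.   -0.   49. -112.]
```

View pics/side12c.png

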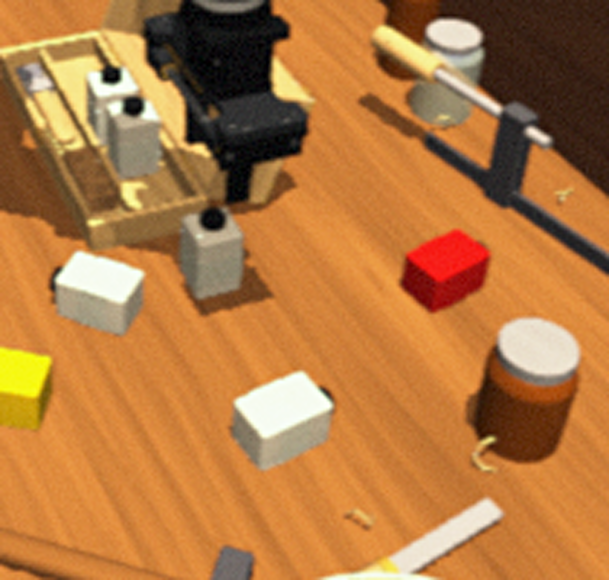

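```bash
python3 -m handwheel '[{"hand":0.9,"dx":0.15,"dy":0,"dz":-3,"wx":0,"wy":0,"wz":0},{"hand":0.9,"dx":0,"dy":0,"dz":-3,"wx":0,"wy":0,"wz":0},{"hand":0.9,"dx":0,"dy":0,"dz":-3,"wx":0,"wy":0,"wz":0},{"hand":0.4,"dx":0,"dy":0,"dz":-1,"wx":0,"wy":0,"wz":0},{"hand":0.2,"dx":0,"dy":0,"dz":0,"wx":0,"wy":0,"wz":0},{"hand":-1,"dx":0,"dy":0,"dz":0,"wx":0,"wy":0,"wz":0},{"hand":-1,"dx":0,"dy":0,"dz":0,"wx":0,"wy":0,"wz":0},{"hand":-1,"dx":0,"dy":0,"dz":0,"wx":0,"wy":0,"wz":0},{"hand":-1,"dx":0,"dy":0,"dz":0,"wx":0,"wy":0,"wz":0},{"hand":-1,"dx":0,"dy":0,"dz":0,"wx":0,"wy":0,"wz":0}]'
```

```text
time_s: 33.95
position: [0.5144, -0.1313, 0.0376]
tcp_rot: [[-0.998, 0.066, 0.002], [0.066, 0.998, -0.003], [-0.002, -0.003, -1.0]]
force: [-0.7, 0.4, 8.1]
opening: 0.53
```

Gripped at 46 mm. I'll lift and carry it over to the outer left place (lane y of about +132).

```bash
python3 -m handwheel '[{"hand":-1,"dx":0,"dy":0,"dz":2,"wx":0,"wy":0,"wz":0},{"hand":-1,"dx":0,"dy":0,"dz":3.5,"wx":0,"wy":0,"wz":0},{"hand":-1,"dx":0,"dy":0,"dz":4,"wx":0,"wy":0,"wz":0},{"hand":-1,"dx":0,"dy":1,"dz":4,"wx":0,"wy":0,"wz":0},{"hand":-1,"dx":0.2,"dy":3,"dz":0,"wx":0,"wy":0,"wz":0},{"hand":-1,"dx":0.2,"dy":4,"dz":0,"wx":0,"wy":0,"wz":0},{"hand":-1,"dx":0.2,"dy":4,"dz":0,"wx":0,"wy":0,"wz":0},{"hand":-1,"dx":0.2,"dy":4,"dz":0,"wx":0,"wy":0,"wz":0},{"hand":-1,"dx":0.2,"dy":4,"dz":0,"wx":0,"wy":0,"wz":0},{"hand":-1,"dx":0.2,"dy":4,"dz":0,"wx":0,"wy":0,"wz":0}]'
python3 -m handwheel '[{"hand":-1,"dx":0,"dy":4,"dz":0,"wx":0,"wy":0,"wz":0},{"hand":-1,"dx":0,"dy":4,"dz":0,"wx":0,"wy":0,"wz":0},{"hand":-1,"dx":0,"dy":3,"dz":0,"wx":0,"wy":0,"wz":0},{"hand":-1,"dx":0,"dy":2,"dz":0,"wx":0,"wy":0,"wz":0},{"hand":-1,"dx":0,"dy":0.7,"dz":0,"wx":0,"wy":0,"wz":0},{"hand":-1,"dx":0,"dy":0,"dz":0,"wx":0,"wy":0,"wz":0},{"hand":-1,"dx":0,"dy":0,"dz":0,"wx":0,"wy":0,"wz":0}]'
python3 - <<'E'
from h import *
delta([.527,.2454,.05],toolR(az(86.6),-UP))
im,d=shot('side','side13');im=im[:,:,::-1]
cv2.imwrite('pics/side13c.png',cv2.resize(im[80:280,200:410],None,fx=2.9,fy=2.9,interpolation=cv2.INTER_CUBIC))
E
```

```text
time_s: 34.95
position: [0.5252, 0.1105, 0.1715]
tcp_rot: [[-0.998, 0.066, -0.0], [0.066, 0.998, -0.002], [0.0, -0.002, -1.0]]
force: [1.0, 0.6, -1.0]
opening: 0.523
time_s: 35.65
position: [0.5255, 0.245, 0.1713]
tcp_rot: [[-0.998, 0.066, -0.001], [0.066, 0.998, -0.003], [0.001, -0.003, -1.0]]
force: [0.5, -0.6, -1.3]
opening: 0.526
target [0.527  0.2454 0.05  ] d cm [  0.15   0.04 -12.13] rv [ 0.0027 -0.0007  0.007 ] deg 0.4 joints [ 14.  30.  92.  -0.  58. -72.]
```

View pics/side13c.png

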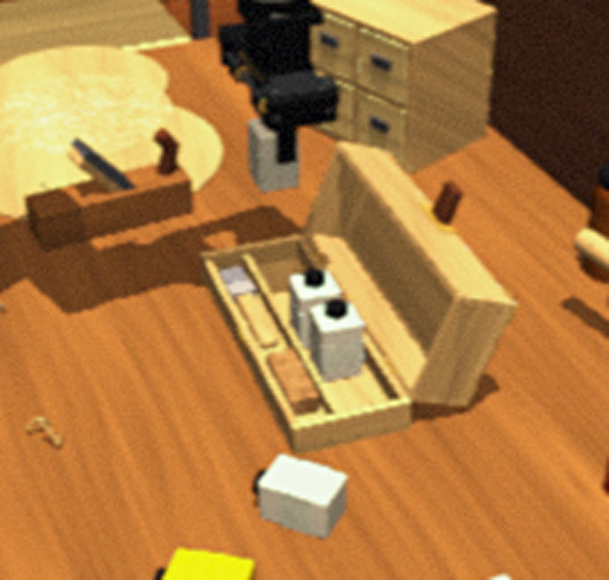

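The bottle hangs upright above the outer left place. Lowering.

```bash
python3 -m handwheel '[{"hand":-1,"dx":0.1,"dy":0.05,"dz":-3,"wx":0,"wy":0,"wz":0},{"hand":-1,"dx":0,"dy":0,"dz":-3,"wx":0,"wy":0,"wz":0},{"hand":-1,"dx":0,"dy":0,"dz":-3,"wx":0,"wy":0,"wz":0},{"hand":-1,"dx":0,"dy":0,"dz":-1.5,"wx":0,"wy":0,"wz":0},{"hand":-1,"dx":0,"dy":0,"dz":-0.9,"wx":0,"wy":0,"wz":0},{"hand":-1,"dx":0,"dy":0,"dz":-0.3,"wx":0,"wy":0,"wz":0},{"hand":-1,"dx":0,"dy":0,"dz":0,"wx":0,"wy":0,"wz":0}]'
python3 -m handwheel '[{"hand":-1,"dx":0,"dy":0,"dz":-0.3,"wx":0,"wy":0,"wz":0},{"hand":-1,"dx":0,"dy":0,"dz":-0.2,"wx":0,"wy":0,"wz":0},{"hand":-1,"dx":0,"dy":0,"dz":0,"wx":0,"wy":0,"wz":0}]'
```

```text
time_s: 36.4
position: [0.5271, 0.2459, 0.0547]
tcp_rot: [[-0.998, 0.067, 0.0], [0.067, 0.998, -0.002], [-0.0, -0.002, -1.0]]
force: [0.7, -0.3, -1.1]
opening: 0.528
time_s: 36.7
position: [0.5268, 0.2465, 0.0498]
tcp_rot: [[-0.998, 0.066, 0.001], [0.066, 0.998, -0.002], [-0.001, -0.002, -1.0]]
force: [0.3, -0.4, -0.0]
opening: 0.526
```

```bash
python3 -m handwheel '[{"hand":-1,"dx":0,"dy":0,"dz":-0.2,"wx":0,"wy":0,"wz":0},{"hand":-1,"dx":0,"dy":0,"dz":-0.1,"wx":0,"wy":0,"wz":0},{"hand":-1,"dx":0,"dy":0,"dz":0,"wx":0,"wy":0,"wz":0}]'
python3 -m handwheel '[{"hand":-1,"dx":0,"dy":0,"dz":-0.15,"wx":0,"wy":0,"wz":0},{"hand":-1,"dx":0,"dy":0,"dz":0,"wx":0,"wy":0,"wz":0}]'
```

```text
time_s: 37.0
position: [0.5266, 0.2465, 0.0463]
tcp_rot: [[-0.998, 0.066, -0.0], [0.066, 0.998, -0.002], [0.0, -0.002, -1.0]]
force: [0.1, 0.3, -1.6]
opening: 0.528
time_s: 37.2
position: [0.5268, 0.2465, 0.0457]
tcp_rot: [[-0.998, 0.066, 0.0], [0.066, 0.998, -0.002], [-0.0, -0.002, -1.0]]
force: [-0.7, -0.2, 4.0]
opening: 0.527
```

Floor contact came at 0.0457 (0.0456 predicted). Release and rise.

```bash
python3 -m handwheel '[{"hand":0.6,"dx":0,"dy":0,"dz":0,"wx":0,"wy":0,"wz":0},{"hand":0.6,"dx":0,"dy":0,"dz":0,"wx":0,"wy":0,"wz":0},{"hand":0.6,"dx":0,"dy":0,"dz":0,"wx":0,"wy":0,"wz":0},{"hand":0.6,"dx":0,"dy":0,"dz":0,"wx":0,"wy":0,"wz":0},{"hand":0.6,"dx":0,"dy":0,"dz":2,"wx":0,"wy":0,"wz":0},{"hand":0.6,"dx":0,"dy":0,"dz":4,"wx":0,"wy":0,"wz":0},{"hand":0.6,"dx":0,"dy":0,"dz":4,"wx":0,"wy":0,"wz":0},{"hand":0.6,"dx":0,"dy":0,"dz":4,"wx":0,"wy":0,"wz":0},{"hand":0.6,"dx":-1,"dy":4,"dz":2,"wx":0,"wy":0,"wz":0},{"hand":0.6,"dx":-1,"dy":4,"dz":0,"wx":0,"wy":0,"wz":0}]'
python3 -m handwheel '[{"hand":0.6,"dx":-1,"dy":4,"dz":0,"wx":0,"wy":0,"wz":0},{"hand":0.6,"dx":-1,"dy":4,"dz":0,"wx":0,"wy":0,"wz":0}]'
python3 - <<'E'
from h import *
shot('top','top14');whites('top14')
im,d=shot('side','side14');im=im[:,:,::-1]
cv2.imwrite('pics/side14c.png',cv2.resize(im[80:310,200:430],None,fx=2.6,fy=2.6,interpolation=cv2.INTER_CUBIC))
p,R=pickpose(.3982,-.1263,134.3)
delta(p,R)
E
```

```text
time_s: 38.2
position: [0.5094, 0.3274, 0.2093]
tcp_rot: [[-0.998, 0.069, 0.008], [0.069, 0.998, 0.001], [-0.008, 0.002, -1.0]]
force: [0.4, 0.5, 0.2]
opening: 0.8
time_s: 38.4
position: [0.4862, 0.4078, 0.2053]
tcp_rot: [[-0.998, 0.067, 0.0], [0.067, 0.998, -0.002], [-0.001, -0.002, -1.0]]
force: [0.8, -0.6, -0.2]
opening: 0.797
white [236. 191.] 163 z 0.077 rect [523.1 247.4] [44.9 43.6] 89.3 ray [521.7 247. ] [46.3 43.1]
white [278. 193.] 163 z 0.0775 rect [514.7 118.1] [44.1 43.5] 89.2 ray [513.1 117.8] [46.4 43.1]
white [298. 194.] 163 z 0.0773 rect [512.1  56.2] [43.5 43.9] 89.9 ray [510.4  56.1] [46.4 43.2]
white [419. 207.] 302 z 0.0452 rect [ 476.8 -327.6] [67.1 46.6] 0.7 ray [ 475.9 -327.2] [68.6 45.2]
white [356. 231.] 310 z 0.0447 rect [ 398.1 -126.6] [45.1 67.4] 44.9 ray [ 397.9 -126. ] [45.5 69.4]
yellow [380. 269.] 325 z 0.0447 rect [ 280.9 -201.9] [45.8 68.2] 53.0 ray [ 280.2 -201.3] [45.9 69.9]
target [ 0.3957 -0.1237  0.0074] d cm [ -8.92 -53.48 -19.75] rv [-0.1491 -0.3241 -0.7292] deg 46.5 joints [ 30.  32.  82.   0.  66. -56.]
```

View pics/side14c.png

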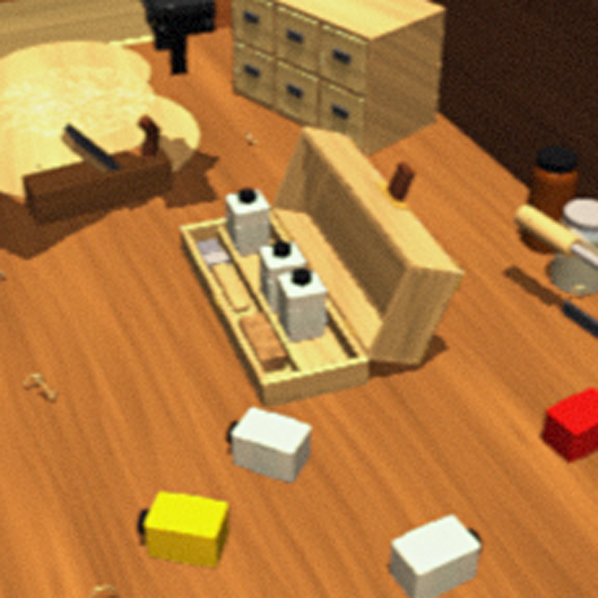

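Bottle A stands in the lane at y of about +134 mm, and the rows are unchanged. Bottle C is close to the inner reach limit, so I'll fit the arm's in-plane lengths from logged poses to see how much tilt is possible there.

```bash
python3 - <<'E'
import numpy as np
from scipy.optimize import least_squares
D=[(.25004,-.572,.2216,30.28,82.15,0),(.4084,-.186,.2525,14.19,104.13,0),(.4078,.1203,.2524,12.23,107.02,0),(.5121,-.134,.1477,29,100,0),(.5255,.245,.1713,30,92,0),(.4862,.4078,.2053,32,82,0),(.5624,-.1926,.195,24,104,20),(.5073,-.1907,.2394,23,93,0),(.5097,-.1302,.1333,30,101,0)]
D=np.array(D);r=np.sqrt(D[:,0]**2+D[:,1]**2-.111**2);q2,q3,t=np.radians(D[:,3:].T)
def f(p):
    a,h,L2,L3,L,o=p
    return np.r_[a+L2*np.sin(q2)+L3*np.sin(q2+q3-o)+L*np.sin(t)-r, h+L2*np.cos(q2)+L3*np.cos(q2+q3-o)-L*np.cos(t)-D[:,2]]
s=least_squares(f,[0,.15,.4,.35,.2,0.]);print(s.x,np.abs(s.fun).max())
a,h,L2,L3,L,o=s.x
for al in(0,8,12,15,20,25):
    T=np.radians(al); w=np.sqrt(.3957**2+.1237**2-.111**2)-L*np.sin(T)-a; z=.009+L*np.cos(T)-h
    d=np.hypot(w,z); c=(d*d-L2**2-L3**2)/(2*L2*L3); print(al,d, np.degrees(np.arccos(np.clip(c,-1,1))+o))
E
```

```text
[-0.00776156  0.27824705  0.59257423  0.41309107  0.31206992 -0.27471067] 0.002770114648852462
0 0.40945562265626534 120.59216960802163
8 0.3659476009662402 126.65759112230408
12 0.3442152438671363 129.7258215936388
15 0.32802372301085814 132.04146674988948
20 0.3014331277425751 135.92754300444057
25 0.2756586235976064 139.8470702726005
```

```bash
python3 - <<'E'
from h import *
p,R=pickpose(.3982,-.1263,134.4,s=47,alpha=15,gz=.026)
delta([*p[:2],.15],R)
E
python3 -m handwheel '[{"hand":1,"dx":0,"dy":-4.4,"dz":0,"wx":0,"wy":0,"wz":-0.06},{"hand":1,"dx":0,"dy":-4.4,"dz":0,"wx":0,"wy":0,"wz":-0.06},{"hand":1,"dx":-0.9,"dy":-4.4,"dz":0,"wx":0,"wy":0,"wz":-0.06},{"hand":1,"dx":-0.9,"dy":-4.4,"dz":0,"wx":0,"wy":0,"wz":-0.06},{"hand":1,"dx":-0.9,"dy":-4.4,"dz":0,"wx":0,"wy":0,"wz":-0.06},{"hand":1,"dx":-0.9,"dy":-4.4,"dz":0,"wx":0,"wy":0,"wz":-0.06},{"hand":1,"dx":-0.9,"dy":-4.4,"dz":0,"wx":0,"wy":0,"wz":-0.06},{"hand":1,"dx":-0.9,"dy":-4.4,"dz":0,"wx":0,"wy":0,"wz":-0.06},{"hand":1,"dx":-0.9,"dy":-4.4,"dz":0,"wx":0,"wy":0,"wz":-0.06},{"hand":1,"dx":-0.9,"dy":-4.4,"dz":0,"wx":0,"wy":0,"wz":-0.06}]'
python3 - <<'E'
from h import *
p,R=pickpose(.3982,-.1263,134.4,s=47,alpha=15,gz=.026)
delta([*p[:2],.15],R)
E
```

```text
target [ 0.3932 -0.1212  0.15  ] d cm [ -9.17 -53.23  -5.49] rv [-0.1118 -0.243  -0.7308] deg 44.6 joints [ 30.  32.  82.   0.  66. -56.]
time_s: 39.5
position: [0.4137, -0.0356, 0.2051]
tcp_rot: [[-0.785, 0.62, -0.001], [0.62, 0.785, -0.002], [-0.001, -0.002, -1.0]]
force: [0.3, -0.2, -0.1]
opening: 1.0
target [ 0.3932 -0.1212  0.15  ] d cm [-2.06 -8.56 -5.51] rv [-0.1732 -0.1958 -0.1262] deg 16.6 joints [-20.  16. 112.  -0.  52. -72.]
```

```bash
python3 -m handwheel '[{"hand":1,"dx":-0.5,"dy":-2.1,"dz":-1,"wx":-0.0433,"wy":-0.049,"wz":-0.0315},{"hand":1,"dx":-0.5,"dy":-2.1,"dz":-1.5,"wx":-0.0433,"wy":-0.049,"wz":-0.0315},{"hand":1,"dx":-0.5,"dy":-2.1,"dz":-1.5,"wx":-0.0433,"wy":-0.049,"wz":-0.0315},{"hand":1,"dx":-0.5,"dy":-2.1,"dz":-1.5,"wx":-0.0433,"wy":-0.049,"wz":-0.0315},{"hand":1,"dx":0,"dy":0,"dz":-4,"wx":0,"wy":0,"wz":0},{"hand":1,"dx":0,"dy":0,"dz":-3,"wx":0,"wy":0,"wz":0},{"hand":1,"dx":0,"dy":0,"dz":-1,"wx":0,"wy":0,"wz":0},{"hand":1,"dx":0,"dy":0,"dz":0,"wx":0,"wy":0,"wz":0}]'
python3 - <<'E'
from h import *
p,R=pickpose(.3982,-.1263,134.4,s=47,alpha=15,gz=.026)
delta(p,R)
im,d=shot('side','side15');im=im[:,:,::-1]
cv2.imwrite('pics/side15c.png',cv2.resize(im[150:350,230:440],None,fx=2.9,fy=2.9,interpolation=cv2.INTER_CUBIC))
E
```

```text
time_s: 40.3
position: [0.3934, -0.1193, 0.0756]
tcp_rot: [[-0.678, 0.713, 0.176], [0.688, 0.701, -0.188], [-0.258, -0.006, -0.966]]
force: [0.6, 0.2, 0.2]
opening: 1.003
target [ 0.3932 -0.1212  0.0079] d cm [-0.02 -0.19 -6.77] rv [ 0.0035 -0.0054 -0.0015] deg 0.4 joints [-29.  31. 129. -40.   7. -34.]
```

View pics/side15c.png

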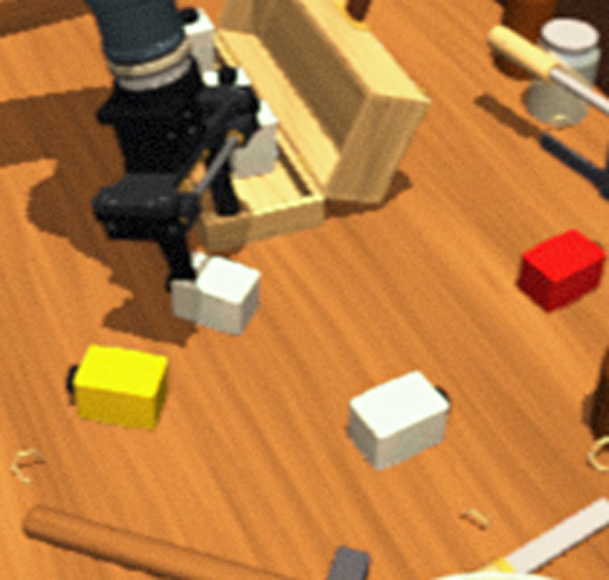

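At a 15° outward tilt q5 is down to 7°, close to singular. I'll pick C vertically instead, lay it further out with the cap towards +y, and regrip it there with the tilt.

```bash
python3 -m handwheel '[{"hand":1,"dx":0.24,"dy":-0.35,"dz":0,"wx":0.0935,"wy":0.092,"wz":0},{"hand":1,"dx":0.24,"dy":-0.35,"dz":0,"wx":0.0935,"wy":0.092,"wz":0},{"hand":1,"dx":0,"dy":0,"dz":-2,"wx":0,"wy":0,"wz":0},{"hand":1,"dx":0,"dy":0,"dz":-2,"wx":0,"wy":0,"wz":0},{"hand":1,"dx":0,"dy":0,"dz":0,"wx":0,"wy":0,"wz":0}]'
python3 - <<'E'
from h import *
delta([.3982,-.1263,.010],toolR(az(44.4),-UP))
E
```

```text
time_s: 40.85
position: [0.3907, -0.1352, 0.0357]
tcp_rot: [[-0.689, 0.721, 0.074], [0.708, 0.691, -0.146], [-0.156, -0.049, -0.986]]
force: [-0.4, 0.2, 0.4]
opening: 1.0
target [ 0.3982 -0.1263  0.01  ] d cm [ 0.75  0.89 -2.57] rv [0.1467 0.0747 0.0067] deg 9.4 joints [-31.  37. 126. -28.  11. -48.]
```

```bash
python3 -m handwheel '[{"hand":1,"dx":0,"dy":0,"dz":0,"wx":0,"wy":0,"wz":0},{"hand":1,"dx":0,"dy":0,"dz":0,"wx":0,"wy":0,"wz":0}]'
python3 - <<'E'
from h import *
delta([.3982,-.1263,.010],toolR(az(44.4),-UP))
E
```

```text
time_s: 41.05
position: [0.3913, -0.1353, 0.0372]
tcp_rot: [[-0.688, 0.721, 0.076], [0.708, 0.691, -0.148], [-0.16, -0.048, -0.986]]
force: [-0.0, -0.0, -0.4]
opening: 1.002
target [ 0.3982 -0.1263  0.01  ] d cm [ 0.69  0.9  -2.72] rv [0.1483 0.0774 0.0071] deg 9.6 joints [-31.  37. 126. -28.  11. -48.]
```

```bash
python3 -m handwheel '[{"hand":1,"dx":0.17,"dy":0.22,"dz":0,"wx":0.037,"wy":0.019,"wz":0.002},{"hand":1,"dx":0.17,"dy":0.22,"dz":0,"wx":0.037,"wy":0.019,"wz":0.002},{"hand":1,"dx":0.17,"dy":0.22,"dz":0,"wx":0.037,"wy":0.019,"wz":0.002},{"hand":1,"dx":0.17,"dy":0.22,"dz":0,"wx":0.037,"wy":0.019,"wz":0.002},{"hand":1,"dx":0,"dy":0,"dz":0,"wx":0,"wy":0,"wz":0}]'
python3 - <<'E'
from h import *
delta([.3982,-.1263,.010],toolR(az(44.4),-UP))
E
```

```text
time_s: 41.55
position: [0.3997, -0.1275, 0.0373]
tcp_rot: [[-0.7, 0.714, 0.004], [0.714, 0.7, -0.001], [-0.004, 0.002, -1.0]]
force: [0.3, 0.1, 0.3]
opening: 1.0
target [ 0.3982 -0.1263  0.01  ] d cm [-0.15  0.12 -2.73] rv [ 0.0013  0.0043 -0.0001] deg 0.3 joints [-33.  36. 120.   0.  24. -78.]
```

```bash
python3 -m handwheel '[{"hand":1,"dx":-0.1,"dy":0.1,"dz":-1.4,"wx":0,"wy":0,"wz":0},{"hand":1,"dx":0,"dy":0,"dz":-1.2,"wx":0,"wy":0,"wz":0},{"hand":0.2,"dx":0,"dy":0,"dz":0,"wx":0,"wy":0,"wz":0},{"hand":-1,"dx":0,"dy":0,"dz":0,"wx":0,"wy":0,"wz":0},{"hand":-1,"dx":0,"dy":0,"dz":0,"wx":0,"wy":0,"wz":0},{"hand":-1,"dx":0,"dy":0,"dz":0,"wx":0,"wy":0,"wz":0},{"hand":-1,"dx":0,"dy":0,"dz":0,"wx":0,"wy":0,"wz":0},{"hand":-1,"dx":0,"dy":0,"dz":0,"wx":0,"wy":0,"wz":0},{"hand":-1,"dx":0,"dy":0,"dz":1,"wx":0,"wy":0,"wz":0},{"hand":-1,"dx":0,"dy":0,"dz":3,"wx":0,"wy":0,"wz":0}]'
python3 - <<'E'
from h import *
delta([.51,-.15,.06],toolR(az(-3.4),-UP))
E
```

```text
time_s: 42.55
position: [0.3955, -0.1246, 0.0494]
tcp_rot: [[-0.7, 0.714, -0.004], [0.714, 0.7, 0.003], [0.006, -0.001, -1.0]]
force: [0.3, -0.7, -0.6]
opening: 0.53
target [ 0.51 -0.15  0.06] d cm [11.45 -2.54  1.06] rv [-0.0051 -0.0027 -0.8349] deg 47.8 joints [-33.  35. 120.   0.  26. -78.]
```

```bash
python3 -m handwheel '[{"hand":-1,"dx":1.43,"dy":-0.32,"dz":0.5,"wx":0,"wy":0,"wz":-0.1044},{"hand":-1,"dx":1.43,"dy":-0.32,"dz":0,"wx":0,"wy":0,"wz":-0.1044},{"hand":-1,"dx":1.43,"dy":-0.32,"dz":0,"wx":0,"wy":0,"wz":-0.1044},{"hand":-1,"dx":1.43,"dy":-0.32,"dz":0,"wx":0,"wy":0,"wz":-0.1044},{"hand":-1,"dx":1.43,"dy":-0.32,"dz":0,"wx":0,"wy":0,"wz":-0.1044},{"hand":-1,"dx":1.43,"dy":-0.32,"dz":0,"wx":0,"wy":0,"wz":-0.1044},{"hand":-1,"dx":1.43,"dy":-0.32,"dz":0,"wx":0,"wy":0,"wz":-0.1044},{"hand":-1,"dx":1.43,"dy":-0.32,"dz":-1,"wx":0,"wy":0,"wz":-0.1044},{"hand":-1,"dx":0,"dy":0,"dz":-1.5,"wx":0,"wy":0,"wz":0},{"hand":-1,"dx":0,"dy":0,"dz":0,"wx":0,"wy":0,"wz":0}]'
python3 -m handwheel '[{"hand":-1,"dx":0,"dy":0,"dz":-1,"wx":0,"wy":0,"wz":0},{"hand":-1,"dx":0,"dy":0,"dz":-0.5,"wx":0,"wy":0,"wz":0},{"hand":-1,"dx":0,"dy":0,"dz":0,"wx":0,"wy":0,"wz":0}]'
```

```text
time_s: 43.55
position: [0.51, -0.1503, 0.0293]
tcp_rot: [[0.059, 0.998, -0.003], [0.998, -0.059, 0.002], [0.002, -0.003, -1.0]]
force: [-0.7, -0.2, -1.4]
opening: 0.531
time_s: 43.85
position: [0.5103, -0.1506, 0.0147]
tcp_rot: [[0.059, 0.998, -0.001], [0.998, -0.059, 0.001], [0.001, -0.001, -1.0]]
force: [-0.1, -1.6, -1.1]
opening: 0.528
```

```bash
python3 -m handwheel '[{"hand":-1,"dx":0,"dy":0,"dz":-0.25,"wx":0,"wy":0,"wz":0},{"hand":-1,"dx":0,"dy":0,"dz":-0.1,"wx":0,"wy":0,"wz":0},{"hand":0.5,"dx":0,"dy":0,"dz":0,"wx":0,"wy":0,"wz":0},{"hand":0.5,"dx":0,"dy":0,"dz":0,"wx":0,"wy":0,"wz":0},{"hand":0.5,"dx":0,"dy":0,"dz":0,"wx":0,"wy":0,"wz":0},{"hand":0.5,"dx":0,"dy":0,"dz":0.8,"wx":0,"wy":0,"wz":0},{"hand":0.5,"dx":0,"dy":0,"dz":0.8,"wx":-0.116,"wy":0.0069,"wz":0},{"hand":0.5,"dx":0,"dy":0,"dz":0,"wx":-0.116,"wy":0.0069,"wz":0},{"hand":0.5,"dx":0,"dy":0,"dz":0,"wx":-0.116,"wy":0.0069,"wz":0},{"hand":0.5,"dx":0,"dy":0,"dz":0,"wx":0,"wy":0,"wz":0}]'
python3 - <<'E'
from h import *
p,R=pickpose(.510,-.1535,86.6,s=46,gz=.028)
delta(p,R)
im,d=shot('side','side16');im=im[:,:,::-1]
cv2.imwrite('pics/side16c.png',cv2.resize(im[150:350,230:440],None,fx=2.9,fy=2.9,interpolation=cv2.INTER_CUBIC))
shot('top','top16');whites('top16')
E
```

```text
time_s: 44.85
position: [0.5092, -0.1488, 0.0268]
tcp_rot: [[0.052, 0.998, -0.024], [0.952, -0.056, -0.3], [-0.3, -0.007, -0.954]]
force: [-0.6, 0.2, 0.6]
opening: 0.748
target [ 0.5103 -0.1489  0.0104] d cm [ 0.1  -0.01 -1.64] rv [-0.0442 -0.0047 -0.0027] deg 2.6 joints [-19.  42. 106. -33.  32.  13.]
white [370. 196.] 108 z 0.0464 rect [ 508.9 -175.2] [19.6 43.6] 83.3 ray [ 509.2 -172.6] [22.3 44.6]
white [419. 207.] 300 z 0.0448 rect [ 476.3 -327.3] [68.2 44.6] 4.3 ray [ 475.9 -327.5] [68.7 44.9]
yellow [380. 269.] 324 z 0.045 rect [ 281.  -201.9] [45.8 68.4] 52.4 ray [ 280.4 -201.4] [45.9 69.2]
```

View pics/side16c.png

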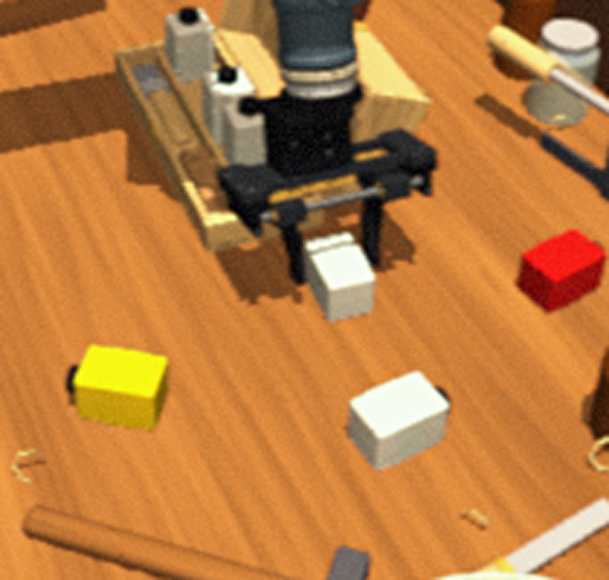

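Straddled correctly. Grip, then lift.

```bash
python3 -m handwheel '[{"hand":0.5,"dx":0.05,"dy":0,"dz":-1,"wx":-0.03,"wy":0,"wz":0},{"hand":0.5,"dx":0,"dy":0,"dz":-0.6,"wx":0,"wy":0,"wz":0},{"hand":-1,"dx":0,"dy":0,"dz":0,"wx":0,"wy":0,"wz":0},{"hand":-1,"dx":0,"dy":0,"dz":0,"wx":0,"wy":0,"wz":0},{"hand":-1,"dx":0,"dy":0,"dz":0,"wx":0,"wy":0,"wz":0},{"hand":-1,"dx":0,"dy":0,"dz":0,"wx":0,"wy":0,"wz":0},{"hand":-1,"dx":0,"dy":0,"dz":0,"wx":0,"wy":0,"wz":0},{"hand":-1,"dx":0,"dy":0,"dz":3,"wx":0,"wy":0,"wz":0},{"hand":-1,"dx":0,"dy":0,"dz":4,"wx":0,"wy":0,"wz":0},{"hand":-1,"dx":0,"dy":0,"dz":4,"wx":0,"wy":0,"wz":0}]'
python3 - <<'E'
from h import *
zf=np.sin(np.radians(70))*az(86.6)-np.cos(np.radians(70))*UP
R=toolR(az(-3.4),zf); G=np.array([.51,-.135,.046])
delta(G+.0187*zf,R)
E
```

```text
time_s: 45.95
position: [0.5091, -0.1506, 0.1211]
tcp_rot: [[0.056, 0.998, -0.026], [0.943, -0.061, -0.326], [-0.327, -0.006, -0.945]]
force: [0.1, 0.1, -1.4]
opening: 0.533
target [ 0.511  -0.1175  0.0396] d cm [ 0.19  3.31 -8.15] rv [ 1.552  -0.0988 -0.0034] deg 89.1 joints [-18.  33. 103. -28.  43.   6.]
```

```bash
python3 -m handwheel '[{"hand":-1,"dx":0,"dy":0.3,"dz":0.5,"wx":0.1411,"wy":-0.009,"wz":0},{"hand":-1,"dx":0,"dy":0.3,"dz":0.5,"wx":0.1411,"wy":-0.009,"wz":0},{"hand":-1,"dx":0,"dy":0.3,"dz":0,"wx":0.1411,"wy":-0.009,"wz":0},{"hand":-1,"dx":0,"dy":0.3,"dz":0,"wx":0.1411,"wy":-0.009,"wz":0},{"hand":-1,"dx":0,"dy":0.3,"dz":0,"wx":0.1411,"wy":-0.009,"wz":0},{"hand":-1,"dx":0,"dy":0.3,"dz":0,"wx":0.1411,"wy":-0.009,"wz":0},{"hand":-1,"dx":0,"dy":0.3,"dz":0,"wx":0.1411,"wy":-0.009,"wz":0},{"hand":-1,"dx":0,"dy":0.3,"dz":0,"wx":0.1411,"wy":-0.009,"wz":0},{"hand":-1,"dx":0,"dy":0.3,"dz":0,"wx":0.1411,"wy":-0.009,"wz":0},{"hand":-1,"dx":0,"dy":0.3,"dz":0,"wx":0.1411,"wy":-0.009,"wz":0}]'
python3 -m handwheel '[{"hand":-1,"dx":0.2,"dy":0.3,"dz":0,"wx":0.1411,"wy":-0.009,"wz":0},{"hand":-1,"dx":0,"dy":0,"dz":-3,"wx":0,"wy":0,"wz":0},{"hand":-1,"dx":0,"dy":0,"dz":-3,"wx":0,"wy":0,"wz":0},{"hand":-1,"dx":0,"dy":0,"dz":-2,"wx":0,"wy":0,"wz":0},{"hand":-1,"dx":0,"dy":0,"dz":-0.5,"wx":0,"wy":0,"wz":0},{"hand":-1,"dx":0,"dy":0,"dz":0,"wx":0,"wy":0,"wz":0}]'
python3 - <<'E'
from h import *
zf=np.sin(np.radians(70))*az(86.6)-np.cos(np.radians(70))*UP
R=toolR(az(-3.4),zf); G=np.array([.51,-.135,.046])
delta(G+.0187*zf,R)
E
```

```text
time_s: 46.95
position: [0.5099, -0.1225, 0.1301]
tcp_rot: [[0.026, 0.998, 0.053], [0.48, -0.059, 0.875], [0.877, 0.002, -0.481]]
force: [-0.3, 0.5, -0.6]
opening: 0.526
time_s: 47.55
position: [0.5114, -0.1182, 0.0445]
tcp_rot: [[0.02, 0.998, 0.054], [0.355, -0.058, 0.933], [0.935, 0.0, -0.355]]
force: [-0.3, 0.2, -1.1]
opening: 0.529
target [ 0.511  -0.1175  0.0396] d cm [-0.04  0.07 -0.49] rv [ 0.014  -0.0005 -0.0013] deg 0.8 joints [-49.  62.  86.  41.  93. -69.]
```

```bash
python3 -m handwheel '[{"hand":-1,"dx":0,"dy":0,"dz":-0.3,"wx":0,"wy":0,"wz":0},{"hand":-1,"dx":0,"dy":0,"dz":0,"wx":0.012,"wy":0,"wz":0}]'
python3 -m handwheel '[{"hand":-1,"dx":0,"dy":0,"dz":-0.2,"wx":0,"wy":0,"wz":0},{"hand":-1,"dx":0,"dy":0,"dz":0,"wx":0,"wy":0,"wz":0}]'
python3 -m handwheel '[{"hand":-1,"dx":0,"dy":0,"dz":-0.15,"wx":0,"wy":0,"wz":0},{"hand":-1,"dx":0,"dy":0,"dz":0,"wx":0,"wy":0,"wz":0}]'
```

```text
time_s: 47.75
position: [0.512, -0.1187, 0.043]
tcp_rot: [[0.018, 0.998, 0.055], [0.345, -0.058, 0.937], [0.938, 0.002, -0.346]]
force: [-0.3, 0.9, -1.1]
opening: 0.529
time_s: 47.95
position: [0.5117, -0.1186, 0.0402]
tcp_rot: [[0.019, 0.998, 0.055], [0.345, -0.058, 0.937], [0.938, 0.001, -0.345]]
force: [-0.3, -0.0, -1.1]
opening: 0.528
time_s: 48.15
position: [0.5116, -0.1184, 0.0385]
tcp_rot: [[0.02, 0.998, 0.055], [0.344, -0.058, 0.937], [0.939, 0.001, -0.345]]
force: [0.5, -1.4, -2.0]
opening: 0.527
```

```bash
python3 -m handwheel '[{"hand":-1,"dx":0,"dy":0,"dz":-0.15,"wx":0,"wy":0,"wz":0},{"hand":-1,"dx":0,"dy":0,"dz":0,"wx":0,"wy":0,"wz":0}]'
python3 -m handwheel '[{"hand":-1,"dx":0,"dy":0,"dz":-0.15,"wx":0,"wy":0,"wz":0},{"hand":-1,"dx":0,"dy":0,"dz":0,"wx":0,"wy":0,"wz":0}]'
```

```text
time_s: 48.35
position: [0.5116, -0.1184, 0.0368]
tcp_rot: [[0.02, 0.998, 0.055], [0.344, -0.058, 0.937], [0.939, 0.0, -0.345]]
force: [0.3, 0.2, -1.0]
opening: 0.527
time_s: 48.55
position: [0.5115, -0.1185, 0.0365]
tcp_rot: [[0.019, 0.998, 0.055], [0.342, -0.058, 0.938], [0.94, 0.001, -0.342]]
force: [-1.9, -1.7, 3.5]
opening: 0.528
```

Contact. Same release, retreat and return to vertical as before.

```bash
python3 -m handwheel '[{"hand":0.6,"dx":0,"dy":0,"dz":0,"wx":0,"wy":0,"wz":0},{"hand":0.6,"dx":0,"dy":0,"dz":0,"wx":0,"wy":0,"wz":0},{"hand":0.6,"dx":0,"dy":0,"dz":0,"wx":0,"wy":0,"wz":0},{"hand":0.6,"dx":0,"dy":0,"dz":0,"wx":0,"wy":0,"wz":0},{"hand":0.6,"dx":-0.12,"dy":-1.87,"dz":0.7,"wx":0,"wy":0,"wz":0},{"hand":0.6,"dx":-0.12,"dy":-1.87,"dz":0.7,"wx":0,"wy":0,"wz":0},{"hand":0.6,"dx":-0.12,"dy":-1.87,"dz":0.7,"wx":0,"wy":0,"wz":0},{"hand":0.8,"dx":0,"dy":-1,"dz":3,"wx":0,"wy":0,"wz":0},{"hand":0.8,"dx":0,"dy":-1,"dz":4,"wx":0,"wy":0,"wz":0},{"hand":0.8,"dx":0,"dy":0,"dz":4,"wx":0,"wy":0,"wz":0}]'
python3 - <<'E'
from h import *
shot('top','top17')
W=cloud('top',np.load('pics/top17.npy'))
m=(W[...,2]>.055)&(W[...,2]<.095); m[:,:345]=0;m[:,372:]=0;m[:180]=0;m[212:]=0
n,l,st,ce=cv2.connectedComponentsWithStats(m.astype(np.uint8))
for i in range(1,n):
    if st[i,4]>30: P=W[l==i];t=P[P[:,2]>.075];print(ce[i],st[i,4],P[:,2].max(),cv2.minAreaRect((P[:,:2]*1000).astype(np.float32)),'cap',t.mean(0))
E
python3 -m handwheel '[{"hand":0.8,"dx":0,"dy":0,"dz":2,"wx":-0.1355,"wy":0.008,"wz":0},{"hand":0.8,"dx":0,"dy":0,"dz":2,"wx":-0.1355,"wy":0.008,"wz":0},{"hand":0.8,"dx":0,"dy":0,"dz":2,"wx":-0.1355,"wy":0.008,"wz":0},{"hand":0.8,"dx":0,"dy":0,"dz":1,"wx":-0.1355,"wy":0.008,"wz":0},{"hand":0.8,"dx":0,"dy":0,"dz":0,"wx":-0.1355,"wy":0.008,"wz":0},{"hand":0.8,"dx":0,"dy":0,"dz":0,"wx":-0.1355,"wy":0.008,"wz":0},{"hand":0.8,"dx":0,"dy":0,"dz":0,"wx":-0.1355,"wy":0.008,"wz":0},{"hand":0.8,"dx":0,"dy":0,"dz":0,"wx":-0.1355,"wy":0.008,"wz":0},{"hand":0.8,"dx":0,"dy":0,"dz":0,"wx":-0.1355,"wy":0.008,"wz":0},{"hand":0.8,"dx":0,"dy":0,"dz":0,"wx":0,"wy":0,"wz":0.146}]'
python3 - <<'E'
from h import *
delta([.5115,-.13,.22],toolR(az(86.6),-UP))
E
```

```text
time_s: 49.55
position: [0.508, -0.1958, 0.1671]
tcp_rot: [[0.02, 0.998, 0.056], [0.344, -0.06, 0.937], [0.939, 0.0, -0.345]]
force: [-0.4, -0.3, -0.8]
opening: 0.89
[357.9587156  194.78899083] 218 0.08628545504084226 ((511.3692321777344, -130.56390380859375), (46.14063262939453, 45.294456481933594), 85.75202941894531) cap [ 0.51136682 -0.13088108  0.08063844]
time_s: 50.6
position: [0.5073, -0.1905, 0.237]
tcp_rot: [[-0.095, 0.995, -0.001], [0.995, 0.095, -0.004], [-0.004, -0.001, -1.0]]
force: [0.0, 0.3, 0.2]
opening: 0.899
target [ 0.5115 -0.13    0.22  ] d cm [ 0.42  6.05 -1.7 ] rv [0.0039 0.0018 1.4165] deg 81.2 joints [-32.  23.  93.  -0.  64. -38.]
```

```bash
python3 -m handwheel '[{"hand":0.9,"dx":0.046,"dy":0.6,"dz":0,"wx":0,"wy":0,"wz":0.1416},{"hand":0.9,"dx":0.046,"dy":0.6,"dz":0,"wx":0,"wy":0,"wz":0.1416},{"hand":0.9,"dx":0.046,"dy":0.6,"dz":0,"wx":0,"wy":0,"wz":0.1416},{"hand":0.9,"dx":0.046,"dy":0.6,"dz":0,"wx":0,"wy":0,"wz":0.1416},{"hand":0.9,"dx":0.046,"dy":0.6,"dz":0,"wx":0,"wy":0,"wz":0.1416},{"hand":0.9,"dx":0.046,"dy":0.6,"dz":0,"wx":0,"wy":0,"wz":0.1416},{"hand":0.9,"dx":0.046,"dy":0.6,"dz":0,"wx":0,"wy":0,"wz":0.1416},{"hand":0.9,"dx":0.046,"dy":0.6,"dz":0,"wx":0,"wy":0,"wz":0.1416},{"hand":0.9,"dx":0.046,"dy":0.6,"dz":0,"wx":0,"wy":0,"wz":0.1416},{"hand":0.9,"dx":0.046,"dy":0.6,"dz":0,"wx":0,"wy":0,"wz":0.1416}]'
python3 -m handwheel '[{"hand":0.9,"dx":0,"dy":0.2,"dz":-4,"wx":0,"wy":0,"wz":0},{"hand":0.9,"dx":0,"dy":0,"dz":-4,"wx":0,"wy":0,"wz":0},{"hand":0.9,"dx":0,"dy":0,"dz":-2,"wx":0,"wy":0,"wz":0},{"hand":0.9,"dx":0,"dy":0,"dz":0,"wx":0,"wy":0,"wz":0}]'
python3 - <<'E'
from h import *
delta([.5115,-.1307,.0333],toolR(az(86.6),-UP))
im,d=shot('side','side18');im=im[:,:,::-1]
cv2.imwrite('pics/side18c.png',cv2.resize(im[150:350,230:440],None,fx=2.4,fy=2.4,interpolation=cv2.INTER_CUBIC))
E
```

```text
time_s: 51.6
position: [0.5121, -0.1338, 0.2361]
tcp_rot: [[-0.998, 0.061, 0.002], [0.061, 0.998, -0.0], [-0.002, -0.0, -1.0]]
force: [0.2, 1.2, -0.1]
opening: 0.952
time_s: 52.0
position: [0.5099, -0.1311, 0.1335]
tcp_rot: [[-0.998, 0.067, -0.005], [0.067, 0.998, 0.003], [0.005, 0.003, -1.0]]
force: [-0.5, -0.1, -0.1]
opening: 0.953
target [ 0.5115 -0.1307  0.0333] d cm [  0.16   0.04 -10.02] rv [-0.0028 -0.0046  0.0075] deg 0.5 joints [ -27.   30.  101.    0.   49. -113.]
```

View pics/side18c.png

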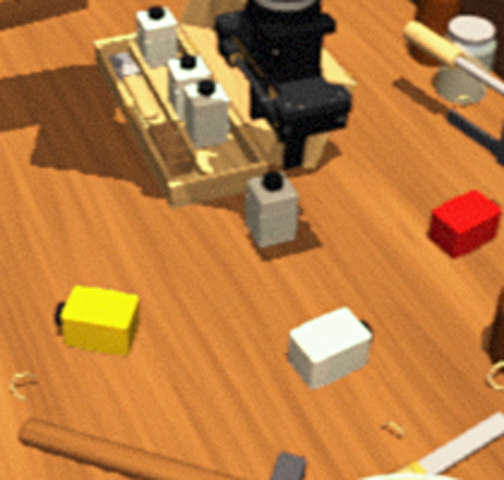

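```bash
python3 -m handwheel '[{"hand":0.9,"dx":0.1,"dy":0.04,"dz":-3,"wx":0,"wy":0,"wz":0},{"hand":0.9,"dx":-0.1,"dy":0,"dz":-3,"wx":0,"wy":0,"wz":0},{"hand":0.9,"dx":0,"dy":0,"dz":-3,"wx":0,"wy":0,"wz":0},{"hand":0.4,"dx":0,"dy":0,"dz":-1,"wx":0,"wy":0,"wz":0},{"hand":0.2,"dx":0,"dy":0,"dz":0,"wx":0,"wy":0,"wz":0},{"hand":-1,"dx":0,"dy":0,"dz":0,"wx":0,"wy":0,"wz":0},{"hand":-1,"dx":0,"dy":0,"dz":0,"wx":0,"wy":0,"wz":0},{"hand":-1,"dx":0,"dy":0,"dz":0,"wx":0,"wy":0,"wz":0},{"hand":-1,"dx":0,"dy":0,"dz":0,"wx":0,"wy":0,"wz":0},{"hand":-1,"dx":0,"dy":0,"dz":0,"wx":0,"wy":0,"wz":0}]'
```

```text
time_s: 53.05
position: [0.5133, -0.1323, 0.0376]
tcp_rot: [[-0.998, 0.067, 0.005], [0.067, 0.998, -0.002], [-0.005, -0.001, -1.0]]
force: [0.4, 0.5, 6.7]
opening: 0.526
```

Gripped. Next is the inner left place. The gap between the neighbours runs from 0.141 to 0.224 m, so I'll aim for y = 0.1825.

```bash
python3 -m handwheel '[{"hand":-1,"dx":0,"dy":0,"dz":2,"wx":0,"wy":0,"wz":0},{"hand":-1,"dx":0,"dy":0,"dz":3.5,"wx":0,"wy":0,"wz":0},{"hand":-1,"dx":0,"dy":0,"dz":4,"wx":0,"wy":0,"wz":0},{"hand":-1,"dx":0,"dy":1,"dz":4,"wx":0,"wy":0,"wz":0},{"hand":-1,"dx":0.2,"dy":3,"dz":0,"wx":0,"wy":0,"wz":0},{"hand":-1,"dx":0.2,"dy":4,"dz":0,"wx":0,"wy":0,"wz":0},{"hand":-1,"dx":0.2,"dy":4,"dz":0,"wx":0,"wy":0,"wz":0},{"hand":-1,"dx":0.2,"dy":4,"dz":0,"wx":0,"wy":0,"wz":0},{"hand":-1,"dx":0.2,"dy":4,"dz":0,"wx":0,"wy":0,"wz":0},{"hand":-1,"dx":0,"dy":4,"dz":0,"wx":0,"wy":0,"wz":0}]'
python3 -m handwheel '[{"hand":-1,"dx":0,"dy":3.5,"dz":0,"wx":0,"wy":0,"wz":0},{"hand":-1,"dx":0,"dy":2.5,"dz":0,"wx":0,"wy":0,"wz":0},{"hand":-1,"dx":0,"dy":1.3,"dz":0,"wx":0,"wy":0,"wz":0},{"hand":-1,"dx":0,"dy":0,"dz":0,"wx":0,"wy":0,"wz":0},{"hand":-1,"dx":0,"dy":0,"dz":0,"wx":0,"wy":0,"wz":0}]'
python3 - <<'E'
from h import *
delta([.523,.1825,.05],toolR(az(86.6),-UP))
im,d=shot('side','side19');im=im[:,:,::-1]
cv2.imwrite('pics/side19c.png',cv2.resize(im[80:280,200:410],None,fx=2.7,fy=2.7,interpolation=cv2.INTER_CUBIC))
E
```

```text
time_s: 54.05
position: [0.5223, 0.1094, 0.1715]
tcp_rot: [[-0.998, 0.067, 0.003], [0.067, 0.998, -0.001], [-0.003, -0.001, -1.0]]
force: [0.8, -0.8, -1.1]
opening: 0.526
time_s: 54.55
position: [0.5224, 0.1801, 0.1713]
tcp_rot: [[-0.998, 0.067, 0.002], [0.067, 0.998, -0.002], [-0.002, -0.002, -1.0]]
force: [-0.7, -0.3, -1.2]
opening: 0.52
target [0.523  0.1825 0.05  ] d cm [  0.06   0.24 -12.13] rv [0.0017 0.0022 0.0075] deg 0.5 joints [  7.  28.  96.  -0.  56. -79.]
```

View pics/side19c.png

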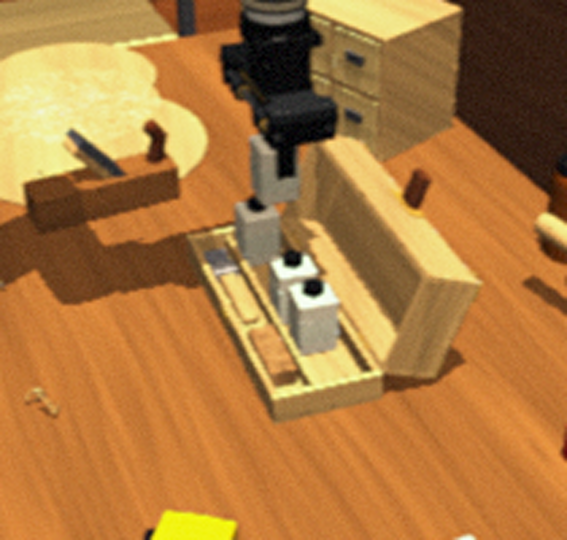

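```bash
python3 -m handwheel '[{"hand":-1,"dx":0.05,"dy":0.17,"dz":-2,"wx":0,"wy":0,"wz":0},{"hand":-1,"dx":0,"dy":0,"dz":-2,"wx":0,"wy":0,"wz":0},{"hand":-1,"dx":0,"dy":0,"dz":-1,"wx":0,"wy":0,"wz":0},{"hand":-1,"dx":0,"dy":0,"dz":0,"wx":0,"wy":0,"wz":0}]'
python3 - <<'E'
from h import *
im,d=shot('side','side20');im=im[:,:,::-1]
cv2.imwrite('pics/side20c.png',cv2.resize(im[110:230,240:360],None,fx=5,fy=5,interpolation=cv2.INTER_CUBIC))
E
```

```text
time_s: 55.0
position: [0.5221, 0.1812, 0.1201]
tcp_rot: [[-0.998, 0.069, -0.001], [0.069, 0.998, -0.002], [0.001, -0.002, -1.0]]
force: [-0.4, -0.2, -1.7]
opening: 0.523
```

View pics/side20c.png

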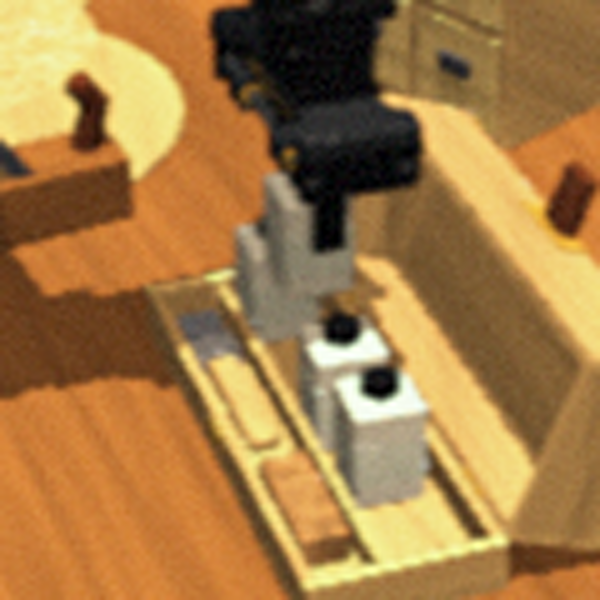

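```bash
python3 -m handwheel '[{"hand":-1,"dx":0.05,"dy":0.08,"dz":-2,"wx":0,"wy":0,"wz":0},{"hand":-1,"dx":0,"dy":0,"dz":-2,"wx":0,"wy":0,"wz":0},{"hand":-1,"dx":0,"dy":0,"dz":-1.5,"wx":0,"wy":0,"wz":0},{"hand":-1,"dx":0,"dy":0,"dz":-1,"wx":0,"wy":0,"wz":0},{"hand":-1,"dx":0,"dy":0,"dz":-0.4,"wx":0,"wy":0,"wz":0},{"hand":-1,"dx":0,"dy":0,"dz":0,"wx":0,"wy":0,"wz":0}]'
python3 -m handwheel '[{"hand":-1,"dx":0,"dy":0,"dz":-0.3,"wx":0,"wy":0,"wz":0},{"hand":-1,"dx":0,"dy":0,"dz":-0.15,"wx":0,"wy":0,"wz":0},{"hand":-1,"dx":0,"dy":0,"dz":0,"wx":0,"wy":0,"wz":0}]'
```

```text
time_s: 55.65
position: [0.5239, 0.1833, 0.0526]
tcp_rot: [[-0.998, 0.067, 0.003], [0.067, 0.998, -0.001], [-0.003, -0.001, -1.0]]
force: [-0.5, 0.5, -1.2]
opening: 0.527
time_s: 55.95
position: [0.5237, 0.1834, 0.0482]
tcp_rot: [[-0.998, 0.067, 0.003], [0.067, 0.998, -0.001], [-0.003, -0.001, -1.0]]
force: [-1.2, 0.8, -2.0]
opening: 0.526
```

```bash
python3 -m handwheel '[{"hand":-1,"dx":0,"dy":0,"dz":-0.2,"wx":0,"wy":0,"wz":0},{"hand":-1,"dx":0,"dy":0,"dz":0,"wx":0,"wy":0,"wz":0}]'
python3 -m handwheel '[{"hand":-1,"dx":0,"dy":0,"dz":-0.15,"wx":0,"wy":0,"wz":0},{"hand":-1,"dx":0,"dy":0,"dz":0,"wx":0,"wy":0,"wz":0}]'
```

```text
time_s: 56.15
position: [0.5235, 0.1834, 0.0459]
tcp_rot: [[-0.998, 0.067, 0.003], [0.067, 0.998, -0.001], [-0.003, -0.001, -1.0]]
force: [-0.4, -1.3, -1.1]
opening: 0.527
time_s: 56.35
position: [0.5236, 0.1834, 0.0456]
tcp_rot: [[-0.998, 0.067, 0.003], [0.067, 0.998, -0.001], [-0.003, -0.001, -1.0]]
force: [-2.0, 0.7, 7.9]
opening: 0.531
```

On the floor. I'll open just a little (about 3 mm per side) and rise.

```bash
python3 -m handwheel '[{"hand":0.15,"dx":0,"dy":0,"dz":0.1,"wx":0,"wy":0,"wz":0},{"hand":0.15,"dx":0,"dy":0,"dz":0,"wx":0,"wy":0,"wz":0},{"hand":0.15,"dx":0,"dy":0,"dz":0,"wx":0,"wy":0,"wz":0},{"hand":0.15,"dx":0,"dy":0,"dz":0,"wx":0,"wy":0,"wz":0}]'
python3 -m handwheel '[{"hand":0.15,"dx":0,"dy":0,"dz":1,"wx":0,"wy":0,"wz":0},{"hand":0.15,"dx":0,"dy":0,"dz":2,"wx":0,"wy":0,"wz":0},{"hand":0.15,"dx":0,"dy":0,"dz":3,"wx":0,"wy":0,"wz":0},{"hand":0.15,"dx":0,"dy":0,"dz":4,"wx":0,"wy":0,"wz":0},{"hand":0.15,"dx":0,"dy":0,"dz":4,"wx":0,"wy":0,"wz":0},{"hand":0.6,"dx":-1,"dy":4,"dz":2,"wx":0,"wy":0,"wz":0},{"hand":0.6,"dx":-1,"dy":4,"dz":0,"wx":0,"wy":0,"wz":0},{"hand":0.6,"dx":-1,"dy":4,"dz":0,"wx":0,"wy":0,"wz":0},{"hand":0.6,"dx":-1,"dy":4,"dz":0,"wx":0,"wy":0,"wz":0},{"hand":0.6,"dx":-1,"dy":4,"dz":0,"wx":0,"wy":0,"wz":0}]'
python3 - <<'E'
from h import *
shot('top','top21');whites('top21')
im,d=shot('side','side21');im=im[:,:,::-1]
cv2.imwrite('pics/side21c.png',cv2.resize(im[80:310,200:430],None,fx=2.6,fy=2.6,interpolation=cv2.INTER_CUBIC))
E
```

```text
time_s: 56.75
position: [0.5236, 0.1834, 0.0453]
tcp_rot: [[-0.998, 0.067, 0.003], [0.067, 0.998, -0.001], [-0.003, -0.001, -1.0]]
force: [-0.7, 0.5, 0.2]
opening: 0.573
time_s: 57.75
position: [0.4729, 0.3848, 0.2063]
tcp_rot: [[-0.998, 0.067, 0.003], [0.067, 0.998, -0.001], [-0.003, -0.0, -1.0]]
force: [0.4, -0.0, 0.1]
opening: 0.79
white [236. 191.] 162 z 0.0771 rect [523.1 247.3] [43.8 43.5] 88.4 ray [521.5 247.5] [44.1 44.8]
white [257. 191.] 166 z 0.0773 rect [520.7 184.1] [44.  43.7] 86.5 ray [519.8 182.6] [46.2 45.6]
white [278. 193.] 163 z 0.077 rect [514.8 118. ] [43.5 43.5] 89.6 ray [513.2 117.8] [46.4 43.2]
white [298. 194.] 163 z 0.0769 rect [512.2  56.3] [43.6 43.6] 0.1 ray [510.4  56.1] [46.5 43.2]
white [419. 207.] 302 z 0.0447 rect [ 476.7 -327.4] [67.1 45.8] 1.2 ray [ 475.9 -327.3] [68.7 45.3]
yellow [380. 269.] 325 z 0.0452 rect [ 280.7 -201.5] [45.6 68.6] 53.8 ray [ 280.3 -201.2] [45.9 69.8]
```

View pics/side21c.png

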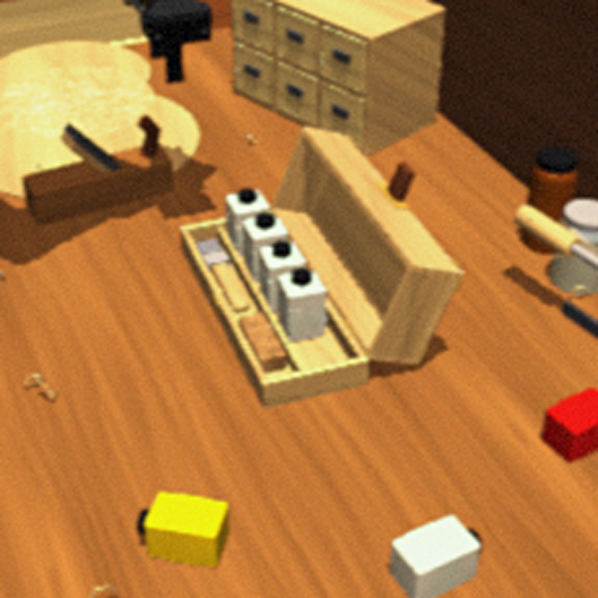

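Four bottles stand in the lane; only bottle B is left on the bench. I'll refine its angle and go for it.

```bash
python3 - <<'E'
from h import *
for tag in('top21','top16','top9'):
    im=cv2.imread(f'pics/{tag}.png');hsv=cv2.cvtColor(im,cv2.COLOR_BGR2HSV)
    g=np.clip(im.min(axis=2).astype(float)-60,0,100); g[:, :402]=0;g[:,440:]=0;g[:188]=0;g[226:]=0
    v,u=np.nonzero(g>10); w=g[v,u]; Q=np.array([onz('top',a,b,.046)[:2] for a,b in zip(u,v)])
    m=(Q*w[:,None]).sum(0)/w.sum(); C=np.cov((Q-m).T,aweights=w); e,V=np.linalg.eigh(C); print(m.round(4),np.degrees(np.arctan2(V[1,1],V[0,1])))
p,R=pickpose(.4765,-.3275,3)
delta([*p[:2],.2],R)
E
python3 -m handwheel '[{"hand":1,"dx":0,"dy":-4.6,"dz":0.2,"wx":0,"wy":0,"wz":-0.144},{"hand":1,"dx":0,"dy":-4.6,"dz":0.2,"wx":0,"wy":0,"wz":-0.144},{"hand":1,"dx":0,"dy":-4.6,"dz":0.2,"wx":0,"wy":0,"wz":-0.144},{"hand":1,"dx":0,"dy":-4.6,"dz":0.2,"wx":0,"wy":0,"wz":-0.144},{"hand":1,"dx":0,"dy":-4.6,"dz":0.2,"wx":0,"wy":0,"wz":-0.144},{"hand":1,"dx":0,"dy":-4.6,"dz":0.2,"wx":0,"wy":0,"wz":-0.144},{"hand":1,"dx":0,"dy":-4.6,"dz":0.2,"wx":0,"wy":0,"wz":-0.144},{"hand":1,"dx":0,"dy":-4.6,"dz":0,"wx":0,"wy":0,"wz":-0.144},{"hand":1,"dx":0,"dy":-4.6,"dz":0,"wx":0,"wy":0,"wz":-0.144},{"hand":1,"dx":0,"dy":-4.6,"dz":0,"wx":0,"wy":0,"wz":-0.144}]'
python3 -m handwheel '[{"hand":1,"dx":0,"dy":-4.6,"dz":0,"wx":0,"wy":0,"wz":-0.144},{"hand":1,"dx":0,"dy":-4.6,"dz":0,"wx":0,"wy":0,"wz":-0.144},{"hand":1,"dx":0,"dy":-4.6,"dz":0,"wx":0,"wy":0,"wz":-0.144},{"hand":1,"dx":0,"dy":-4.6,"dz":0,"wx":0,"wy":0,"wz":-0.144},{"hand":1,"dx":0,"dy":-4,"dz":0,"wx":0,"wy":0,"wz":-0.144},{"hand":1,"dx":0,"dy":0,"dz":0,"wx":0,"wy":0,"wz":-0.144},{"hand":1,"dx":0,"dy":0,"dz":0,"wx":0,"wy":0,"wz":-0.144},{"hand":1,"dx":0,"dy":0,"dz":0,"wx":0,"wy":0,"wz":-0.144},{"hand":1,"dx":0,"dy":0,"dz":0,"wx":0,"wy":0,"wz":-0.144},{"hand":1,"dx":0,"dy":0,"dz":0,"wx":0,"wy":0,"wz":-0.144}]'
python3 - <<'E'
from h import *
p,R=pickpose(.4765,-.3275,3,s=46,gz=.027)
delta([*p[:2],.12],R)
E
```

```text
[ 0.4754 -0.3273] -174.98168027155384
[ 0.4754 -0.3273] -175.023040158353
[ 0.4754 -0.3273] -175.01446986043925
target [ 0.4801 -0.3273  0.2   ] d cm [  0.82 -71.53  -0.62] rv [-0.5216  0.0055 -2.9843] deg 173.6 joints [ 29.  30.  85.  -0.  64. -57.]
time_s: 58.85
position: [0.4727, -0.0791, 0.2201]
tcp_rot: [[-0.057, 0.998, -0.0], [0.998, 0.057, -0.003], [-0.003, -0.0, -1.0]]
force: [1.0, -0.3, 0.6]
opening: 1.0
time_s: 59.85
position: [0.4726, -0.3011, 0.2198]
tcp_rot: [[0.982, 0.187, -0.003], [0.187, -0.982, 0.0], [-0.003, -0.001, -1.0]]
force: [-0.2, -0.3, 0.2]
opening: 1.003
target [ 0.4811 -0.3273  0.12  ] d cm [ 0.85 -2.62 -9.98] rv [-0.0422  0.3434 -0.1339] deg 21.3 joints [-44.  25.  92.  -0.  63.  35.]
```

```bash
python3 -m handwheel '[{"hand":1,"dx":0.2,"dy":-0.65,"dz":-1,"wx":-0.0085,"wy":0.087,"wz":-0.025},{"hand":1,"dx":0.2,"dy":-0.65,"dz":-1.5,"wx":-0.0085,"wy":0.087,"wz":-0.025},{"hand":1,"dx":0.2,"dy":-0.65,"dz":-1.5,"wx":-0.0085,"wy":0.087,"wz":-0.025},{"hand":1,"dx":0.2,"dy":-0.65,"dz":-2,"wx":-0.0085,"wy":0.087,"wz":-0.025},{"hand":1,"dx":0,"dy":0,"dz":-4,"wx":0,"wy":0,"wz":0},{"hand":1,"dx":0,"dy":0,"dz":-4,"wx":0,"wy":0,"wz":0},{"hand":1,"dx":0,"dy":0,"dz":-1.5,"wx":0,"wy":0,"wz":0},{"hand":1,"dx":0,"dy":0,"dz":0,"wx":0,"wy":0,"wz":0}]'
python3 - <<'E'
from h import *
p,R=pickpose(.4762,-.3274,5,s=46,gz=.027)
delta(p,R)
im,d=shot('side','side22');im=im[:,:,::-1]
cv2.imwrite('pics/side22c.png',cv2.resize(im[150:350,270:480],None,fx=2.7,fy=2.7,interpolation=cv2.INTER_CUBIC))
E
```

```text
time_s: 60.65
position: [0.4796, -0.3259, 0.0627]
tcp_rot: [[0.933, 0.09, -0.349], [0.091, -0.996, -0.012], [-0.349, -0.02, -0.937]]
force: [-0.6, 0.0, 0.2]
opening: 0.996
target [ 0.4808 -0.327   0.0094] d cm [ 0.12 -0.11 -5.33] rv [-0.0197 -0.0089 -0.0025] deg 1.2 joints [-38.  46.  82. -14.  68.  54.]
```

View pics/side22c.png

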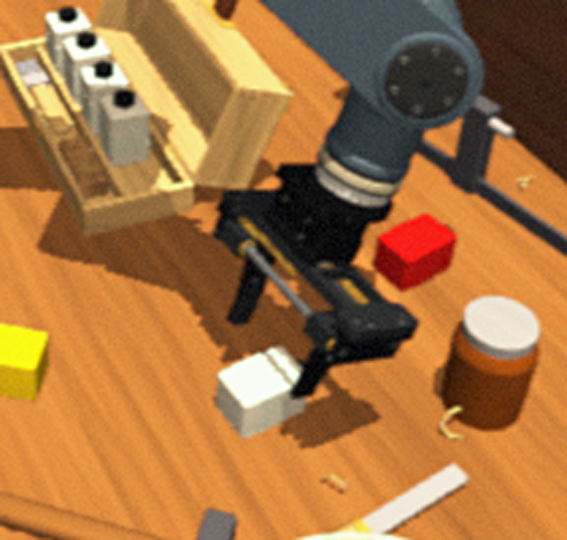

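```bash
python3 -m handwheel '[{"hand":1,"dx":0.12,"dy":-0.1,"dz":-2.5,"wx":-0.019,"wy":-0.008,"wz":0},{"hand":1,"dx":0,"dy":0,"dz":-1.6,"wx":0,"wy":0,"wz":0},{"hand":0.6,"dx":0,"dy":0,"dz":-1.1,"wx":0,"wy":0,"wz":0},{"hand":0.2,"dx":0,"dy":0,"dz":0,"wx":0,"wy":0,"wz":0},{"hand":-1,"dx":0,"dy":0,"dz":0,"wx":0,"wy":0,"wz":0},{"hand":-1,"dx":0,"dy":0,"dz":0,"wx":0,"wy":0,"wz":0},{"hand":-1,"dx":0,"dy":0,"dz":0,"wx":0,"wy":0,"wz":0},{"hand":-1,"dx":0,"dy":0,"dz":0,"wx":0,"wy":0,"wz":0},{"hand":-1,"dx":0,"dy":0,"dz":0,"wx":0,"wy":0,"wz":0}]'
python3 -m handwheel '[{"hand":-1,"dx":0,"dy":0,"dz":2,"wx":0,"wy":0,"wz":0},{"hand":-1,"dx":0,"dy":0,"dz":3,"wx":0,"wy":0,"wz":0},{"hand":-1,"dx":0,"dy":0,"dz":4,"wx":0,"wy":0,"wz":0},{"hand":-1,"dx":0,"dy":0,"dz":3,"wx":0,"wy":0,"wz":0},{"hand":-1,"dx":0,"dy":0,"dz":0,"wx":0,"wy":0,"wz":0}]'
python3 - <<'E'
from h import *
zf=np.sin(np.radians(70))*az(86.6)-np.cos(np.radians(70))*UP
R=toolR(az(-3.4),zf); G=np.array([.51,-.135,.046])
delta(G+.0187*zf,R)
E
```

```text
time_s: 61.6
position: [0.483, -0.3279, 0.013]
tcp_rot: [[0.937, 0.09, -0.337], [0.084, -0.996, -0.034], [-0.338, 0.004, -0.941]]
force: [1.0, -0.6, 1.8]
opening: 0.528
time_s: 62.1
position: [0.4852, -0.3295, 0.1368]
tcp_rot: [[0.94, 0.091, -0.33], [0.082, -0.996, -0.039], [-0.332, 0.01, -0.943]]
force: [0.2, -0.9, -0.8]
opening: 0.528
target [ 0.511  -0.1175  0.0396] d cm [ 2.58 21.2  -9.72] rv [ 1.2083 -1.1596  1.1093] deg 115.1 joints [-38.  40.  81. -14.  74.  53.]
```

```bash
python3 -m handwheel '[{"hand":-1,"dx":0.3,"dy":1.8,"dz":0,"wx":0,"wy":0,"wz":0.142},{"hand":-1,"dx":0.3,"dy":1.8,"dz":0,"wx":0,"wy":0,"wz":0.142},{"hand":-1,"dx":0.3,"dy":1.8,"dz":0,"wx":0,"wy":0,"wz":0.142},{"hand":-1,"dx":0.3,"dy":1.8,"dz":0,"wx":0,"wy":0,"wz":0.142},{"hand":-1,"dx":0.3,"dy":1.8,"dz":0,"wx":0,"wy":0,"wz":0.142},{"hand":-1,"dx":0.3,"dy":1.8,"dz":0,"wx":0,"wy":0,"wz":0.142},{"hand":-1,"dx":0.3,"dy":1.8,"dz":0,"wx":0,"wy":0,"wz":0.142},{"hand":-1,"dx":0.3,"dy":1.8,"dz":0,"wx":0,"wy":0,"wz":0.142},{"hand":-1,"dx":0.2,"dy":1.8,"dz":0,"wx":0,"wy":0,"wz":0.142},{"hand":-1,"dx":0,"dy":1.5,"dz":0,"wx":0,"wy":0,"wz":0.142}]'
python3 - <<'E'
from h import *
zf=np.sin(np.radians(70))*az(86.6)-np.cos(np.radians(70))*UP
R=toolR(az(-3.4),zf); G=np.array([.51,-.135,.046])
delta(G+.0187*zf,R)
E
```

```text
time_s: 63.1
position: [0.5082, -0.149, 0.1312]
tcp_rot: [[0.051, 0.999, -0.017], [0.94, -0.054, -0.337], [-0.338, 0.001, -0.941]]
force: [-0.3, 0.3, -1.0]
opening: 0.526
target [ 0.511  -0.1175  0.0396] d cm [ 0.29  3.16 -9.16] rv [ 1.5638 -0.0877 -0.0035] deg 89.7 joints [-18.  31. 103. -28.  44.   6.]
```

```bash
python3 -m handwheel '[{"hand":-1,"dx":0,"dy":0.3,"dz":0.5,"wx":0.1422,"wy":-0.008,"wz":0},{"hand":-1,"dx":0,"dy":0.3,"dz":0,"wx":0.1422,"wy":-0.008,"wz":0},{"hand":-1,"dx":0,"dy":0.3,"dz":0,"wx":0.1422,"wy":-0.008,"wz":0},{"hand":-1,"dx":0,"dy":0.3,"dz":0,"wx":0.1422,"wy":-0.008,"wz":0},{"hand":-1,"dx":0,"dy":0.3,"dz":0,"wx":0.1422,"wy":-0.008,"wz":0},{"hand":-1,"dx":0,"dy":0.3,"dz":0,"wx":0.1422,"wy":-0.008,"wz":0},{"hand":-1,"dx":0,"dy":0.3,"dz":0,"wx":0.1422,"wy":-0.008,"wz":0},{"hand":-1,"dx":0,"dy":0.3,"dz":0,"wx":0.1422,"wy":-0.008,"wz":0},{"hand":-1,"dx":0,"dy":0.3,"dz":0,"wx":0.1422,"wy":-0.008,"wz":0},{"hand":-1,"dx":0,"dy":0.3,"dz":0,"wx":0.1422,"wy":-0.008,"wz":0}]'
python3 -m handwheel '[{"hand":-1,"dx":0.2,"dy":0.2,"dz":0,"wx":0.1422,"wy":-0.008,"wz":0},{"hand":-1,"dx":0,"dy":0,"dz":-3,"wx":0,"wy":0,"wz":0},{"hand":-1,"dx":0,"dy":0,"dz":-3,"wx":0,"wy":0,"wz":0},{"hand":-1,"dx":0,"dy":0,"dz":-2,"wx":0,"wy":0,"wz":0},{"hand":-1,"dx":0,"dy":0,"dz":-0.7,"wx":0,"wy":0,"wz":0},{"hand":-1,"dx":0,"dy":0,"dz":0,"wx":0,"wy":0,"wz":0}]'
python3 -m handwheel '[{"hand":-1,"dx":0,"dy":0,"dz":-0.2,"wx":0,"wy":0,"wz":0},{"hand":-1,"dx":0,"dy":0,"dz":0,"wx":0,"wy":0,"wz":0}]'
```

```text
time_s: 64.1
position: [0.5082, -0.1218, 0.136]
tcp_rot: [[0.033, 0.998, 0.05], [0.479, -0.06, 0.876], [0.877, -0.005, -0.48]]
force: [-0.1, 0.9, -1.6]
opening: 0.525
time_s: 64.7
position: [0.5098, -0.1184, 0.0485]
tcp_rot: [[0.027, 0.998, 0.051], [0.352, -0.058, 0.934], [0.936, -0.007, -0.353]]
force: [0.5, 0.1, -0.4]
opening: 0.525
time_s: 64.9
position: [0.5106, -0.1192, 0.0484]
tcp_rot: [[0.024, 0.998, 0.052], [0.355, -0.057, 0.933], [0.935, -0.004, -0.355]]
force: [-0.2, -0.2, -0.8]
opening: 0.527
```

```bash
python3 -m handwheel '[{"hand":-1,"dx":0,"dy":0,"dz":-0.4,"wx":0.01,"wy":0,"wz":0},{"hand":-1,"dx":0,"dy":0,"dz":0,"wx":0,"wy":0,"wz":0}]'
python3 -m handwheel '[{"hand":-1,"dx":0,"dy":0,"dz":-0.2,"wx":0,"wy":0,"wz":0},{"hand":-1,"dx":0,"dy":0,"dz":0,"wx":0,"wy":0,"wz":0}]'
python3 -m handwheel '[{"hand":-1,"dx":0,"dy":0,"dz":-0.15,"wx":0,"wy":0,"wz":0},{"hand":-1,"dx":0,"dy":0,"dz":0,"wx":0,"wy":0,"wz":0}]'
```

```text
time_s: 65.1
position: [0.5104, -0.1192, 0.0438]
tcp_rot: [[0.025, 0.998, 0.052], [0.345, -0.058, 0.937], [0.938, -0.005, -0.346]]
force: [0.1, 0.4, -1.4]
opening: 0.528
time_s: 65.3
position: [0.5105, -0.1192, 0.0432]
tcp_rot: [[0.024, 0.998, 0.053], [0.342, -0.058, 0.938], [0.939, -0.005, -0.343]]
force: [-0.0, -2.8, 4.5]
opening: 0.525
time_s: 65.5
position: [0.5105, -0.1193, 0.0431]
tcp_rot: [[0.024, 0.998, 0.053], [0.34, -0.058, 0.939], [0.94, -0.004, -0.34]]
force: [-1.5, -3.2, 10.5]
opening: 0.527
```

Contact at 0.043, consistent with the slightly higher grip. Release and retreat.

```bash
python3 -m handwheel '[{"hand":0.6,"dx":0,"dy":0,"dz":0.2,"wx":0,"wy":0,"wz":0},{"hand":0.6,"dx":0,"dy":0,"dz":0,"wx":0,"wy":0,"wz":0},{"hand":0.6,"dx":0,"dy":0,"dz":0,"wx":0,"wy":0,"wz":0},{"hand":0.6,"dx":0,"dy":0,"dz":0,"wx":0,"wy":0,"wz":0},{"hand":0.6,"dx":-0.12,"dy":-1.87,"dz":0.7,"wx":0,"wy":0,"wz":0},{"hand":0.6,"dx":-0.12,"dy":-1.87,"dz":0.7,"wx":0,"wy":0,"wz":0},{"hand":0.6,"dx":-0.12,"dy":-1.87,"dz":0.7,"wx":0,"wy":0,"wz":0},{"hand":0.8,"dx":0,"dy":-1,"dz":3,"wx":0,"wy":0,"wz":0},{"hand":0.8,"dx":0,"dy":-1,"dz":4,"wx":0,"wy":0,"wz":0},{"hand":0.8,"dx":0,"dy":0,"dz":4,"wx":0,"wy":0,"wz":0}]'
python3 - <<'E'
from h import *
shot('top','top23')
W=cloud('top',np.load('pics/top23.npy'))
m=(W[...,2]>.055)&(W[...,2]<.095); m[:,:345]=0;m[:,372:]=0;m[:180]=0;m[212:]=0
n,l,st,ce=cv2.connectedComponentsWithStats(m.astype(np.uint8))
for i in range(1,n):
    if st[i,4]>30: P=W[l==i];t=P[P[:,2]>.075];print(ce[i],st[i,4],P[:,2].max(),cv2.minAreaRect((P[:,:2]*1000).astype(np.float32)),'cap',t.mean(0))
E
python3 -m handwheel '[{"hand":0.8,"dx":0,"dy":0,"dz":2,"wx":-0.1355,"wy":0.008,"wz":0},{"hand":0.8,"dx":0,"dy":0,"dz":2,"wx":-0.1355,"wy":0.008,"wz":0},{"hand":0.8,"dx":0,"dy":0,"dz":2,"wx":-0.1355,"wy":0.008,"wz":0},{"hand":0.8,"dx":0,"dy":0,"dz":1,"wx":-0.1355,"wy":0.008,"wz":0},{"hand":0.8,"dx":0,"dy":0,"dz":0,"wx":-0.1355,"wy":0.008,"wz":0},{"hand":0.8,"dx":0,"dy":0,"dz":0,"wx":-0.1355,"wy":0.008,"wz":0},{"hand":0.8,"dx":0,"dy":0,"dz":0,"wx":-0.1355,"wy":0.008,"wz":0},{"hand":0.8,"dx":0,"dy":0,"dz":0,"wx":-0.1355,"wy":0.008,"wz":0},{"hand":0.8,"dx":0,"dy":0,"dz":0,"wx":-0.1355,"wy":0.008,"wz":0},{"hand":0.8,"dx":0,"dy":0,"dz":0,"wx":0,"wy":0,"wz":0.146}]'
python3 - <<'E'
from h import *
delta([.5115,-.13,.22],toolR(az(86.6),-UP))
E
```

```text
time_s: 66.5
position: [0.5067, -0.1962, 0.1737]
tcp_rot: [[0.026, 0.998, 0.053], [0.344, -0.059, 0.937], [0.939, -0.006, -0.345]]
force: [0.5, -0.2, 0.2]
opening: 0.889
[357.37614679 194.8853211 ] 218 0.08567930736772009 ((511.2100524902344, -128.92428588867188), (45.86283874511719, 45.42580795288086), 85.82719421386719) cap [ 0.51146653 -0.1288052   0.08128688]
time_s: 67.55
position: [0.5061, -0.1911, 0.2436]
tcp_rot: [[-0.09, 0.996, -0.004], [0.996, 0.09, -0.004], [-0.004, -0.004, -1.0]]
force: [-0.2, 0.8, -0.1]
opening: 0.902
target [ 0.5115 -0.13    0.22  ] d cm [ 0.54  6.11 -2.36] rv [0.0063 0.     1.4217] deg 81.5 joints [-32.  22.  93.  -0.  65. -37.]
```

```bash
python3 -m handwheel '[{"hand":0.9,"dx":0.055,"dy":0.62,"dz":0,"wx":0,"wy":0,"wz":0.142},{"hand":0.9,"dx":0.055,"dy":0.62,"dz":0,"wx":0,"wy":0,"wz":0.142},{"hand":0.9,"dx":0.055,"dy":0.62,"dz":0,"wx":0,"wy":0,"wz":0.142},{"hand":0.9,"dx":0.055,"dy":0.62,"dz":0,"wx":0,"wy":0,"wz":0.142},{"hand":0.9,"dx":0.055,"dy":0.62,"dz":0,"wx":0,"wy":0,"wz":0.142},{"hand":0.9,"dx":0.055,"dy":0.62,"dz":0,"wx":0,"wy":0,"wz":0.142},{"hand":0.9,"dx":0.055,"dy":0.62,"dz":0,"wx":0,"wy":0,"wz":0.142},{"hand":0.9,"dx":0.055,"dy":0.62,"dz":0,"wx":0,"wy":0,"wz":0.142},{"hand":0.9,"dx":0.055,"dy":0.62,"dz":0,"wx":0,"wy":0,"wz":0.142},{"hand":0.9,"dx":0.055,"dy":0.62,"dz":0,"wx":0,"wy":0,"wz":0.142}]'
python3 -m handwheel '[{"hand":0.9,"dx":0,"dy":0.1,"dz":-4,"wx":0,"wy":0,"wz":0},{"hand":0.9,"dx":0,"dy":0,"dz":-4,"wx":0,"wy":0,"wz":0},{"hand":0.9,"dx":0,"dy":0,"dz":-2.6,"wx":0,"wy":0,"wz":0},{"hand":0.9,"dx":0,"dy":0,"dz":0,"wx":0,"wy":0,"wz":0}]'
python3 - <<'E'
from h import *
delta([.5113,-.1288,.0333],toolR(az(86.6),-UP))
im,d=shot('side','side24');im=im[:,:,::-1]
cv2.imwrite('pics/side24c.png',cv2.resize(im[150:350,230:440],None,fx=2.4,fy=2.4,interpolation=cv2.INTER_CUBIC))
E
```

```text
time_s: 68.55
position: [0.5117, -0.1323, 0.2427]
tcp_rot: [[-0.998, 0.062, 0.002], [0.062, 0.998, -0.003], [-0.002, -0.003, -1.0]]
force: [0.4, 0.3, 0.2]
opening: 0.954
time_s: 68.95
position: [0.5091, -0.1304, 0.1337]
tcp_rot: [[-0.998, 0.068, -0.006], [0.068, 0.998, 0.001], [0.006, 0.001, -1.0]]
force: [-0.5, -0.0, 0.1]
opening: 0.95
target [ 0.5113 -0.1288  0.0333] d cm [  0.22   0.16 -10.04] rv [-0.0009 -0.0056  0.0089] deg 0.6 joints [ -27.   30.  101.   -0.   49. -113.]
```

View pics/side24c.png

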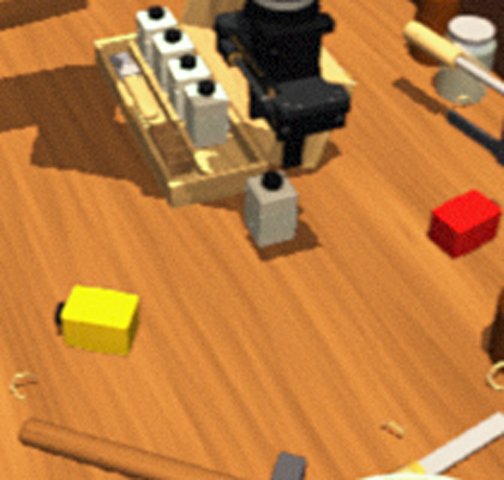

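```bash
python3 -m handwheel '[{"hand":0.9,"dx":0.05,"dy":0.15,"dz":-3,"wx":0,"wy":0,"wz":0},{"hand":0.9,"dx":0,"dy":0,"dz":-3,"wx":0,"wy":0,"wz":0},{"hand":0.9,"dx":0,"dy":0,"dz":-3,"wx":0,"wy":0,"wz":0},{"hand":0.4,"dx":0,"dy":0,"dz":-1,"wx":0,"wy":0,"wz":0},{"hand":0.2,"dx":0,"dy":0,"dz":0,"wx":0,"wy":0,"wz":0},{"hand":-1,"dx":0,"dy":0,"dz":0,"wx":0,"wy":0,"wz":0},{"hand":-1,"dx":0,"dy":0,"dz":0,"wx":0,"wy":0,"wz":0},{"hand":-1,"dx":0,"dy":0,"dz":0,"wx":0,"wy":0,"wz":0},{"hand":-1,"dx":0,"dy":0,"dz":0,"wx":0,"wy":0,"wz":0},{"hand":-1,"dx":0,"dy":0,"dz":0,"wx":0,"wy":0,"wz":0}]'
python3 -m handwheel '[{"hand":-1,"dx":0,"dy":0,"dz":2,"wx":0,"wy":0,"wz":0},{"hand":-1,"dx":0,"dy":0,"dz":3.5,"wx":0,"wy":0,"wz":0},{"hand":-1,"dx":0,"dy":0,"dz":3.5,"wx":0,"wy":0,"wz":0},{"hand":-1,"dx":0,"dy":2.5,"dz":0,"wx":0,"wy":0,"wz":0},{"hand":-1,"dx":0,"dy":3.5,"dz":0,"wx":0,"wy":0,"wz":0},{"hand":-1,"dx":0,"dy":3.5,"dz":0,"wx":0,"wy":0,"wz":0},{"hand":-1,"dx":0,"dy":1.8,"dz":0,"wx":0,"wy":0,"wz":0},{"hand":-1,"dx":0,"dy":0,"dz":0,"wx":0,"wy":0,"wz":0},{"hand":-1,"dx":0,"dy":0,"dz":0,"wx":0,"wy":0,"wz":0}]'
python3 - <<'E'
from h import *
delta([.512,-.0165,.05],toolR(az(86.6),-UP))
im,d=shot('side','side25');im=im[:,:,::-1]
cv2.imwrite('pics/side25c.png',cv2.resize(im[110:310,230:440],None,fx=2.6,fy=2.6,interpolation=cv2.INTER_CUBIC))
E
```

```text
time_s: 70.0
position: [0.5135, -0.1308, 0.0384]
tcp_rot: [[-0.998, 0.069, 0.005], [0.069, 0.998, -0.004], [-0.005, -0.004, -1.0]]
force: [-0.7, 0.5, 6.4]
opening: 0.524
time_s: 70.9
position: [0.5128, -0.0176, 0.1274]
tcp_rot: [[-0.998, 0.067, 0.003], [0.067, 0.998, -0.004], [-0.003, -0.004, -1.0]]
force: [0.2, -0.3, -0.8]
opening: 0.523
target [ 0.512  -0.0165  0.05  ] d cm [-0.08  0.11 -7.74] rv [0.004  0.0032 0.0079] deg 0.5 joints [ -14.   30.  103.   -0.   47. -100.]
```

View pics/side25c.png

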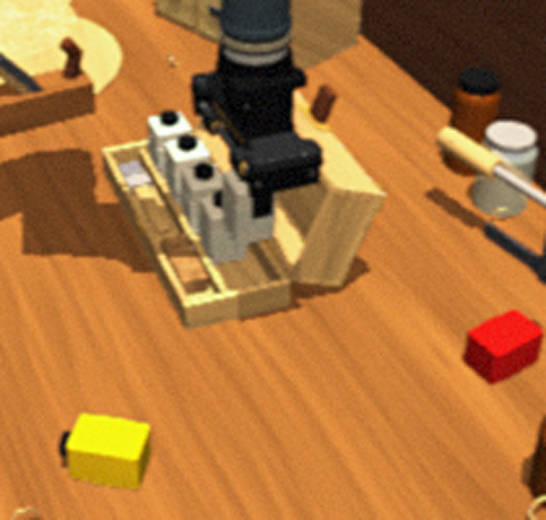

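```bash
python3 -m handwheel '[{"hand":-1,"dx":-0.05,"dy":0.05,"dz":-2.5,"wx":0,"wy":0,"wz":0},{"hand":-1,"dx":0,"dy":0,"dz":-2.5,"wx":0,"wy":0,"wz":0},{"hand":-1,"dx":0,"dy":0,"dz":-1.4,"wx":0,"wy":0,"wz":0},{"hand":-1,"dx":0,"dy":0,"dz":-0.8,"wx":0,"wy":0,"wz":0},{"hand":-1,"dx":0,"dy":0,"dz":-0.3,"wx":0,"wy":0,"wz":0},{"hand":-1,"dx":0,"dy":0,"dz":0,"wx":0,"wy":0,"wz":0}]'
python3 -m handwheel '[{"hand":-1,"dx":0,"dy":0,"dz":-0.2,"wx":0,"wy":0,"wz":0},{"hand":-1,"dx":0,"dy":0,"dz":-0.1,"wx":0,"wy":0,"wz":0},{"hand":-1,"dx":0,"dy":0,"dz":0,"wx":0,"wy":0,"wz":0}]'
```

```text
time_s: 71.55
position: [0.5125, -0.0177, 0.0522]
tcp_rot: [[-0.998, 0.069, 0.003], [0.069, 0.998, -0.004], [-0.003, -0.003, -1.0]]
force: [-0.4, -0.5, -0.1]
opening: 0.526
time_s: 71.85
position: [0.5124, -0.0171, 0.0497]
tcp_rot: [[-0.998, 0.068, 0.004], [0.068, 0.998, -0.004], [-0.004, -0.003, -1.0]]
force: [-0.0, -0.6, -1.2]
opening: 0.528
```

```bash
python3 -m handwheel '[{"hand":-1,"dx":0,"dy":0,"dz":-0.3,"wx":0,"wy":0,"wz":0},{"hand":-1,"dx":0,"dy":0,"dz":0,"wx":0,"wy":0,"wz":0}]'
python3 -m handwheel '[{"hand":-1,"dx":0,"dy":0,"dz":-0.15,"wx":0,"wy":0,"wz":0},{"hand":-1,"dx":0,"dy":0,"dz":0,"wx":0,"wy":0,"wz":0}]'
```

```text
time_s: 72.05
position: [0.5126, -0.0171, 0.0465]
tcp_rot: [[-0.998, 0.068, 0.004], [0.068, 0.998, -0.004], [-0.004, -0.003, -1.0]]
force: [1.1, -0.7, 0.0]
opening: 0.529
time_s: 72.25
position: [0.5126, -0.0171, 0.0464]
tcp_rot: [[-0.998, 0.068, 0.004], [0.068, 0.998, -0.004], [-0.005, -0.004, -1.0]]
force: [-2.0, 0.6, 12.6]
opening: 0.527
```

Floor contact at exactly the predicted height. I'll open to about 56 mm, rise and inspect.

```bash
python3 -m handwheel '[{"hand":0.25,"dx":0,"dy":0,"dz":0.15,"wx":0,"wy":0,"wz":0},{"hand":0.25,"dx":0,"dy":0,"dz":0,"wx":0,"wy":0,"wz":0},{"hand":0.25,"dx":0,"dy":0,"dz":0,"wx":0,"wy":0,"wz":0},{"hand":0.25,"dx":0,"dy":0,"dz":1,"wx":0,"wy":0,"wz":0},{"hand":0.25,"dx":0,"dy":0,"dz":2,"wx":0,"wy":0,"wz":0},{"hand":0.25,"dx":0,"dy":0,"dz":3,"wx":0,"wy":0,"wz":0},{"hand":0.25,"dx":0,"dy":0,"dz":4,"wx":0,"wy":0,"wz":0},{"hand":0.25,"dx":0,"dy":0,"dz":4,"wx":0,"wy":0,"wz":0},{"hand":0.25,"dx":0,"dy":0,"dz":4,"wx":0,"wy":0,"wz":0}]'
python3 -m handwheel '[{"hand":0.25,"dx":-1.5,"dy":-4,"dz":1,"wx":0,"wy":0,"wz":0},{"hand":0.25,"dx":-1.5,"dy":-4,"dz":0,"wx":0,"wy":0,"wz":0},{"hand":0.25,"dx":-1.5,"dy":-4,"dz":0,"wx":0,"wy":0,"wz":0},{"hand":0.25,"dx":0,"dy":-4,"dz":0,"wx":0,"wy":0,"wz":0},{"hand":0.25,"dx":0,"dy":-4,"dz":0,"wx":0,"wy":0,"wz":0},{"hand":0.25,"dx":0,"dy":-2,"dz":0,"wx":0,"wy":0,"wz":0}]'
python3 - <<'E'
from h import *
im,_=shot('top','top26');whites('top26')
cv2.imwrite('pics/top26c.png',cv2.resize(im[110:310,200:440,::-1],None,fx=3,fy=3,interpolation=cv2.INTER_CUBIC))
im,d=shot('side','side26');im=im[:,:,::-1]
cv2.imwrite('pics/side26c.png',cv2.resize(im[80:310,200:430],None,fx=2.6,fy=2.6,interpolation=cv2.INTER_CUBIC))
W=cloud('top',np.load('pics/top26.npy'))
# lid angle: tab top and free edge
for (u,v) in[(281,141),(281,138),(281,144)]: print(u,v,W[v,u].round(3))
E
```

```text
time_s: 73.15
position: [0.5117, -0.0169, 0.2282]
tcp_rot: [[-0.998, 0.068, 0.003], [0.068, 0.998, -0.003], [-0.003, -0.003, -1.0]]
force: [1.1, 0.8, 0.3]
opening: 0.626
time_s: 73.75
position: [0.4671, -0.2404, 0.237]
tcp_rot: [[-0.997, 0.071, 0.004], [0.071, 0.997, -0.005], [-0.005, -0.005, -1.0]]
force: [0.5, 0.9, 0.4]
opening: 0.623
white [236. 191.] 162 z 0.0774 rect [523.  247.3] [43.9 43.3] 88.6 ray [521.4 247.3] [44.5 44.6]
white [257. 191.] 167 z 0.0774 rect [520.8 184.1] [44.6 44.1] 86.5 ray [519.8 182.8] [46.2 45.8]
white [278. 193.] 163 z 0.077 rect [514.8 117.9] [43.4 43.4] 89.0 ray [513.2 117.8] [46.4 43.2]
white [298. 194.] 163 z 0.0772 rect [512.2  56.2] [43.7 43.6] 89.8 ray [510.4  56.1] [46.4 43.2]
white [321. 195.] 167 z 0.0774 rect [509.4 -15. ] [43.7 43.4] 0.0 ray [509.2 -14.9] [43.4 43.3]
281 141 [0.66  0.103 0.159]
281 138 [0.667 0.103 0.168]
281 144 [0.654 0.105 0.143]
```

View pics/side26c.png

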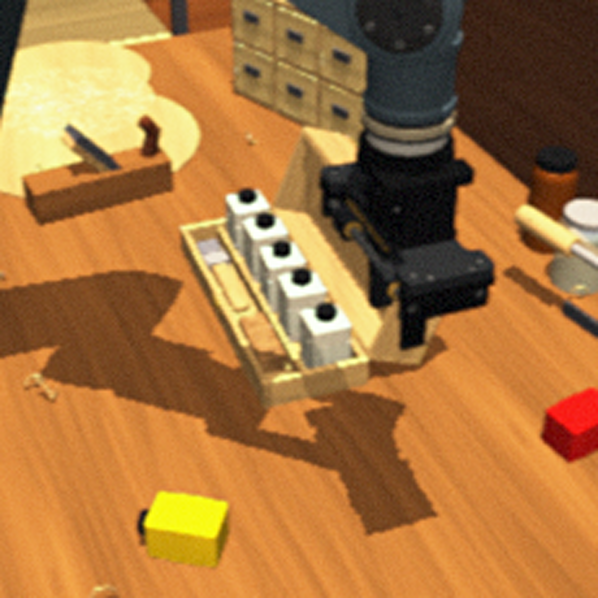

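View pics/top26c.png

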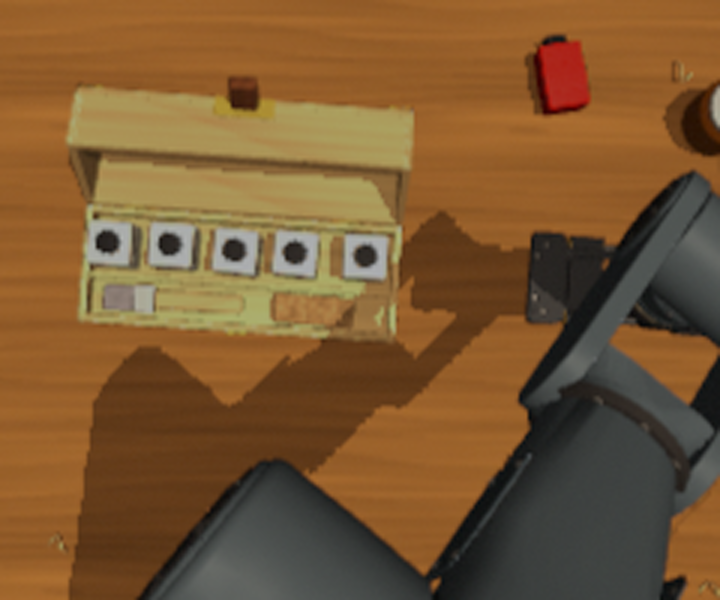

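All five bottles stand in the lane, with body tops all at 0.077 m, and the lid is still on its stop with the tab at about (0.66, 0.104, 0.16). Now I'll shut the lid.

```bash
python3 -m handwheel '[{"hand":0.25,"dx":2,"dy":3.45,"dz":2,"wx":0,"wy":0,"wz":0},{"hand":0.25,"dx":2,"dy":3.45,"dz":1,"wx":0,"wy":0,"wz":0},{"hand":0.25,"dx":2,"dy":3.45,"dz":0,"wx":0,"wy":0,"wz":0},{"hand":0.25,"dx":2,"dy":3.45,"dz":0,"wx":0,"wy":0,"wz":0},{"hand":0.25,"dx":2,"dy":3.45,"dz":0,"wx":0,"wy":0,"wz":0},{"hand":0.25,"dx":2,"dy":3.45,"dz":0,"wx":0,"wy":0,"wz":0},{"hand":0.25,"dx":2,"dy":3.45,"dz":0,"wx":0,"wy":0,"wz":0},{"hand":0.25,"dx":2,"dy":3.45,"dz":0,"wx":0,"wy":0,"wz":0},{"hand":0.25,"dx":2,"dy":3.45,"dz":0,"wx":0,"wy":0,"wz":0},{"hand":0.25,"dx":2,"dy":3.3,"dz":0,"wx":0,"wy":0,"wz":0}]'
python3 -m handwheel '[{"hand":0.25,"dx":0,"dy":0,"dz":-2,"wx":0,"wy":0,"wz":0},{"hand":0.25,"dx":0,"dy":0,"dz":0,"wx":0,"wy":0,"wz":0}]'
python3 - <<'E'
from h import *
delta([.668,.1041,.137],toolR(az(86.4),-UP))
im,d=shot('side','side27');im=im[:,:,::-1]
cv2.imwrite('pics/side27c.png',cv2.resize(im[60:260,240:440],None,fx=2.9,fy=2.9,interpolation=cv2.INTER_CUBIC))
E
```

```text
time_s: 74.85
position: [0.6664, 0.1097, 0.2663]
tcp_rot: [[-0.998, 0.067, 0.001], [0.067, 0.998, -0.003], [-0.002, -0.003, -1.0]]
force: [0.6, -0.5, -0.1]
opening: 0.624
time_s: 75.05
position: [0.6643, 0.109, 0.2434]
tcp_rot: [[-0.998, 0.065, -0.004], [0.065, 0.998, -0.003], [0.004, -0.004, -1.0]]
force: [-0.2, -0.6, -0.6]
opening: 0.625
target [0.668  0.1041 0.137 ] d cm [  0.37  -0.49 -10.64] rv [ 0.0033 -0.0044  0.0024] deg 0.3 joints [ -0.  33.  73.  -0.  74. -86.]
```

View pics/side27c.png

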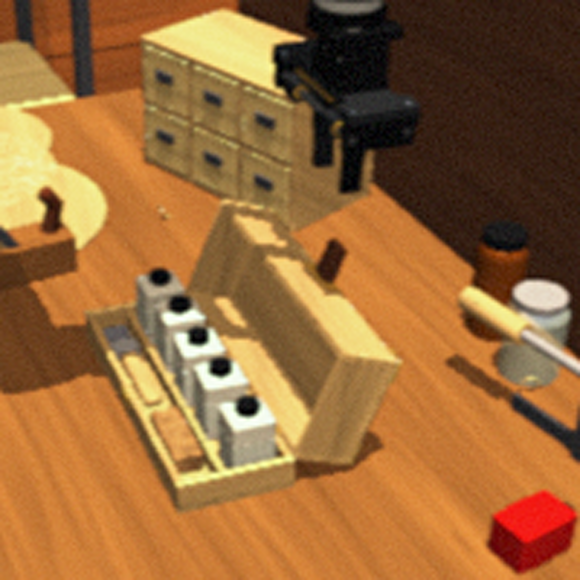

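```bash
python3 -m handwheel '[{"hand":0.25,"dx":0.35,"dy":-0.5,"dz":-3,"wx":0,"wy":0,"wz":0},{"hand":0.25,"dx":0,"dy":0,"dz":-3,"wx":0,"wy":0,"wz":0},{"hand":0.25,"dx":0,"dy":0,"dz":0,"wx":0,"wy":0,"wz":0}]'
python3 - <<'E'
from h import *
delta([.668,.1041,.137],toolR(az(86.4),-UP))
im,d=shot('side','side28');im=im[:,:,::-1]
cv2.imwrite('pics/side28c.png',cv2.resize(im[90:190,310:410],None,fx=5.5,fy=5.5,interpolation=cv2.INTER_CUBIC))
E
```

```text
time_s: 75.4
position: [0.6669, 0.1008, 0.1828]
tcp_rot: [[-0.998, 0.07, -0.007], [0.07, 0.998, -0.003], [0.007, -0.004, -1.0]]
force: [-0.2, -0.6, -0.3]
opening: 0.623
target [0.668  0.1041 0.137 ] d cm [ 0.11  0.33 -4.58] rv [ 0.0033 -0.0068  0.0069] deg 0.6 joints [ -1.  37.  76.  -0.  67. -87.]
```

View pics/side28c.png

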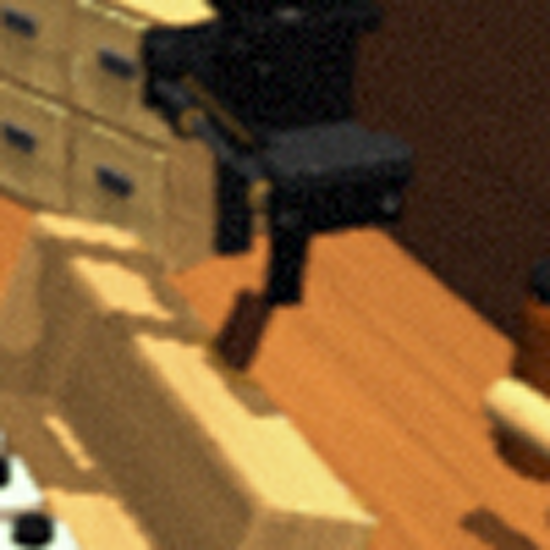

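```bash
python3 -m handwheel '[{"hand":0.25,"dx":0.1,"dy":0.3,"dz":-1.5,"wx":0,"wy":0,"wz":0},{"hand":0.25,"dx":0,"dy":0,"dz":-1.5,"wx":0,"wy":0,"wz":0},{"hand":0.25,"dx":0,"dy":0,"dz":-1.4,"wx":0,"wy":0,"wz":0},{"hand":-0.1,"dx":0,"dy":0,"dz":0,"wx":0,"wy":0,"wz":0},{"hand":-1,"dx":0,"dy":0,"dz":0,"wx":0,"wy":0,"wz":0},{"hand":-1,"dx":0,"dy":0,"dz":0,"wx":0,"wy":0,"wz":0},{"hand":-1,"dx":0,"dy":0,"dz":0,"wx":0,"wy":0,"wz":0},{"hand":-1,"dx":0,"dy":0,"dz":0,"wx":0,"wy":0,"wz":0},{"hand":-1,"dx":0,"dy":0,"dz":0,"wx":0,"wy":0,"wz":0}]'
```

```text
time_s: 76.35
position: [0.6722, 0.1034, 0.143]
tcp_rot: [[-0.998, 0.068, 0.004], [0.068, 0.998, -0.005], [-0.005, -0.005, -1.0]]
force: [0.3, -3.6, 2.3]
opening: 0.32
```

Tab gripped about 9 mm further out (radius 0.170 m). I'll work out the closing arc.

```bash
python3 - <<'E'
import numpy as np
R=.170;N=28
f=np.radians(47.7+np.arange(N+1)*111.7/N)
X=R*np.cos(f)*100;Z=R*np.sin(f)*100
for i in range(N): dX=X[i+1]-X[i]; print(i,f'"dx":{dX*.998:.2f},"dy":{-dX*.062:.2f},"dz":{Z[i+1]-Z[i]:.2f}')
E
```

```text
0 "dx":-0.90,"dy":0.06,"dz":0.77
1 "dx":-0.95,"dy":0.06,"dz":0.70
2 "dx":-1.00,"dy":0.06,"dz":0.63
3 "dx":-1.04,"dy":0.06,"dz":0.56
4 "dx":-1.08,"dy":0.07,"dz":0.49
5 "dx":-1.11,"dy":0.07,"dz":0.41
6 "dx":-1.13,"dy":0.07,"dz":0.33
7 "dx":-1.15,"dy":0.07,"dz":0.25
8 "dx":-1.17,"dy":0.07,"dz":0.17
9 "dx":-1.18,"dy":0.07,"dz":0.09
10 "dx":-1.18,"dy":0.07,"dz":0.01
11 "dx":-1.18,"dy":0.07,"dz":-0.07
12 "dx":-1.17,"dy":0.07,"dz":-0.16
13 "dx":-1.16,"dy":0.07,"dz":-0.24
14 "dx":-1.14,"dy":0.07,"dz":-0.32
15 "dx":-1.11,"dy":0.07,"dz":-0.40
16 "dx":-1.08,"dy":0.07,"dz":-0.47
17 "dx":-1.05,"dy":0.07,"dz":-0.55
18 "dx":-1.01,"dy":0.06,"dz":-0.62
19 "dx":-0.96,"dy":0.06,"dz":-0.69
20 "dx":-0.91,"dy":0.06,"dz":-0.75
21 "dx":-0.86,"dy":0.05,"dz":-0.81
22 "dx":-0.80,"dy":0.05,"dz":-0.87
23 "dx":-0.74,"dy":0.05,"dz":-0.93
24 "dx":-0.67,"dy":0.04,"dz":-0.97
25 "dx":-0.60,"dy":0.04,"dz":-1.02
26 "dx":-0.53,"dy":0.03,"dz":-1.06
27 "dx":-0.45,"dy":0.03,"dz":-1.09
```

```bash
python3 -m handwheel '[{"hand":-1,"dx":-0.9,"dy":0.06,"dz":0.77,"wx":0,"wy":0,"wz":0},{"hand":-1,"dx":-0.95,"dy":0.06,"dz":0.7,"wx":0,"wy":0,"wz":0},{"hand":-1,"dx":-1.0,"dy":0.06,"dz":0.63,"wx":0,"wy":0,"wz":0},{"hand":-1,"dx":-1.04,"dy":0.06,"dz":0.56,"wx":0,"wy":0,"wz":0},{"hand":-1,"dx":-1.08,"dy":0.07,"dz":0.49,"wx":0,"wy":0,"wz":0},{"hand":-1,"dx":-1.11,"dy":0.07,"dz":0.41,"wx":0,"wy":0,"wz":0},{"hand":-1,"dx":-1.13,"dy":0.07,"dz":0.33,"wx":0,"wy":0,"wz":0},{"hand":-1,"dx":-1.15,"dy":0.07,"dz":0.25,"wx":0,"wy":0,"wz":0},{"hand":-1,"dx":-1.17,"dy":0.07,"dz":0.17,"wx":0,"wy":0,"wz":0},{"hand":-1,"dx":-1.18,"dy":0.07,"dz":0.09,"wx":0,"wy":0,"wz":0}]'
```

```text
time_s: 77.35
position: [0.5683, 0.1102, 0.1877]
tcp_rot: [[-0.998, 0.069, 0.013], [0.069, 0.998, -0.005], [-0.014, -0.004, -1.0]]
force: [4.5, -3.4, -1.9]
opening: 0.316
```

```bash
python3 -m handwheel '[{"hand":-1,"dx":-1.18,"dy":0.07,"dz":0.01,"wx":0,"wy":0,"wz":0},{"hand":-1,"dx":-1.18,"dy":0.07,"dz":-0.07,"wx":0,"wy":0,"wz":0},{"hand":-1,"dx":-1.17,"dy":0.07,"dz":-0.16,"wx":0,"wy":0,"wz":0},{"hand":-1,"dx":-1.16,"dy":0.07,"dz":-0.24,"wx":0,"wy":0,"wz":0},{"hand":-1,"dx":-1.14,"dy":0.07,"dz":-0.32,"wx":0,"wy":0,"wz":0},{"hand":-1,"dx":-1.11,"dy":0.07,"dz":-0.4,"wx":0,"wy":0,"wz":0},{"hand":-1,"dx":-1.08,"dy":0.07,"dz":-0.47,"wx":0,"wy":0,"wz":0},{"hand":-1,"dx":-1.05,"dy":0.07,"dz":-0.55,"wx":0,"wy":0,"wz":0}]'
python3 - <<'E'
from h import *
im,d=shot('side','side29');im=im[:,:,::-1]
cv2.imwrite('pics/side29c.png',cv2.resize(im[60:260,210:410],None,fx=2.9,fy=2.9,interpolation=cv2.INTER_CUBIC))
E
```

```text
time_s: 78.15
position: [0.4764, 0.1161, 0.1667]
tcp_rot: [[-0.998, 0.068, 0.011], [0.068, 0.998, -0.005], [-0.011, -0.004, -1.0]]
force: [-0.0, -3.9, 7.2]
opening: 0.32
```

View pics/side29c.png

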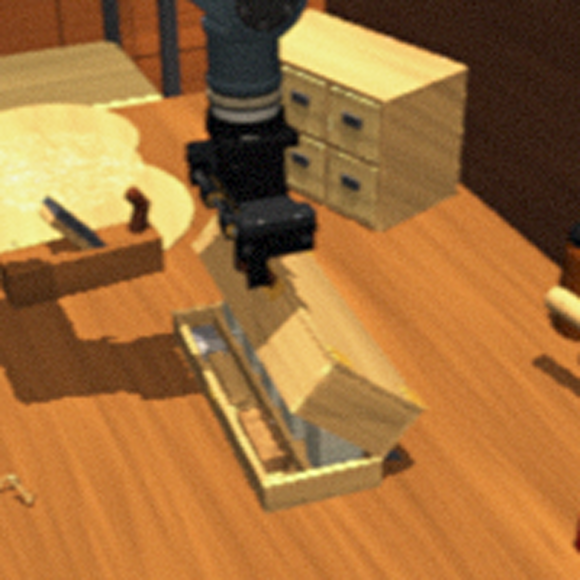

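The lid is coming over freely, with about 8 N at the wrist. Closing the rest.

```bash
python3 -m handwheel '[{"hand":-1,"dx":-1.01,"dy":0.06,"dz":-0.62,"wx":0,"wy":0,"wz":0},{"hand":-1,"dx":-0.96,"dy":0.06,"dz":-0.69,"wx":0,"wy":0,"wz":0},{"hand":-1,"dx":-0.91,"dy":0.06,"dz":-0.75,"wx":0,"wy":0,"wz":0},{"hand":-1,"dx":-0.86,"dy":0.05,"dz":-0.81,"wx":0,"wy":0,"wz":0},{"hand":-1,"dx":-0.8,"dy":0.05,"dz":-0.87,"wx":0,"wy":0,"wz":0}]'
python3 -m handwheel '[{"hand":-1,"dx":-0.74,"dy":0.05,"dz":-0.93,"wx":0,"wy":0,"wz":0},{"hand":-1,"dx":-0.67,"dy":0.04,"dz":-0.97,"wx":0,"wy":0,"wz":0},{"hand":-1,"dx":-0.6,"dy":0.04,"dz":-1.02,"wx":0,"wy":0,"wz":0}]'
python3 -m handwheel '[{"hand":-1,"dx":-0.53,"dy":0.03,"dz":-1.06,"wx":0,"wy":0,"wz":0},{"hand":-1,"dx":-0.4,"dy":0.03,"dz":-0.9,"wx":0,"wy":0,"wz":0},{"hand":-1,"dx":0,"dy":0,"dz":0,"wx":0,"wy":0,"wz":0}]'
```

```text
time_s: 78.7
position: [0.4296, 0.1191, 0.1277]
tcp_rot: [[-0.998, 0.068, 0.007], [0.068, 0.998, -0.004], [-0.007, -0.004, -1.0]]
force: [1.1, -5.3, 4.8]
opening: 0.315
time_s: 79.0
position: [0.4096, 0.1204, 0.0981]
tcp_rot: [[-0.998, 0.068, 0.006], [0.068, 0.998, -0.004], [-0.007, -0.004, -1.0]]
force: [0.8, -5.0, 3.2]
opening: 0.318
time_s: 79.3
position: [0.4013, 0.1209, 0.0786]
tcp_rot: [[-0.998, 0.068, 0.008], [0.068, 0.998, -0.004], [-0.008, -0.004, -1.0]]
force: [2.1, -6.0, -0.0]
opening: 0.316
```

```bash
python3 -m handwheel '[{"hand":-1,"dx":-0.05,"dy":0,"dz":-0.2,"wx":0,"wy":0,"wz":0},{"hand":-1,"dx":0,"dy":0,"dz":0,"wx":0,"wy":0,"wz":0}]'
python3 -m handwheel '[{"hand":-1,"dx":-0.05,"dy":0,"dz":-0.2,"wx":0,"wy":0,"wz":0},{"hand":-1,"dx":0,"dy":0,"dz":0,"wx":0,"wy":0,"wz":0}]'
python3 -m handwheel '[{"hand":-1,"dx":0,"dy":0,"dz":-0.2,"wx":0,"wy":0,"wz":0},{"hand":-1,"dx":0,"dy":0,"dz":0,"wx":0,"wy":0,"wz":0}]'
```

```text
time_s: 79.5
position: [0.4013, 0.1209, 0.0784]
tcp_rot: [[-0.998, 0.068, 0.01], [0.068, 0.998, -0.004], [-0.01, -0.003, -1.0]]
force: [-0.8, -6.5, 22.9]
opening: 0.318
time_s: 79.7
position: [0.4014, 0.1209, 0.0774]
tcp_rot: [[-0.998, 0.067, 0.012], [0.067, 0.998, -0.004], [-0.012, -0.003, -1.0]]
force: [-1.3, -7.0, 35.9]
opening: 0.316
time_s: 79.9
position: [0.4016, 0.1209, 0.0758]
tcp_rot: [[-0.998, 0.068, 0.012], [0.068, 0.998, -0.004], [-0.013, -0.003, -1.0]]
force: [-3.1, -6.0, 38.7]
opening: 0.316
```

The lid is on a hard stop at the predicted height. I'll ease off, release and check the lid's level from both views.

```bash
python3 -m handwheel '[{"hand":-1,"dx":0,"dy":0,"dz":0.35,"wx":0,"wy":0,"wz":0},{"hand":0.2,"dx":0,"dy":0,"dz":0,"wx":0,"wy":0,"wz":0},{"hand":0.2,"dx":0,"dy":0,"dz":0,"wx":0,"wy":0,"wz":0},{"hand":0.2,"dx":0,"dy":0,"dz":0,"wx":0,"wy":0,"wz":0},{"hand":0.2,"dx":0,"dy":0,"dz":0,"wx":0,"wy":0,"wz":0},{"hand":0.2,"dx":0,"dy":0,"dz":1.5,"wx":0,"wy":0,"wz":0},{"hand":0.2,"dx":0,"dy":0,"dz":3,"wx":0,"wy":0,"wz":0},{"hand":0.2,"dx":0,"dy":0,"dz":4,"wx":0,"wy":0,"wz":0},{"hand":0.2,"dx":0,"dy":0,"dz":4,"wx":0,"wy":0,"wz":0},{"hand":0.2,"dx":0,"dy":0,"dz":3,"wx":0,"wy":0,"wz":0}]'
python3 -m handwheel '[{"hand":0.2,"dx":1,"dy":4.5,"dz":0,"wx":0,"wy":0,"wz":0},{"hand":0.2,"dx":0,"dy":4.5,"dz":0,"wx":0,"wy":0,"wz":0},{"hand":0.2,"dx":0,"dy":4.5,"dz":0,"wx":0,"wy":0,"wz":0},{"hand":0.2,"dx":0,"dy":4.5,"dz":0,"wx":0,"wy":0,"wz":0},{"hand":0.2,"dx":0,"dy":4.5,"dz":0,"wx":0,"wy":0,"wz":0},{"hand":0.2,"dx":0,"dy":4.5,"dz":0,"wx":0,"wy":0,"wz":0},{"hand":0.2,"dx":0,"dy":0,"dz":0,"wx":0,"wy":0,"wz":0}]'
python3 - <<'E'
from h import *
im,d=shot('side','side30');im=im[:,:,::-1]
cv2.imwrite('pics/side30c.png',cv2.resize(im[110:310,230:430],None,fx=2.9,fy=2.9,interpolation=cv2.INTER_CUBIC))
shot('top','top30')
for n,k in(('top','top0'),('top','top30'),('side','side1'),('side','side30')):
    W=cloud(n,np.load(f'pics/{k}.npy')); P=W.reshape(-1,3); P=P[~np.isnan(P[:,0])]
    q=P-HZ; x=q@EX; y=q@EY; m=(x>-.118)&(x<-.006)&(abs(y)<.155)&(P[:,2]>.08)&(P[:,2]<.14)
    A=np.c_[x[m],y[m],np.ones(m.sum())]; c=np.linalg.lstsq(A,P[m,2],rcond=None)[0]; print(k,m.sum(),'slope x,y',c[:2].round(4),'z mid',(c[2]-.062*c[0]).round(4))
    if n=='top':
        mm=(x>-.19)&(x<.03)&(abs(y)<.18)&(P[:,2]>.085)&(P[:,2]<.12); print(cv2.minAreaRect((P[mm,:2]*1000).astype(np.float32)))
E
```

```text
time_s: 80.9
position: [0.3981, 0.1216, 0.2325]
tcp_rot: [[-0.998, 0.068, 0.004], [0.068, 0.998, -0.003], [-0.004, -0.003, -1.0]]
force: [1.3, 0.4, -0.4]
opening: 0.599
time_s: 81.6
position: [0.4076, 0.3964, 0.23]
tcp_rot: [[-0.998, 0.063, 0.004], [0.063, 0.998, -0.0], [-0.004, -0.0, -1.0]]
force: [0.3, -0.6, -0.1]
opening: 0.604
top0 3796 slope x,y [0.0013 0.001 ] z mid 0.1026
((474.430908203125, 116.560546875), (336.0959777832031, 166.3640594482422), 86.34581756591797)
top30 3786 slope x,y [-0.0075  0.0005] z mid 0.1031
((474.6787109375, 117.09257507324219), (336.8724670410156, 166.3029022216797), 86.42679595947266)
side1 2058 slope x,y [-0.0016 -0.0016] z mid 0.1017
side30 2062 slope x,y [-0.01   -0.0009] z mid 0.1023
```

View pics/side30c.png

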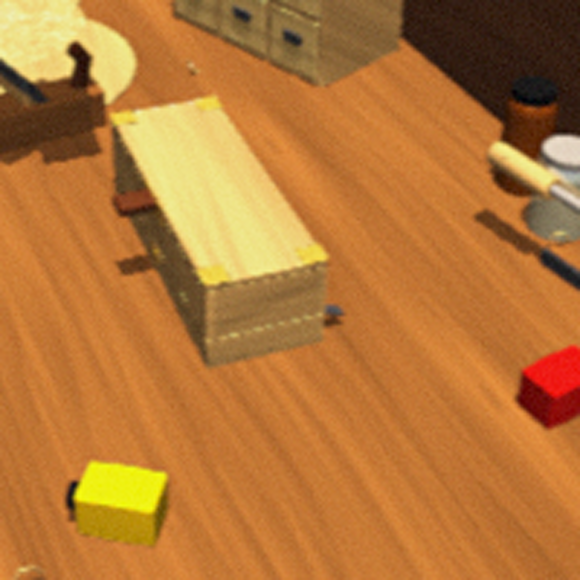

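View pics/top30.png

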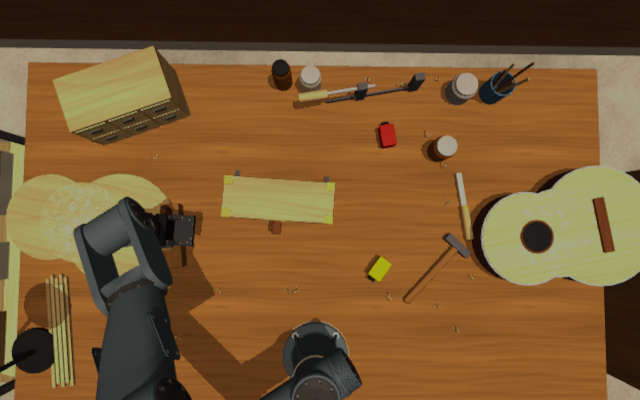

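Both views show the lid about 0.009 rad short of its initial level (slope −0.0075 and −0.010, against +0.001 and −0.002 at the start). I probably lifted it a hair when easing off before the release. I'll press the tab down from above with closed fingers and rise straight off.

```bash
python3 -m handwheel '[{"hand":-1,"dx":0,"dy":-4.5,"dz":0,"wx":0,"wy":0,"wz":0},{"hand":-1,"dx":0,"dy":-4.5,"dz":0,"wx":0,"wy":0,"wz":0},{"hand":-1,"dx":0,"dy":-4.5,"dz":0,"wx":0,"wy":0,"wz":0},{"hand":-1,"dx":0,"dy":-4.5,"dz":0,"wx":0,"wy":0,"wz":0},{"hand":-1,"dx":0,"dy":-4.5,"dz":0,"wx":0,"wy":0,"wz":0},{"hand":-1,"dx":0,"dy":-4.5,"dz":0,"wx":0,"wy":0,"wz":0},{"hand":-1,"dx":0,"dy":-0.5,"dz":0,"wx":0,"wy":0,"wz":0},{"hand":-1,"dx":0,"dy":0,"dz":-4,"wx":0,"wy":0,"wz":0},{"hand":-1,"dx":0,"dy":0,"dz":-4,"wx":0,"wy":0,"wz":0},{"hand":-1,"dx":0,"dy":0,"dz":-3,"wx":0,"wy":0,"wz":0}]'
python3 -m handwheel '[{"hand":-1,"dx":0,"dy":0,"dz":-1,"wx":0,"wy":0,"wz":0},{"hand":-1,"dx":0,"dy":0,"dz":-0.4,"wx":0,"wy":0,"wz":0},{"hand":-1,"dx":0,"dy":0,"dz":0,"wx":0,"wy":0,"wz":0}]'
```

```text
time_s: 82.7
position: [0.4067, 0.1157, 0.1193]
tcp_rot: [[-0.997, 0.071, 0.001], [0.071, 0.997, -0.003], [-0.002, -0.003, -1.0]]
force: [-0.3, 0.2, -0.2]
opening: 0.007
time_s: 83.0
position: [0.4083, 0.1163, 0.1069]
tcp_rot: [[-0.998, 0.069, 0.003], [0.069, 0.998, -0.003], [-0.003, -0.003, -1.0]]
force: [0.7, -0.0, -0.5]
opening: 0.009
```

```bash
python3 -m handwheel '[{"hand":-1,"dx":0,"dy":0,"dz":-0.3,"wx":0,"wy":0,"wz":0},{"hand":-1,"dx":0,"dy":0,"dz":0,"wx":0,"wy":0,"wz":0}]'
python3 -m handwheel '[{"hand":-1,"dx":0,"dy":0,"dz":-0.3,"wx":0,"wy":0,"wz":0},{"hand":-1,"dx":0,"dy":0,"dz":0,"wx":0,"wy":0,"wz":0}]'
python3 -m handwheel '[{"hand":-1,"dx":0,"dy":0,"dz":-0.2,"wx":0,"wy":0,"wz":0},{"hand":-1,"dx":0,"dy":0,"dz":0,"wx":0,"wy":0,"wz":0}]'
```

```text
time_s: 83.2
position: [0.4088, 0.1164, 0.1044]
tcp_rot: [[-0.998, 0.068, 0.005], [0.068, 0.998, -0.003], [-0.005, -0.003, -1.0]]
force: [0.4, 0.4, 0.1]
opening: 0.005
time_s: 83.4
position: [0.4087, 0.1164, 0.1014]
tcp_rot: [[-0.998, 0.068, 0.005], [0.068, 0.998, -0.003], [-0.005, -0.003, -1.0]]
force: [-0.4, 0.1, 5.9]
opening: 0.007
time_s: 83.6
position: [0.4087, 0.1165, 0.1012]
tcp_rot: [[-0.998, 0.068, 0.006], [0.068, 0.998, -0.004], [-0.006, -0.003, -1.0]]
force: [-4.1, -0.8, 27.4]
opening: 0.003
```

The tab stops hard at z = 0.1012 under 27 N (the shut tab top should be at 0.101). I'll rise straight up, move clear and re-check.

```bash
python3 -m handwheel '[{"hand":-1,"dx":0,"dy":0,"dz":1,"wx":0,"wy":0,"wz":0},{"hand":-1,"dx":0,"dy":0,"dz":4,"wx":0,"wy":0,"wz":0},{"hand":-1,"dx":0,"dy":0,"dz":4,"wx":0,"wy":0,"wz":0},{"hand":-1,"dx":0,"dy":2,"dz":4,"wx":0,"wy":0,"wz":0},{"hand":-1,"dx":0,"dy":4.5,"dz":0,"wx":0,"wy":0,"wz":0},{"hand":-1,"dx":0,"dy":4.5,"dz":0,"wx":0,"wy":0,"wz":0},{"hand":-1,"dx":0,"dy":4.5,"dz":0,"wx":0,"wy":0,"wz":0},{"hand":-1,"dx":0,"dy":4.5,"dz":0,"wx":0,"wy":0,"wz":0},{"hand":-1,"dx":0,"dy":4.5,"dz":0,"wx":0,"wy":0,"wz":0},{"hand":-1,"dx":0,"dy":0,"dz":0,"wx":0,"wy":0,"wz":0}]'
python3 - <<'E'
from h import *
shot('side','side31');shot('top','top31')
for n,k in(('top','top31'),('side','side31')):
    W=cloud(n,np.load(f'pics/{k}.npy')); P=W.reshape(-1,3); P=P[~np.isnan(P[:,0])]
    q=P-HZ; x=q@EX; y=q@EY; m=(x>-.118)&(x<-.006)&(abs(y)<.155)&(P[:,2]>.08)&(P[:,2]<.14)
    A=np.c_[x[m],y[m],np.ones(m.sum())]; c=np.linalg.lstsq(A,P[m,2],rcond=None)[0]; print(k,m.sum(),'slope x,y',c[:2].round(4),'z mid',(c[2]-.062*c[0]).round(4))
a=cv2.imread('pics/top0.png');b=cv2.imread('pics/top31.png')
cv2.imwrite('pics/cmp.png',np.vstack([a[60:290,200:480],b[60:290,200:480]]))
E
```

```text
time_s: 84.6
position: [0.4082, 0.3664, 0.229]
tcp_rot: [[-0.998, 0.063, 0.006], [0.063, 0.998, 0.0], [-0.006, 0.0, -1.0]]
force: [-0.0, -0.9, 0.8]
opening: 0.005
top31 3786 slope x,y [-0.0007  0.001 ] z mid 0.1027
side31 2076 slope x,y [-0.0005 -0.0005] z mid 0.1017
```

View pics/cmp.png

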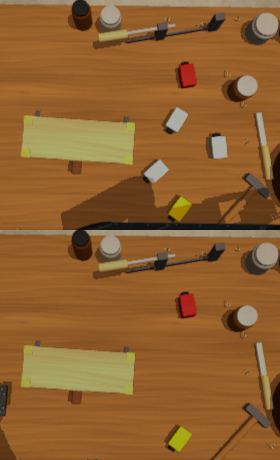

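The lid is level again: slope −0.0007 and −0.0005, mid height as at the start. In the comparison picture the bench is free of white bottles, and the red and yellow look-alikes and the tools are where they were. The robot touches nothing, so I'm handing in.

```bash
python3 -c "
from rig import hand_in
print(hand_in())"
```

```text
the job is handed in; nothing more can be done
None
```

The job is done and handed in at about 85 s: the three knocked-over bottles stand in the lane beside the two that were already there, and the lid is shut. The hand-in gives no verdict.

**What I did:**
- **Lid open:** I swung the lid back by its tab until it met its stop, with about 30 N of reaction at the predicted tab position.
- **Bottles:** I stood each bottle upright on the bench, regripped it from above and lowered it into the lane. They went to about y = +134, +70 and −128 mm.
- **Lid shut:** I swung the lid over and closed it.

**What went wrong and was mended:**
- **First bottle:** it was knocked over after I had stood it on the bench, so I picked it up and stood it again.
- **Bottle nearest the robot:** the wrist got too close to its limit for a tilted grasp, so I carried it further out and regripped it there.
- **Lid:** after the first closing it sat about 0.009 rad open. I pressed the tab down from above at 27 N.

**Last checks:**
- **Bottles:** before closing, all five bottles stood with their tops at the same height (0.077 m). Each new one touched the lane floor at the predicted height. I could not see them again once the lid was shut.
- **Lid:** it is level to 0.001 rad in both views, at its starting height.
- **Surroundings:** the red and yellow look-alikes and the tools on the bench look unmoved in the top view.
- **Disagreement:** early on, the top and side views differed by about 3–5 mm on the tab and bottles. The tab grasp agreed with the top view, so I used that one.

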